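Register the scan posts of a teaching jaw with a touch probe and put the instruments away

TASK

Register the implant posts on the big teaching jaw: take the touch probe from the sloping rest and press its spring tip lightly onto the dot on top of each metal post that is fitted, holding it there for a second, one after another round the horseshoe from its left-hand end to its right-hand end as you see it from the robot. Then clear the rest: stand the probe, tip down, and every other instrument lying on the rest upright in the steel cup, which is left standing on the table. Disturb nothing else on the desk.

Things in the scene. Friction and masses are not known exactly. Their poses are not given: they have to be found in the camera images.
- probe_mid (a point): touch probe: straight grey pen 171 mm long, black sleeve low, 18 mm black disc on top, and at the low end a tapered nose with a spring pin ending in a 5 mm ball. Starts in a bay of the rest, pin low and nearest the robot, rising away at 41 degrees. Point: half-way along its axis, 85.5 mm from the pin's tip; z runs from pin to disc. 12 mm thick from 50 mm below the point to 70 mm above. 50 g
- probe_tip (a point): the lowest point of the probe's ball, on its axis; it moves with the spring pin
- probe_pin (a joint): the probe's spring pin: 0 m fully out, 0.006 m pushed fully in (soft spring: 0.4 N to start it, 2.8 N fully in; a touch counts from 0.5 N). It reads up to about 0.001 while the probe leans on its own pin
- rest: fixed white instrument rest: base 155 x 256 x 8 mm, low lip at the robot's side, upright back panel, notches 99 mm high, cheeks 108 mm. Origin under the middle; x from lip to panel. Four bays at y = 90, 30, -30, -90 mm: an instrument stands with its low end behind the lip at x = -60 mm, its shaft in the notch at x = 57 mm, free in the air between. Who lies where varies; bays may be empty
- jaw: fixed teaching jaw, twice life size: stone base 150 x 150 x 30 mm, pink horseshoe gum ridge up to 56 mm high, four ivory teeth up to 63 mm high. Origin under the middle, on the table; x points to the front teeth, away from the robot, y to the left; the open ends of the horseshoe face the robot
- cup: the instrument cup: plain straight steel beaker, loose, 0.45 kg, 96 mm high, 74 mm outside and 66 mm inside diameter. Origin at the centre of its underside, z up
- cup_in (a point): centre of the cup's inner floor, 8 mm above its underside and 88 mm below its rim; z along the cup's axis
- driver_mid (a point): an aluminium screwdriver-like implant driver: round handle with a thin short steel shank at the upper end. 172 mm long, 12 mm thick for 152 mm from its round lower end, 50 g. Leans in a bay of the rest at 40 degrees, rising away from the robot; absent in some runs. Point: half-way along its axis, 86 mm from either end; z runs to the upper end
- spatula_mid (a point): a steel spatula: round handle with a small flat blade at the upper end. 172 mm long, 12 mm thick for 152 mm from its round lower end, 50 g. Leans in a bay of the rest at 40 degrees, rising away from the robot; absent in some runs. Point: half-way along its axis, 86 mm from either end; z runs to the upper end
- brush_mid (a point): a wooden bench brush: round wooden handle with a brass collar and a black tuft at the upper end. 172 mm long, 12 mm thick for 152 mm from its round lower end, 50 g. Leans in a bay of the rest at 40 degrees, rising away from the robot; absent in some runs. Point: half-way along its axis, 86 mm from either end; z runs to the upper end
- post1_top (a point): centre of the flat top of the scan post at the first (left-hand back end of the arch) of the five steel implant collars on the jaw. Aluminium post, head 15 mm across, its top 82 mm above the table with a small black dot in the middle; its 13 mm stem stands loosely 20 mm deep in the collar. At least four of the five are fitted; a missing one leaves its collar empty
- post2_top (a point): centre of the flat top of the scan post at the second (left side) of the five steel implant collars on the jaw. Aluminium post, head 15 mm across, its top 82 mm above the table with a small black dot in the middle; its 13 mm stem stands loosely 20 mm deep in the collar. At least four of the five are fitted; a missing one leaves its collar empty
- post3_top (a point): centre of the flat top of the scan post at the third (the front) of the five steel implant collars on the jaw. Aluminium post, head 15 mm across, its top 82 mm above the table with a small black dot in the middle; its 13 mm stem stands loosely 20 mm deep in the collar. At least four of the five are fitted; a missing one leaves its collar empty
- post4_top (a point): centre of the flat top of the scan post at the fourth (right side) of the five steel implant collars on the jaw. Aluminium post, head 15 mm across, its top 82 mm above the table with a small black dot in the middle; its 13 mm stem stands loosely 20 mm deep in the collar. At least four of the five are fitted; a missing one leaves its collar empty
- post5_top (a point): centre of the flat top of the scan post at the fifth (right-hand back end) of the five steel implant collars on the jaw. Aluminium post, head 15 mm across, its top 82 mm above the table with a small black dot in the middle; its 13 mm stem stands loosely 20 mm deep in the collar. At least four of the five are fitted; a missing one leaves its collar empty
- jar: bystander: small amber jar with a white cap, 48 mm wide, 45 mm high; loose; origin at the centre of its underside
- spray: bystander: dark spray can, 58 mm wide, 165 mm high; loose; origin at the centre of its underside
- cast: bystander: small plaster jaw, 60 mm wide, 26 mm high; loose; origin at the centre of its underside
- carton: bystander: small white and blue carton, 110 x 70 x 35 mm; loose; origin at the centre of its underside

How it is judged:
On the way, in this order (a step that is already met when the one before it is completed fails the run):
1. the probe's tip is pressed on the dot of post 1, if it is fitted (within 6 mm of the dot, pressing with over 0.5 N, for 0.6 s) (distance between probe_tip and post1_top below 0.006 m and contact force between probe and post1 above 0.5 N), for 0.6 s.
2. the probe's tip is pressed on the dot of post 2, if it is fitted (within 6 mm of the dot, pressing with over 0.5 N, for 0.6 s) (distance between probe_tip and post2_top below 0.006 m and contact force between probe and post2 above 0.5 N), for 0.6 s.
3. the probe's tip is pressed on the dot of post 3, if it is fitted (within 6 mm of the dot, pressing with over 0.5 N, for 0.6 s) (distance between probe_tip and post3_top below 0.006 m and contact force between probe and post3 above 0.5 N), for 0.6 s.
4. the probe's tip is pressed on the dot of post 4, if it is fitted (within 6 mm of the dot, pressing with over 0.5 N, for 0.6 s) (distance between probe_tip and post4_top below 0.006 m and contact force between probe and post4 above 0.5 N), for 0.6 s.
5. the probe's tip is pressed on the dot of post 5, if it is fitted (within 6 mm of the dot, pressing with over 0.5 N, for 0.6 s) (distance between probe_tip and post5_top below 0.006 m and contact force between probe and post5 above 0.5 N), for 0.6 s.
At the end, for the whole second after the job is handed in: The probe and all other instruments present stand in the cup: the middle of each within 30 mm of the cup's axis and 60 to 100 mm above its inner floor, leaning less than 0.65 rad; the probe's tip is less than 30 mm above the inner floor; the cup is at rest upright on the table (tilt under 0.15 rad) (horizontal distance between each of probe_mid, driver_mid, spatula_mid, brush_mid and cup_in below 0.03 m and z of probe_mid in the frame of cup_in between 0.06 and 0.1 m and angle between the z axis of each of probe_mid, driver_mid, spatula_mid, brush_mid and the z axis of cup_in, either way round below 0.65 rad and z of driver_mid in the frame of cup_in between 0.06 and 0.1 m and z of spatula_mid in the frame of cup_in between 0.06 and 0.1 m and z of brush_mid in the frame of cup_in between 0.06 and 0.1 m and z of probe_tip in the frame of cup_in below 0.03 m and angle between cup_in's own z axis and vertical below 0.15 rad and height (world z) of cup_in below 0.02 m and linear speed of cup below 0.03 m/s); the robot touches nothing.
It fails at once if the jaw or a post is pressed hard with the probe (over 20 N) (contact force between probe and jaw above 20 N or contact force between probe and post1 above 20 N or contact force between probe and post2 above 20 N or contact force between probe and post3 above 20 N or contact force between probe and post4 above 20 N or contact force between probe and post5 above 20 N).
It fails at once if a bystander is pushed more than 40 mm from its place or knocked over, or a post is pulled or pushed more than 15 mm from its place (distance of any of post1_top, post2_top, post3_top, post4_top, post5_top from where it was at the start of the episode above 0.015 m or distance of any of jar, spray, cast, carton from where it was at the start of the episode above 0.04 m or angle between any of jar, spray, cast, carton's own z axis and vertical above 0.5 rad).
Of driver, spatula, brush only 2 to 3 are there at a start; the rules pass over those that are not, and their reading is None.
Of post1, post2, post3, post4, post5 only 4 to 5 are there at a start; the rules pass over those that are not, and their reading is None.
At some moment in a run one of cup may be knocked a few centimetres aside while the robot is not near it.
It also fails if it takes over 210 s, if anything falls off the work surface, if the arm or the gripper's body presses on something with over 40 N, if the wrist force passes 120 N, or if a joint passes its speed limit or range.

ROBOT

A 7-joint arm with a two-finger parallel gripper is mounted at the origin on the work surface. World frame = base frame: x ahead of the robot, y to its left, z up, the work surface at z = 0. Lengths are in m, angles in rad, forces in N, time in s.
With the tool pointing down it reaches from about 0.35 to 0.9 m from the base axis. Payload 7.2 kg.
Tool frame: the origin (TCP) lies between the finger pads; the fingertips stand 17 mm ahead of it and the grasp point (between the pads) lies 2 mm behind it (r.finger_overhang is the distance from the TCP to the fingertips, in m); y points along the fingers, x is the direction in which the jaws open and shut, and the axes are right-handed (so a half turn about y gives the same grasp; the last joint's range is limited). The gripper opens to 85 mm and grips with 20 to 120 N. Pads are 22 mm wide; open, the fingers measure 114 mm over their backs; the gripper's body (76 mm by 85 mm) begins 54 mm behind the grasp point. The pads swing forward as they close: fully open they stand 13 mm farther back than shut.
Start: joints at [-1.323, 0.411, -0.013, 1.596, 0.006, 1.134, -0.082], TCP at [0.194, 0.594, 0.223] pointing down, gripper open.
Joint ranges: [-2.95, 2.95], [-0.29, 1.99], [-1.47, 1.44], [0.14, 2.54], [-1.03, 4.17], [0.13, 1.85], [-2.86, 2.86]. Speed limits (rad/s): [2.39, 2.39, 3.01, 3.01, 3.14, 3.14, 3.14].

INTERFACE

Orientations are given as a rotation vector (axis times angle).
In Python, from station import r gives the robot as it stands. The module is installed in compiled form; this text tells all that it offers.
- The arm moves only by the tool jog_arm, never from a script. Its argument "steps" is a list of rows, each a list of 7 numbers: the finger opening in m, from 0 to 0.0854, then the shift along the tool's x, y, z in m, then the turn, a rotation vector about the tool's x, y, z in rad. In form: [[hand, tx, ty, tz, ax, ay, az], ...]. A call has 1 to 10 rows; each row is the pose to reach, as a shift and turn from the pose measured when the call began, along the tool's axes at that moment; what a row does not reach only later rows make up. A row lasts 1/8 s, in which the tool goes at most 62.5 mm and 10.7 degrees, less where a joint would pass 70% of its speed; a pose out of reach is approached as far as the arm can. A call with a gripper value outside its range is refused whole. The fingers move at their own pace and stop on an object; "grip_force" is the grip in N (left out, the last holds). Time passes only in rows, so rows that repeat a pose let the fingers close. It gives the time, the measured TCP pose, the force and the opening at its end, in the units of the state.
- r.state(): the state, without advancing time (a new reading comes with each control period).
- r.snapshot(name): name is "scene" or "side" or "wrist"; returns the picture (400x640x3 uint8, red, green, blue); there is no depth.
- r.camera_info(name): a dict with "intrinsics" (3x3 intrinsics, pixels), "view" (4x4, takes a point from world to camera coordinates); the wrist camera has in their place "hand_eye" (4x4, takes a point from camera to tool coordinates, whose origin is the TCP and whose axes are the tool frame's). Camera axes: x right, y up, looking along -z (the intrinsics and any distortion apply to the point x, -y, -z); pixel columns grow to the right and rows downward; lengths in m; the calibration is good to about 2 mm. The wrist camera is an equidistant fisheye: a pixel r from the principal point sees the ray r / f radians off the axis. A picture is of the moment at which its call begins: read the wrist's pose just before it. camera_info takes no time and is no camera call.
- r.finish_job(): hands the job in, once; it reports no verdict.
The state is a dict: "time_s": time; "joints": joint angles; "qd": joint speeds; "joint_torque": joint torques, N m; "tool_pos": TCP position; "eef_rot": TCP orientation; "force": force on the tool from outside, world axes, zero at the start; "torque": the same for the moment, N m; "gripper_width": finger opening in m.
Only numpy, scipy, OpenCV 4.12 (cv2) and the standard library are available. Lean on these libraries where they do the work, as an engineer would, in place of code of your own. Each camera call takes 0.05 s, during which the arm holds its last target.

## Working session

There is one attempt and no reset: what is moved stays moved. The work goes in short steps, Python scripts to look and compute and a tool call to move; the robot and the scene stay as the last step left them, time stands still between calls to the robot, and variables do not carry over. Pictures are saved under pics/ and viewed, and the job is handed in when it is done.

Besides the shell and the picture viewer there is one more tool, called after ">>>" as a command line: name --pt "numbers of a row" for each row, then --argument value for the rest. jog_arm: Moves the arm, as the interface text tells. Its arguments: {"type":"object","properties":{"steps":{"type":"array"},"grip_force":{"type":"number"}},"required":["steps"]}

```bash
mkdir -p pics; ls
python3 - <<'E'
from station import r
import cv2,numpy as np
np.set_printoptions(precision=4,suppress=True)
print(r.state())
for n in ["scene","side","wrist"]:
    print(n,r.camera_info(n))
    cv2.imwrite(f"pics/{n}0.png",r.snapshot(n)[:,:,::-1])
E
```

```text
pics
{'time_s': 0.0, 'joints': array([-1.3232,  0.4119, -0.0127,  1.5971,  0.0056,  1.1343, -0.0822]), 'qd': array([-0.0009,  0.0001, -0.001 ,  0.0004,  0.0002,  0.0009,  0.0004]), 'joint_torque': array([ -0.0001, -60.0623,   0.6822, -29.9413,   0.0138,   0.0103,
        -0.    ]), 'tool_pos': array([0.194 , 0.5936, 0.2221]), 'eef_rot': array([-1.3433, -0.9726,  0.9747]), 'force': array([ 0.3268,  0.5599, -0.0093]), 'torque': array([ 0.0144, -0.0083, -0.0709]), 'gripper_width': 0.08519641787918539}
scene {'intrinsics': array([[367.5439,   0.    , 318.484 ],
       [  0.    , 367.5439, 205.2638],
       [  0.    ,   0.    ,   1.    ]]), 'view': array([[-0.8184,  0.5746, -0.0031,  0.4388],
       [-0.3844, -0.5434,  0.7463,  0.1347],
       [ 0.4271,  0.612 ,  0.6656, -1.3916],
       [ 0.    ,  0.    ,  0.    ,  1.    ]])}
side {'intrinsics': array([[432.2766,   0.    , 316.3324],
       [  0.    , 432.2766, 200.5781],
       [  0.    ,   0.    ,   1.    ]]), 'view': array([[ 0.9496, -0.3133, -0.0091, -0.5073],
       [ 0.1983,  0.5781,  0.7915, -0.1412],
       [-0.2427, -0.7534,  0.6111, -1.3497],
       [ 0.    ,  0.    ,  0.    ,  1.    ]])}
wrist {'intrinsics': array([[309.7069,   0.    , 319.2358],
       [  0.    , 309.7069, 196.3983],
       [  0.    ,   0.    ,   1.    ]]), 'hand_eye': array([[ 1.    , -0.0002,  0.0013,  0.0026],
       [ 0.0013,  0.3251, -0.9457, -0.1506],
       [-0.0003,  0.9457,  0.3251,  0.0827],
       [ 0.    ,  0.    ,  0.    ,  1.    ]])}
```

View pics/scene0.png

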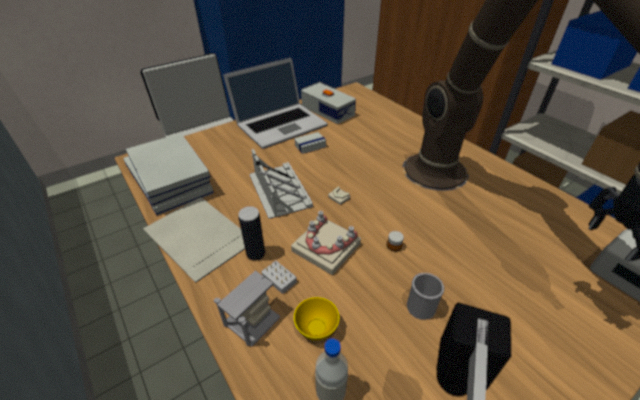

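View pics/side0.png

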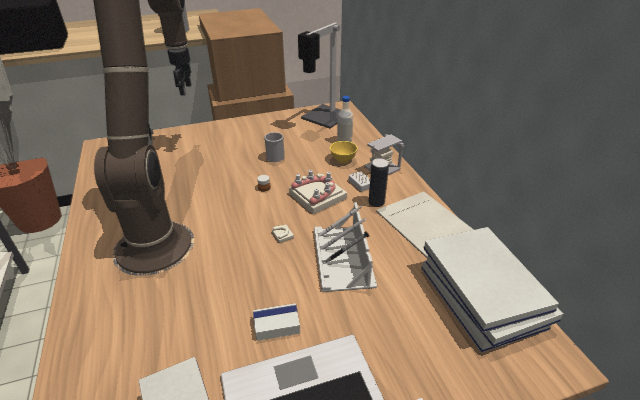

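View pics/wrist0.png

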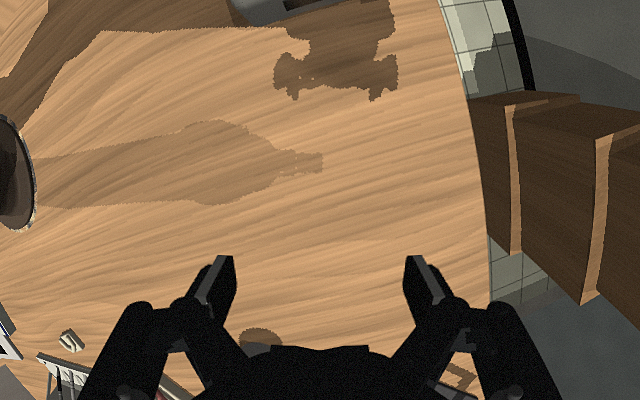

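Run:
```python
from scipy.spatial.transform import Rotation as R
print(R.from_rotvec([-1.3433, -0.9726,  0.9747]).as_matrix().round(3))
```

```text
[[ 0.311 -0.    -0.951]
 [ 0.951 -0.002  0.311]
 [-0.002 -1.    -0.   ]]
```

```bash
cat > h.py <<'E'
import numpy as np,cv2,json
from scipy.spatial.transform import Rotation as R
from station import r
np.set_printoptions(precision=4,suppress=True)
def ray(cam,px,pose=None):
    ci=r.camera_info(cam);K=ci["intrinsics"];u,v=px
    x=(u-K[0,2])/K[0,0];y=(v-K[1,2])/K[1,1]
    if cam!="wrist":
        V=ci["view"];Ri=V[:3,:3].T
        o=-Ri@V[:3,3];d=Ri@np.array([x,-y,-1.])
    else:
        th=np.hypot(x,y);s=np.sinc(th/np.pi)
        # dir in (x,-y,-z) convention
        dc=np.array([x*s,y*s,np.cos(th)]);dc=dc*[1,-1,-1]
        H=ci["hand_eye"];p,rv=pose
        T=np.eye(4);T[:3,:3]=R.from_rotvec(rv).as_matrix();T[:3,3]=p
        M=T@H;o=M[:3,3];d=M[:3,:3]@dc
    return o,d/np.linalg.norm(d)
def atz(cam,px,z,pose=None):
    o,d=ray(cam,px,pose);return o+d*(z-o[2])/d[2]
def tri(rays):
    A=np.zeros((3,3));b=np.zeros(3)
    for o,d in rays:
        P=np.eye(3)-np.outer(d,d);A+=P;b+=P@o
    p=np.linalg.solve(A,b)
    return p,[np.linalg.norm((np.eye(3)-np.outer(d,d))@(p-o)) for o,d in rays]
def proj(cam,P,pose=None):
    ci=r.camera_info(cam);K=ci["intrinsics"];P=np.atleast_2d(P)
    if cam!="wrist":
        V=ci["view"];c=P@V[:3,:3].T+V[:3,3];c=c*[1,-1,-1]
        return np.c_[c[:,0]/c[:,2]*K[0,0]+K[0,2],c[:,1]/c[:,2]*K[1,1]+K[1,2]]
    H=ci["hand_eye"];p,rv=pose
    T=np.eye(4);T[:3,:3]=R.from_rotvec(rv).as_matrix();T[:3,3]=p
    M=np.linalg.inv(T@H);c=(P@M[:3,:3].T+M[:3,3])*[1,-1,-1]
    rr=np.hypot(c[:,0],c[:,1]);th=np.arctan2(rr,c[:,2]);k=th/np.maximum(rr,1e-9)*K[0,0]
    return np.c_[c[:,0]*k+K[0,2],c[:,1]*k+K[1,2]]
def pose():
    s=r.state();return s["tool_pos"].copy(),s["eef_rot"].copy()
def step(p_t,R_t):
    """shift & turn in tool axes now to reach the world pose"""
    p,rv=pose();Rc=R.from_rotvec(rv)
    return Rc.inv().apply(np.array(p_t)-p),(Rc.inv()*R_t).as_rotvec()
def snap(cam,name,crop=None,scale=1):
    ps=pose();im=r.snapshot(cam)[:,:,::-1]
    np.save(f"pics/{name}_pose.npy",np.r_[ps])
    cv2.imwrite(f"pics/{name}_full.png",im)
    if crop: x0,y0,x1,y1=crop;im=im[y0:y1,x0:x1]
    if scale!=1: im=cv2.resize(im,None,fx=scale,fy=scale,interpolation=cv2.INTER_CUBIC)
    cv2.imwrite(f"pics/{name}.png",im)
    return im
E
python3 - <<'E'
from h import *
a=cv2.imread('pics/scene0.png')[140:330,220:460];cv2.imwrite('pics/s_a.png',cv2.resize(a,None,fx=3.2,fy=3.1,interpolation=cv2.INTER_CUBIC))
a=cv2.imread('pics/side0.png')[120:300,230:430];cv2.imwrite('pics/s_b.png',cv2.resize(a,None,fx=3.3,fy=3.3,interpolation=cv2.INTER_CUBIC))
for n,px,z in [("cup rim ctr",(425,285),.096),("jaw mid",(327,250),.03),("jar",(395,238),.045),("spray top",(250,214),.165),("cast",(340,193),.026)]: print(n,atz("scene",px,z))
for n,px,z in [("cup rim ctr",(274,137),.096),("jar",(263,179),.045),("spray top",(380,161),.165),("cast",(282,232),.026)]: print(n,atz("side",px,z))
E
```

```text
cup rim ctr [0.4926 0.3836 0.096 ]
jaw mid [0.5846 0.1116 0.03  ]
jar [0.404  0.1988 0.045 ]
spray top [ 0.7478 -0.0121  0.165 ]
cast [ 0.3955 -0.0729  0.026 ]
cup rim ctr [0.485  0.3772 0.096 ]
jar [0.3927 0.1822 0.045 ]
spray top [ 0.7513 -0.0144  0.165 ]
cast [ 0.3895 -0.0955  0.026 ]
```

View pics/s_a.png

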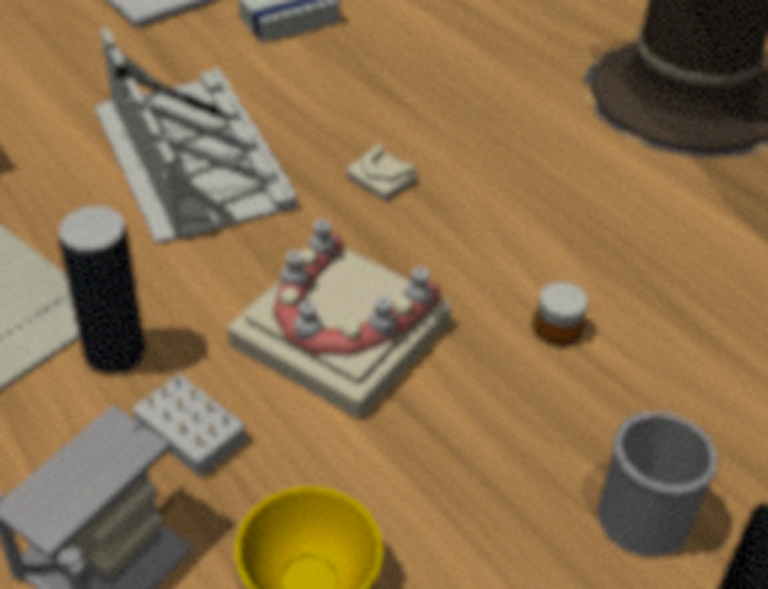

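View pics/s_b.png

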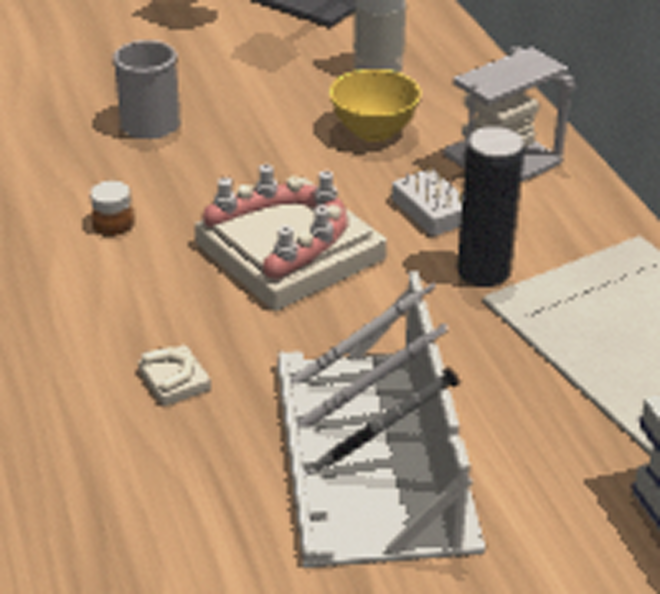

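Run:
```python
from h import *
Rt=R.from_matrix(np.array([[0,-1,0],[0,0,-1],[1,0,0]]).T)
print(step([.55,-.03,.38],Rt))
# side: rest corners guesses via s_b crop (scale 3.3, off 230,120)
f=lambda x,y:(230+x/3.3,120+y/3.3)
for n,p,z in [("rest near-right corner",(303,562),0),("rest far-right",(484,550),0),("rest near-left",(280,353),.008),("jaw near-right c",(278,305),0),("jaw right far c",(386,250),.0),("jaw left near",(196,235),.03)]:
    print(n,atz("side",f(*p),z))
```

```text
(array([-0.4825, -0.157 , -0.5321]), array([ 0.0018,  2.8258, -0.0002]))
rest near-right corner [ 0.4388 -0.3377  0.    ]
rest far-right [ 0.5885 -0.3746  0.    ]
rest near-left [ 0.5007 -0.0864  0.008 ]
jaw near-right c [ 0.5248 -0.0056 -0.    ]
jaw right far c [0.6648 0.0461 0.    ]
jaw left near [0.4676 0.0998 0.03  ]
```

>>> jog_arm --pt "0.04 0 -0.1 0 0 0 0" --pt "0.04 -0.06 -0.157 -0.06 0 0.2 0" --pt "0.04 -0.1 -0.157 -0.11 0 0.38 0" --pt "0.04 -0.15 -0.157 -0.16 0 0.56 0" --pt "0.04 -0.2 -0.157 -0.21 0 0.74 0" --pt "0.04 -0.25 -0.157 -0.26 0 0.92 0" --pt "0.04 -0.29 -0.157 -0.31 0 1.1 0" --pt "0.04 -0.33 -0.157 -0.36 0 1.28 0" --pt "0.04 -0.37 -0.157 -0.41 0 1.46 0" --pt "0.04 -0.4 -0.157 -0.46 0 1.64 0"

```text
time_s: 1.4
tool_pos: [0.4634, 0.1299, 0.3798]
eef_rot: [-1.549, 0.306, -0.307]
force: [0.7, 1.2, 0.2]
gripper_width: 0.0395
```

Run:
```python
from h import *
Rt=R.from_matrix(np.array([[0,-1,0],[0,0,-1],[1,0,0]]).T)
print(step([.55,-.03,.38],Rt));print(r.state())
```

```text
(array([ 0.141 , -0.0002, -0.1149]), array([0.0001, 1.1802, 0.0004]))
{'time_s': 1.4, 'joints': array([-0.8594,  0.0432,  0.5134,  1.7086, -0.0211,  1.3953, -0.7333]), 'qd': array([ 0.5878,  0.3066,  0.6055, -0.2698, -0.1525,  0.0019, -0.213 ]), 'joint_torque': array([ -2.804 , -35.2594,  -0.3769, -30.8126,   0.4942,   0.424 ,
         0.2883]), 'tool_pos': array([0.4634, 0.1299, 0.3798]), 'eef_rot': array([-1.5493,  0.3063, -0.3066]), 'force': array([0.6948, 1.1944, 0.1966]), 'torque': array([ 0.0686, -0.0389,  0.0229]), 'gripper_width': 0.039522279507782185}
```

>>> jog_arm --pt "0.04 0.03 0 -0.02 0 0.18 0" --pt "0.04 0.05 0 -0.04 0 0.36 0" --pt "0.04 0.07 0 -0.06 0 0.54 0" --pt "0.04 0.1 0 -0.08 0 0.72 0" --pt "0.04 0.12 0 -0.1 0 0.9 0" --pt "0.04 0.141 0 -0.115 0 1.08 0" --pt "0.04 0.141 0 -0.115 0 1.18 0" --pt "0.04 0.141 0 -0.115 0 1.18 0"

```text
time_s: 2.4
tool_pos: [0.5499, -0.0302, 0.3795]
eef_rot: [-1.21, 1.209, -1.209]
force: [-0.5, 0.0, 0.1]
gripper_width: 0.04
```

Run:
```python
from h import *
print(r.state()); snap("wrist","w1"); snap("scene","sc1",(200,120,480,330),2.5);snap("side","si1",(220,110,440,310),2.9)
```

```text
{'time_s': 2.4, 'joints': array([-0.6619,  0.2178,  0.7822,  1.5713, -0.1541,  1.4168, -1.4381]), 'qd': array([-0.005 , -0.009 , -0.016 ,  0.0023,  0.0033, -0.0008,  0.0527]), 'joint_torque': array([  0.504 , -37.6724,   5.9399, -32.3736,   0.0427,  -0.01  ,
        -0.8178]), 'tool_pos': array([ 0.5499, -0.0302,  0.3795]), 'eef_rot': array([-1.2102,  1.209 , -1.209 ]), 'force': array([-0.4686,  0.0245,  0.13  ]), 'torque': array([-0.0298,  0.0024,  0.0603]), 'gripper_width': 0.03996391581743985}
```

View pics/w1.png

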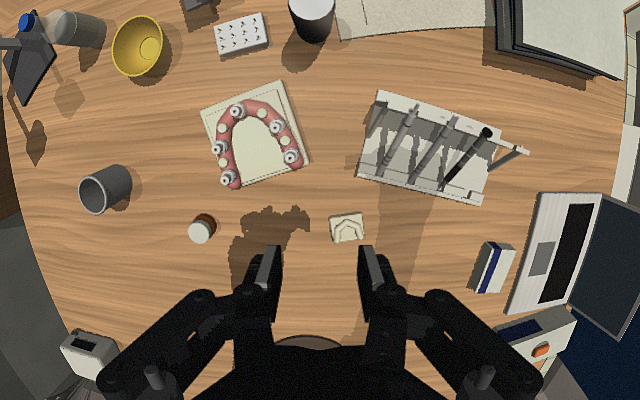

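Run:
```python
from h import *
im=cv2.imread('pics/w1_full.png')
a=im[75:205,195:315];cv2.imwrite('pics/w1a.png',cv2.resize(a,None,fx=4.6,fy=4.6,interpolation=cv2.INTER_CUBIC))
a=im[80:215,345:535];cv2.imwrite('pics/w1b.png',cv2.resize(a,None,fx=4.2,fy=4.2,interpolation=cv2.INTER_CUBIC))
```

```text
(no output)
```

View pics/w1a.png

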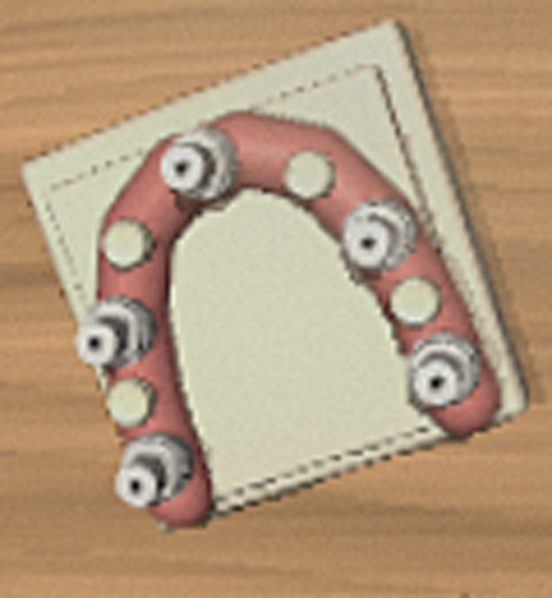

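View pics/w1b.png

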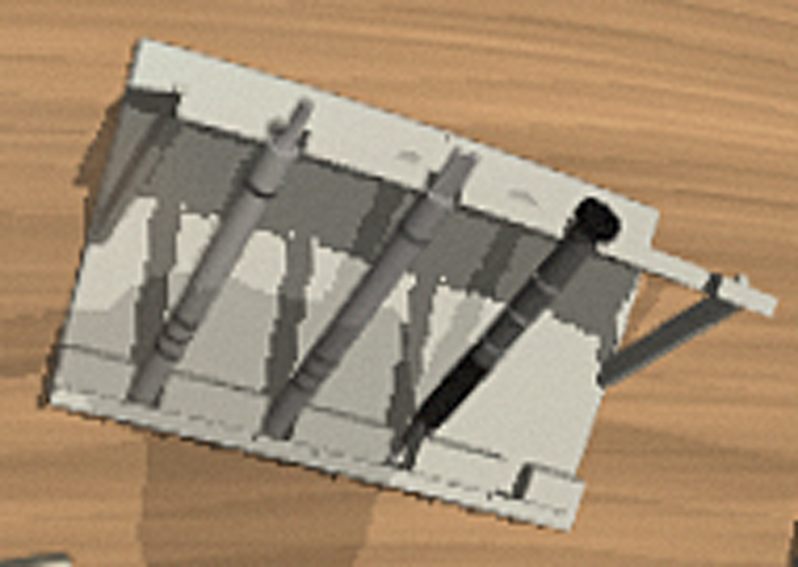

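Run:
```python
from h import *
ps=np.load('pics/w1_pose.npy')
f=lambda x,y:(195+x/4.6,75+y/4.6)
P=[atz("wrist",f(*p),.082,ps) for p in [(136,487),(97,344),(182,168),(369,243),(435,382)]]
print(np.array(P))
J=[atz("wrist",f(*p),z,ps) for p,z in [((22,165),.03),((395,22),.03),((520,408),.03),((525,412),.0)]]
print(np.array(J), np.linalg.norm(J[0]-J[1]),np.linalg.norm(J[2]-J[1]))
g=lambda x,y:(345+x/4.2,80+y/4.2)
a=atz("wrist",g(572,528),.014,ps);b=atz("wrist",g(48,402),.014,ps)
print(a,b,np.linalg.norm(a-b),np.degrees(np.arctan2(*(b-a)[1::-1]))-90)
for n,p in [("disc",(598,222)),("tipend",(402,460)),("spat top",(460,155)),("spat low",(275,432)),("drv top",(303,102)),("drv low",(140,398))]:
    print(n,atz("wrist",g(*p),.12 if "low" not in n and "tip" not in n else .014,ps))
print("cup",atz("wrist",(91,197),.096,ps), atz("wrist",(130,172),0.096,ps))
print("jar",atz("wrist",(199,232),.045,ps),"spray",atz("wrist",(312,12),.165,ps),"cast",atz("wrist",(347,227),.02,ps))
```

```text
Traceback (most recent call last):
  File "h.py", line 20, in atz
    o,d=ray(cam,px,pose);return o+d*(z-o[2])/d[2]
        ~~~^^^^^^^^^^^^^
  File "h.py", line 15, in ray
    H=ci["hand_eye"];p,rv=pose
                     ^^^^
ValueError: too many values to unpack (expected 2)
```

```bash
sed -i 's/np.r_\[ps\])/np.array(ps))/' h.py
python3 - <<'E'
from h import *
ps=np.load('pics/w1_pose.npy').reshape(2,3)
f=lambda x,y:(195+x/4.6,75+y/4.6)
P=[atz("wrist",f(*p),.082,ps) for p in [(136,487),(97,344),(182,168),(369,243),(435,382)]]
print(np.array(P))
J=[atz("wrist",f(*p),z,ps) for p,z in [((22,165),.03),((395,22),.03),((520,408),.03),((525,412),.0)]]
print(np.array(J), np.linalg.norm(J[0]-J[1]),np.linalg.norm(J[2]-J[1]))
g=lambda x,y:(345+x/4.2,80+y/4.2)
a=atz("wrist",g(572,528),.014,ps);b=atz("wrist",g(48,402),.014,ps)
print(a,b,np.linalg.norm(a-b),np.degrees(np.arctan2(*(b-a)[1::-1]))-90)
for n,p in [("disc",(598,222)),("tipend",(402,460)),("spat top",(460,155)),("spat low",(275,432)),("drv top",(303,102)),("drv low",(140,398))]:
    print(n,atz("wrist",g(*p),.12 if "low" not in n and "tip" not in n else .014,ps))
print("cup",atz("wrist",(91,197),.096,ps), atz("wrist",(130,172),0.096,ps))
print("jar",atz("wrist",(199,232),.045,ps),"spray",atz("wrist",(312,12),.165,ps),"cast",atz("wrist",(347,227),.02,ps))
E
```

```text
[[0.507  0.1181 0.082 ]
 [0.5564 0.1278 0.082 ]
 [0.613  0.0953 0.082 ]
 [0.5868 0.0352 0.082 ]
 [0.5415 0.0151 0.082 ]]
[[ 0.6152  0.1712  0.03  ]
 [ 0.6592  0.032   0.03  ]
 [ 0.5208 -0.0104  0.03  ]
 [ 0.5124 -0.0112  0.    ]] 0.14598517231442848 0.14468954572217857
[ 0.4386 -0.3476  0.014 ] [ 0.496  -0.0934  0.014 ] 0.2606342069608555 -12.727153517722257
disc [ 0.593  -0.2753  0.12  ]
tipend [ 0.4714 -0.2531  0.014 ]
spat top [ 0.6121 -0.2181  0.12  ]
spat low [ 0.4837 -0.1922  0.014 ]
drv top [ 0.6259 -0.1608  0.12  ]
drv low [ 0.498 -0.132  0.014]
cup [0.4853 0.3873 0.096 ] [0.529  0.2834 0.096 ]
jar [0.4001 0.1909 0.045 ] spray [ 0.7343 -0.0203  0.165 ] cast [ 0.4014 -0.0793  0.02  ]
```

```bash
cat >> h.py <<'E'
def tool(yaw,pitch=0,flip=False):
    """tool pointing down with tool z along azimuth yaw(deg); pitch>0 tips the approach towards that azimuth"""
    a=np.radians(yaw);b=np.radians(pitch)
    f=np.array([np.cos(a),np.sin(a),0]);u=np.array([0,0,1.])
    y=-u*np.cos(b)+f*np.sin(b); z=f*np.cos(b)+u*np.sin(b); x=np.cross(y,z)
    return R.from_matrix(np.c_[x,y,z])
E
python3 - <<'E'
from h import *
print(step([.5625,-.2727,.23],tool(-12.7)))
E
```

```text
(array([0.2431, 0.1498, 0.0119]), array([0.0001, 0.2247, 0.0001]))
```

>>> jog_arm --pt "0.035 0.06 0.02 0 0 0.1 0" --pt "0.035 0.12 0.04 0 0 0.2 0" --pt "0.035 0.18 0.08 0 0 0.2247 0" --pt "0.035 0.2431 0.12 0.0119 0 0.2247 0" --pt "0.035 0.2431 0.15 0.0119 0 0.2247 0" --pt "0.035 0.2431 0.15 0.0119 0 0.2247 0"

```text
time_s: 3.3
tool_pos: [0.5605, -0.2732, 0.2267]
eef_rot: [-1.099, 1.376, -1.368]
force: [-0.1, 0.7, 0.0]
gripper_width: 0.0347
```

Run:
```python
from h import *
print(r.state()["joints"],pose()); snap("wrist","w2");snap("side","si2",(300,170,400,310),4)
```

```text
[-0.1836  0.5036  0.8171  1.6296 -0.3873  1.1849 -1.0721] (array([ 0.5605, -0.2732,  0.2267]), array([-1.0994,  1.3763, -1.3684]))
```

View pics/w2.png

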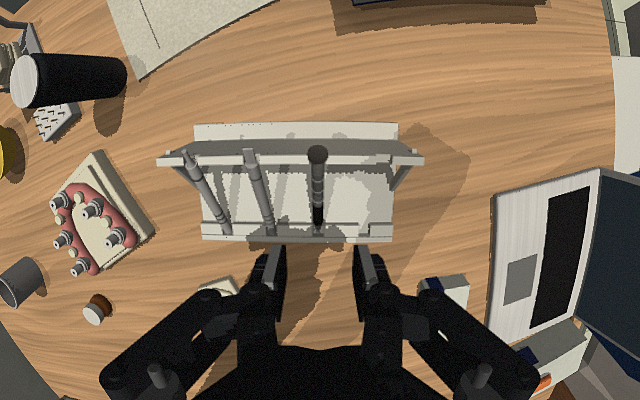

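View pics/si2.png

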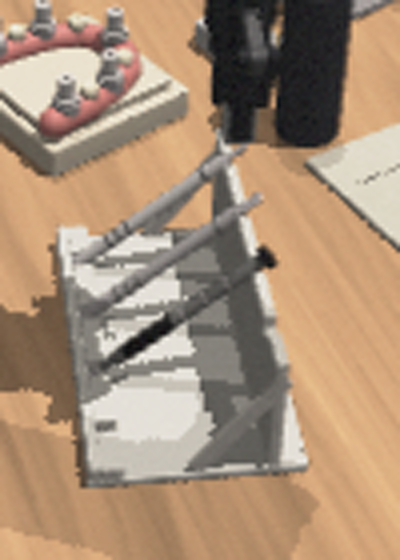

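Run:
```python
from h import *
print(proj("side",pose()[0]))
im=cv2.imread('pics/w2_full.png')
a=im[115:250,150:430];cv2.imwrite('pics/w2a.png',cv2.resize(a,None,fx=2.85,fy=2.85*1.5,interpolation=cv2.INTER_CUBIC))
```

```text
[[358.1412 202.2762]]
```

View pics/w2a.png

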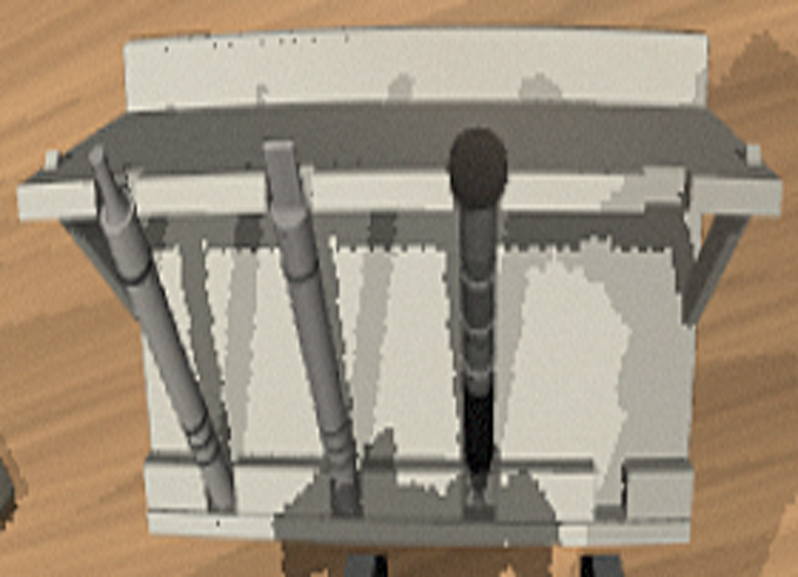

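Run:
```python
from h import *
p1=np.load('pics/w1_pose.npy').reshape(2,3);p2=np.load('pics/w2_pose.npy').reshape(2,3)
w1=lambda p:ray("wrist",(345+p[0]/4.2,80+p[1]/4.2),p1)
w2=lambda p:ray("wrist",(150+p[0]/2.85,115+p[1]/4.275),p2)
d,e=tri([w1((598,220)),w2((478,168))]);t,e2=tri([w1((402,462)),w2((480,508))])
print(d,e,t,e2,np.linalg.norm(d-t)); v=d-t;print(np.degrees(np.arctan2(v[1],v[0])),np.degrees(np.arctan2(v[2],np.hypot(v[0],v[1]))))
g=lambda p,z:atz("wrist",(150+p[0]/2.85,115+p[1]/4.275),z,p2)
c=[g((150,532),.0),g((690,542),.0),g((708,32),.008),g((125,40),.008)]
print(np.array(c),[np.linalg.norm(c[i]-c[i-1]) for i in range(4)])
m=np.mean(c,0);print(m)
# shaft collar marks
for n,p in [("spat top",(278,145)),("spat shoulder",(288,225)),("spat low",(345,510)),("drv shoulder",(118,225)),("drv low",(220,505))]:
    print(n,g(p,.012 if "low" in n else .11))
```

```text
[ 0.5932 -0.2771  0.1162] [np.float64(0.00027349942234943615), np.float64(0.00027349942234934584)] [ 0.4725 -0.2504  0.0189] [np.float64(0.0007645347892385377), np.float64(0.0007645347892385933)] 0.1573349917342724
-12.490252430681807 38.21354877317659
[[ 0.4896 -0.0834  0.    ]
 [ 0.4282 -0.3455  0.    ]
 [ 0.5902 -0.3762  0.008 ]
 [ 0.647  -0.1298  0.008 ]] [np.float64(0.16426501996596338), np.float64(0.2691908945140656), np.float64(0.16504926309550835), np.float64(0.2527604320460083)]
[ 0.5388 -0.2337  0.004 ]
spat top [ 0.6115 -0.2172  0.11  ]
spat shoulder [ 0.5942 -0.2156  0.11  ]
spat low [ 0.4828 -0.1882  0.012 ]
drv shoulder [ 0.6083 -0.1588  0.11  ]
drv low [ 0.4968 -0.1292  0.012 ]
```

Run:
```python
from h import *
p,rv=pose();Rc=R.from_rotvec(rv);print(Rc.as_matrix())
for q in ([.5932,-.2771,.1162],[.4725,-.2504,.0189]): print(Rc.inv().apply(np.array(q)-p))
print(step([.5535,-.2685,.081],tool(-12.6)),step([.5535,-.2685,.131],tool(-12.6)))
```

```text
[[-0.2186 -0.0001  0.9758]
 [-0.9758  0.0003 -0.2186]
 [-0.0002 -1.     -0.0002]]
[-0.0017  0.1142  0.0308]
[-0.0013  0.2115 -0.0928]
(array([-0.0014,  0.1494, -0.0098]), array([ 0.0002, -0.0005, -0.0002])) (array([-0.0014,  0.0994, -0.0098]), array([ 0.0002, -0.0005, -0.0002]))
```

>>> jog_arm --pt "0.035 -0.0015 0.05 -0.01 0 0 0" --pt "0.035 -0.0015 0.1 -0.01 0 0 0" --pt "0.035 -0.0015 0.125 -0.01 0 0 0" --pt "0.035 -0.0015 0.1495 -0.01 0 0 0" --pt "0.035 -0.0015 0.1495 -0.01 0 0 0" --pt "0.035 -0.0015 0.1495 -0.01 0 0 0" --pt "0.0 -0.0015 0.1495 -0.01 0 0 0" --pt "0.0 -0.0015 0.1495 -0.01 0 0 0" --pt "0.0 -0.0015 0.1495 -0.01 0 0 0" --pt "0.0 -0.0015 0.1495 -0.01 0 0 0" --grip_force 50

```text
time_s: 4.65
tool_pos: [0.554, -0.2685, 0.0818]
eef_rot: [-1.096, 1.369, -1.37]
force: [-1.0, 1.4, 5.5]
gripper_width: 0.0067
```

Run:
```python
from h import *
print(r.state()); snap("wrist","w3",(120,100,440,300),2.4);snap("side","si3",(290,140,410,310),3.5)
```

```text
{'time_s': 4.65, 'joints': array([-0.1186,  0.6399,  0.7119,  1.7905, -0.5196,  0.9063, -0.9657]), 'qd': array([-0.0006, -0.0008, -0.0005,  0.0016, -0.0012, -0.0002, -0.0012]), 'joint_torque': array([  0.5138, -55.7813,  12.9566, -21.1   ,   0.1352,  -0.3827,
        -0.0214]), 'tool_pos': array([ 0.554 , -0.2685,  0.0818]), 'eef_rot': array([-1.0956,  1.3688, -1.3699]), 'force': array([-1.0229,  1.3857,  5.5006]), 'torque': array([ 0.2605,  0.134 , -0.0286]), 'gripper_width': 0.006707519448140036}
```

View pics/w3.png

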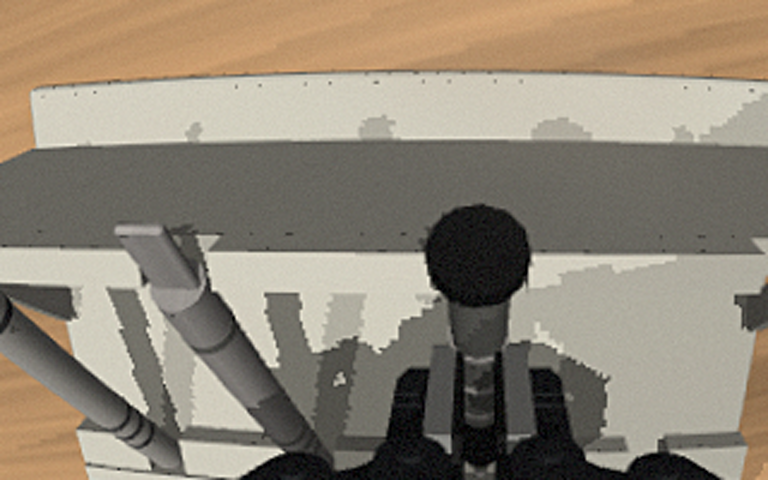

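View pics/si3.png

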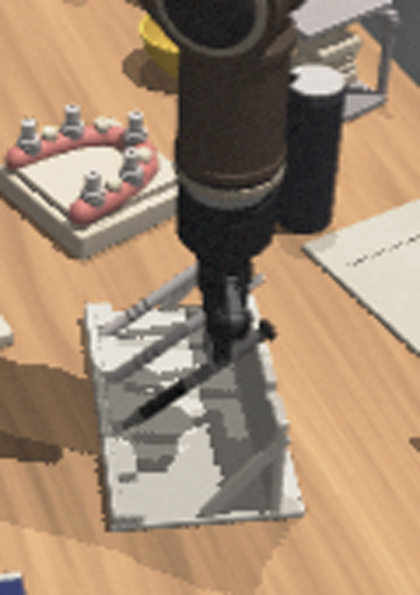

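>>> jog_arm --pt "0.0 0 -0.01 0 0 0 0" --pt "0.0 0 -0.03 0 0 0 0" --pt "0.0 0 -0.05 0 0 0 0" --pt "0.0 0 -0.05 0 0 0 0"

```text
time_s: 5.25
tool_pos: [0.555, -0.2692, 0.1342]
eef_rot: [-1.093, 1.366, -1.372]
force: [0.6, -0.4, -0.2]
gripper_width: 0.0065
```

Run:
```python
from h import *
print(r.state()["force"],r.state()["gripper_width"]); snap("wrist","w4",(220,130,420,300),3.5);snap("side","si4",(290,140,410,310),3.5)
```

```text
[ 0.5879 -0.4481 -0.1788] 0.0064796880542938645
```

View pics/w4.png

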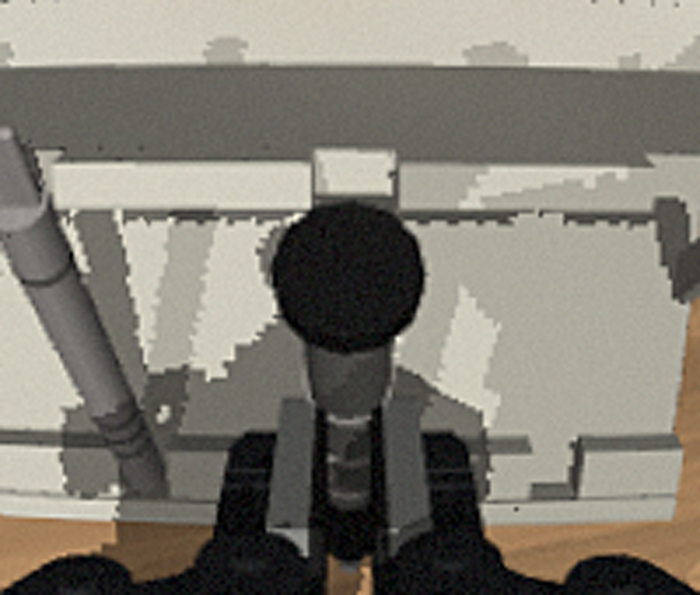

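View pics/si4.png

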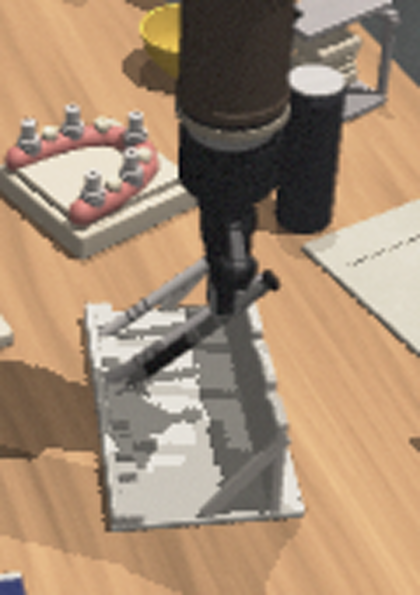

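>>> jog_arm --pt "0.0 0 -0.06 0 0 0 0" --pt "0.0 0 -0.11 0 0 0 0" --pt "0.0 -0.03 -0.15 0 -0.0 0 0" --pt "0.0 -0.09 -0.15 0 0 0 0" --pt "0.0 -0.15 -0.15 0 0 0 0" --pt "0.0 -0.2 -0.15 0 0 0 0" --pt "0.0 -0.2 -0.15 0 0 0 0"

```text
time_s: 6.22
tool_pos: [0.5982, -0.0669, 0.2807]
eef_rot: [-1.1, 1.365, -1.361]
force: [-0.1, -1.1, -0.7]
gripper_width: 0.0063
```

Run:
```python
from h import *
print(pose(),r.state()["joints"])
for pt in (20,35,49): print(step([.5,-.06,.28],tool(0,pt)))
```

```text
(array([ 0.5982, -0.0669,  0.2807]), array([-1.1002,  1.3645, -1.3615])) [-0.5636  0.4087  0.834   1.6167 -0.3168  1.2576 -1.454 ]
(array([ 0.0138,  0.0007, -0.0974]), array([ 0.3481, -0.2097,  0.0348]))
(array([ 0.0138,  0.0007, -0.0974]), array([ 0.6089, -0.2056,  0.0625]))
(array([ 0.0138,  0.0007, -0.0974]), array([ 0.8522, -0.1994,  0.0884]))
```

>>> jog_arm --pt "0.0 0.003 0 -0.02 0.17 -0.05 0.015" --pt "0.0 0.006 0 -0.04 0.34 -0.1 0.03" --pt "0.0 0.009 0 -0.06 0.51 -0.14 0.05" --pt "0.0 0.012 0 -0.08 0.68 -0.18 0.07" --pt "0.0 0.0138 0 -0.0974 0.852 -0.1994 0.088" --pt "0.0 0.0138 0 -0.0974 0.852 -0.1994 0.088" --pt "0.0 0.0138 0 -0.0974 0.852 -0.1994 0.088"

```text
time_s: 7.1
tool_pos: [0.4983, -0.0616, 0.2794]
eef_rot: [-0.561, 0.561, -1.5]
force: [3.8, 11.9, 5.3]
gripper_width: 0.0064
```

Run:
```python
from h import *
print(pose(),r.state()["joints"])
print(step([.5,-.06,.28],tool(0,49)))
snap("wrist","w5");snap("side","si5",(190,80,430,280),3);snap("scene","sc5",(220,120,460,300),3)
```

```text
(array([ 0.4983, -0.0616,  0.2794]), array([-0.5612,  0.5611, -1.4998])) [-0.4436 -0.2936  0.4062  2.5076  1.2082  0.1259 -2.7252]
(array([-0.0016,  0.0008,  0.0015]), array([ 0.0014, -0.0009,  0.0026]))
```

View pics/w5.png

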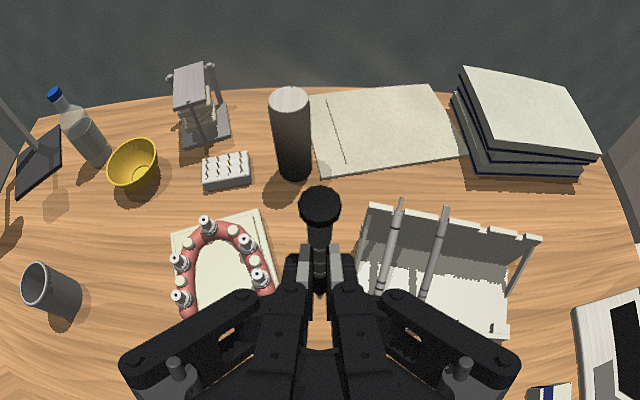

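View pics/si5.png

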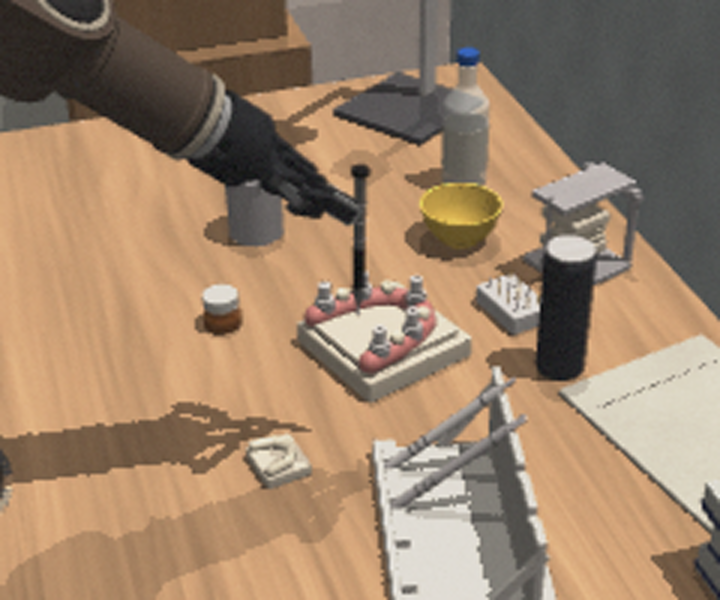

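View pics/sc5.png

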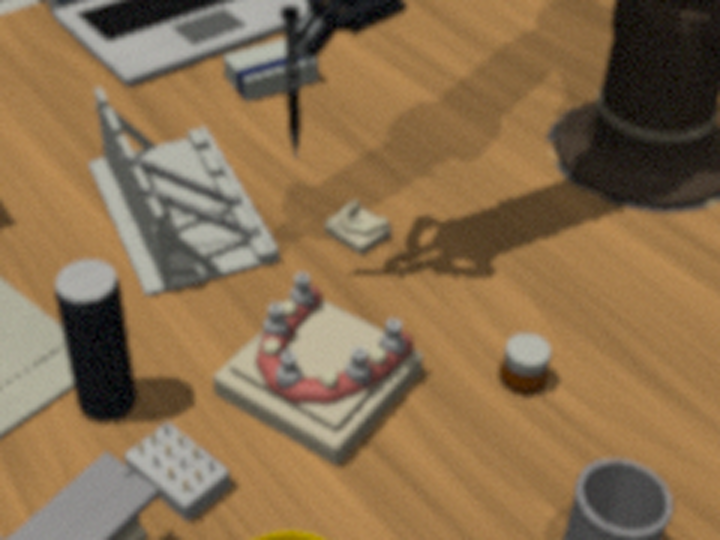

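Run:
```python
from h import *
for yw in (10,20,30,40): print(step([.50+yw*.001,-.06,.28],tool(yw,49)))
```

```text
(array([-0.0012,  0.008 ,  0.0072]), array([ 0.002 , -0.1152,  0.1337]))
(array([-0.0012,  0.0155,  0.0138]), array([ 0.0021, -0.2299,  0.2653]))
(array([-0.0012,  0.023 ,  0.0204]), array([ 0.0021, -0.3445,  0.3969]))
(array([-0.0012,  0.0306,  0.0269]), array([ 0.0022, -0.4591,  0.5285]))
```

>>> jog_arm --pt "0.0 -0.001 0.008 0.007 0.002 -0.115 0.134" --pt "0.0 -0.001 0.0155 0.014 0.002 -0.23 0.265" --pt "0.0 -0.001 0.0155 0.014 0.002 -0.23 0.265"

```text
time_s: 7.62
tool_pos: [0.4965, -0.0659, 0.268]
eef_rot: [-0.628, 0.573, -1.423]
force: [-0.8, -0.3, -0.2]
gripper_width: 0.0059
```

Run:
```python
from h import *
print(pose(),r.state()["joints"],r.state()["qd"])
for yw in (30,40,50,60): print(step([.50+yw*.001,-.06,.28],tool(yw,49)))
```

```text
(array([ 0.4965, -0.0659,  0.268 ]), array([-0.628 ,  0.5732, -1.4234])) [-0.5302 -0.2922  0.5526  2.4783  0.4783  0.1335 -1.8801] [-0.272   0.0003  0.4487 -0.082  -1.8411  0.0482  2.1836]
(array([-0.0034,  0.0158,  0.0323]), array([ 0.0608, -0.3019,  0.3402]))
(array([-0.0028,  0.0229,  0.0393]), array([ 0.0607, -0.4204,  0.4684]))
(array([-0.0021,  0.03  ,  0.0463]), array([ 0.0602, -0.539 ,  0.5965]))
(array([-0.0014,  0.0371,  0.0533]), array([ 0.0594, -0.6576,  0.7246]))
```

Run:
```python
from h import *
for yw,pt in ((15,33),(30,30),(45,30),(60,30)): print(step([.54,-.03,.28],tool(yw,pt)))
```

```text
(array([-0.0327,  0.0242,  0.0409]), array([-0.2179, -0.1438,  0.1294]))
(array([-0.0327,  0.0242,  0.0409]), array([-0.265 , -0.3549,  0.2866]))
(array([-0.0327,  0.0242,  0.0409]), array([-0.2568, -0.5625,  0.4472]))
(array([-0.0327,  0.0242,  0.0409]), array([-0.2453, -0.7701,  0.6077]))
```

>>> jog_arm --pt "0.0 -0.01 0.01 0.02 -0.11 -0.07 0.065" --pt "0.0 -0.02 0.02 0.03 -0.218 -0.144 0.13" --pt "0.0 -0.0327 0.024 0.041 -0.25 -0.25 0.21" --pt "0.0 -0.0327 0.024 0.041 -0.265 -0.355 0.287" --pt "0.0 -0.0327 0.024 0.041 -0.26 -0.46 0.367" --pt "0.0 -0.0327 0.024 0.041 -0.257 -0.562 0.447" --pt "0.0 -0.0327 0.024 0.041 -0.25 -0.66 0.527" --pt "0.0 -0.0327 0.024 0.041 -0.245 -0.77 0.608" --pt "0.0 -0.0327 0.024 0.041 -0.245 -0.77 0.608"

```text
time_s: 8.75
tool_pos: [0.5069, -0.0159, 0.3017]
eef_rot: [-1.03, 0.256, -0.506]
force: [0.0, -0.2, -1.2]
gripper_width: 0.0064
```

Run:
```python
from h import *
print(pose(),r.state()["joints"],r.state()["qd"])
for yw,pt in ((60,30),(60,38),(60,49)): print(step([.54,-.03,.28],tool(yw,pt)))
```

```text
(array([ 0.5069, -0.0159,  0.3017]), array([-1.0297,  0.2557, -0.5056])) [-1.3326 -0.2926  1.4411  2.0303 -0.2214  0.9204 -0.2795] [ 0.0013  0.0022  0.0001  0.0229  0.0262 -0.0403 -0.0855]
(array([ 0.035 ,  0.0222, -0.0071]), array([0.0011, 0.0009, 0.0351]))
(array([ 0.035 ,  0.0222, -0.0071]), array([0.1407, 0.0034, 0.035 ]))
(array([ 0.035 ,  0.0222, -0.0071]), array([0.3327, 0.0068, 0.0346]))
```

```bash
cat > kin.py <<'E'
import numpy as np
from scipy.spatial.transform import Rotation as R
from scipy.optimize import least_squares
import itertools
S=[([-1.3232,.4119,-.0127,1.5971,.0056,1.1343,-.0822],[.194,.5936,.2221],[-1.3433,-.9726,.9747]),
([-.6619,.2178,.7822,1.5713,-.1541,1.4168,-1.4381],[.5499,-.0302,.3795],[-1.2102,1.209,-1.209]),
([-.1836,.5036,.8171,1.6296,-.3873,1.1849,-1.0721],[.5605,-.2732,.2267],[-1.0994,1.3763,-1.3684]),
([-.1186,.6399,.7119,1.7905,-.5196,.9063,-.9657],[.554,-.2685,.0818],[-1.0956,1.3688,-1.3699]),
([-.5636,.4087,.834,1.6167,-.3168,1.2576,-1.454],[.5982,-.0669,.2807],[-1.1002,1.3645,-1.3615]),
([-.4436,-.2936,.4062,2.5076,1.2082,.1259,-2.7252],[.4983,-.0616,.2794],[-.5612,.5611,-1.4998]),
([-.5302,-.2922,.5526,2.4783,.4783,.1335,-1.8801],[.4965,-.0659,.268],[-.628,.5732,-1.4234]),
([-1.3326,-.2926,1.4411,2.0303,-.2214,.9204,-.2795],[.5069,-.0159,.3017],[-1.0297,.2557,-.5056])]
def fk(q,th,sg):
    d1,x1,d2,x3,d4,x5,d6,z3,z5=th[:9]; rt=R.from_rotvec(th[9:12])
    a=R.from_euler
    rot=R.from_euler('z',sg[0]*q[0]); p=rot.apply([x1,0,d1])
    rot=rot*a('y',sg[1]*q[1]); p=p+rot.apply([0,0,d2])
    rot=rot*a('z',sg[2]*q[2]); p=p+rot.apply([x3,0,0])
    rot=rot*a('y',sg[3]*q[3]); p=p+rot.apply([z3,0,d4])
    rot=rot*a('z',sg[4]*q[4]); p=p+rot.apply([x5,0,0])
    rot=rot*a('y',sg[5]*q[5]); p=p+rot.apply([z5,0,d6])
    rot=rot*a('z',sg[6]*q[6])
    return p,rot*rt
def res(th,sg):
    o=[]
    for q,p,rv in S:
        P,Q=fk(q,th,sg); o+=list(P-p)+list(.3*(Q.inv()*R.from_rotvec(rv)).as_rotvec())
    return np.array(o)
if __name__=="__main__":
    best=[]
    for s3,s5,s7 in itertools.product([1,-1],repeat=3):
        sg=[-1,1,s3,1,s5,1,s7]
        for rt in ([-1.57,0,0],[-1.2,1.2,1.2],[-1.2,-1.2,-1.2],[0,2.2,-2.2]):
            s=least_squares(res,[.3,0,.4,0,.4,0,.25,0,0]+rt,args=(sg,))
            best.append((s.cost,sg,s.x))
    best.sort(key=lambda b:b[0])
    for b in best[:3]: print(b[0],b[1],b[2].round(4))
    print(res(best[0][2],best[0][1]).reshape(-1,6).round(4))
    np.save('kin.npy',np.r_[best[0][2],best[0][1]])
E
python3 kin.py
```

```text
0.002102763141988018 [-1, 1, -1, 1, -1, 1, -1] [ 3.3030e-01 -4.8400e-02  5.3150e-01 -2.3000e-03  5.1370e-01  3.0200e-02
  3.6720e-01 -1.8200e-02 -1.7000e-03 -0.0000e+00  2.2214e+00  2.2214e+00]
0.0021027631419880256 [-1, 1, -1, 1, -1, 1, -1] [ 3.3030e-01 -4.8400e-02  5.3150e-01 -2.3000e-03  5.1370e-01  3.0200e-02
  3.6720e-01 -1.8200e-02 -1.7000e-03 -0.0000e+00  2.2214e+00  2.2214e+00]
0.0021027631419880287 [-1, 1, -1, 1, -1, 1, -1] [ 3.3030e-01 -4.8400e-02  5.3150e-01 -2.3000e-03  5.1370e-01  3.0200e-02
  3.6720e-01 -1.8200e-02 -1.7000e-03 -0.0000e+00  2.2214e+00  2.2214e+00]
[[-0.0474  0.0124  0.0002  0.      0.     -0.    ]
 [ 0.0035  0.0069  0.0119 -0.      0.      0.    ]
 [-0.0016  0.0062 -0.0054  0.     -0.     -0.    ]
 [-0.0115  0.016  -0.0191 -0.     -0.     -0.    ]
 [-0.0004  0.0042 -0.0001  0.     -0.      0.    ]
 [ 0.0016  0.0046  0.0057 -0.      0.      0.    ]
 [-0.0081  0.0138 -0.004   0.      0.      0.    ]
 [ 0.0166 -0.007   0.0108  0.     -0.     -0.    ]]
```

```bash
cat > kin2.py <<'E'
from kin import *
SG=[-1,1,-1,1,-1,1,-1]
RT=R.from_rotvec([0,2.2214415,2.2214415])
def links(th): return np.array(th).reshape(7,3)
def fk2(q,th):
    L=links(th);rot=R.identity();p=L[0]*0
    seq="zyzyzyz"
    for i in range(7):
        rot=rot*R.from_euler(seq[i],SG[i]*q[i]); p=p+rot.apply(L[i])
    return p,rot*RT
def frot(q): return [None]
def fit():
    # linear in L
    A=[];b=[]
    for q,p,rv in S:
        rot=R.identity();row=[]
        for i in range(7):
            rot=rot*R.from_euler("zyzyzyz"[i],SG[i]*q[i]); row.append(rot.as_matrix())
        A.append(np.hstack(row));b.append(p)
    A=np.vstack(A);b=np.hstack(b)
    lam=1e-3
    x0=np.zeros(21)
    x=np.linalg.solve(A.T@A+lam**2*np.eye(21),A.T@b)
    return x,(A@x-b).reshape(-1,3)
if __name__=="__main__":
    x,e=fit();print(links(x).round(4));print(e.round(4));np.save('L.npy',x)
E
python3 kin2.py
```

```text
[[-1.000e-04 -1.460e-02  2.841e-01]
 [ 0.000e+00 -1.460e-02  2.669e-01]
 [ 0.000e+00 -9.400e-03  2.669e-01]
 [ 1.000e-04 -9.400e-03  2.263e-01]
 [-1.000e-04 -1.000e-04  2.263e-01]
 [-0.000e+00 -1.000e-04  1.795e-01]
 [-0.000e+00 -0.000e+00  1.795e-01]]
[[ 0.     -0.     -0.    ]
 [-0.     -0.      0.    ]
 [-0.      0.      0.    ]
 [ 0.     -0.      0.    ]
 [-0.     -0.0001 -0.    ]
 [ 0.     -0.      0.    ]
 [-0.      0.     -0.    ]
 [ 0.      0.      0.    ]]
```

```bash
cat > plan.py <<'E'
from kin2 import *
L=np.load('L.npy');Lk=links(L)
LO=np.array([-2.95,-.29,-1.47,.14,-1.03,.13,-2.86]);HI=np.array([2.95,1.99,1.44,2.54,4.17,1.85,2.86])
MID=(LO+HI)/2;HALF=(HI-LO)/2
def tool(yaw,pitch=0):
    a=np.radians(yaw);b=np.radians(pitch)
    f=np.array([np.cos(a),np.sin(a),0]);u=np.array([0,0,1.])
    y=-u*np.cos(b)+f*np.sin(b); z=f*np.cos(b)+u*np.sin(b); x=np.cross(y,z)
    return R.from_matrix(np.c_[x,y,z])
def tool2(yaw,pitch=0): # camera on the other side
    return tool(yaw,pitch)*R.from_rotvec([0,np.pi,0])
def ik(p,Rt,q0,w=.02):
    def f(q):
        P,Q=fk2(q,L); d=np.abs(q-MID)/HALF
        return np.r_[(P-p)*20,(Q.inv()*Rt).as_rotvec()*5, w*np.maximum(0,d-.6)*5]
    s=least_squares(f,q0,bounds=(LO,HI),xtol=1e-9,ftol=1e-9,max_nfev=120)
    P,Q=fk2(s.x,L);ok=np.linalg.norm(P-p)<2e-3 and (Q.inv()*Rt).magnitude()<.02
    return s.x,ok,np.min(np.minimum(s.x-LO,HI-s.x))
def best(p,Rt,n=12,seed=0,starts=()):
    rng=np.random.default_rng(seed);b=None
    for q0 in list(starts)+[rng.uniform(LO+.1,HI-.1) for _ in range(n)]:
        q,ok,m=ik(p,Rt,q0)
        if ok and (b is None or m>b[1]): b=(q,m)
    return b
E
cat > t1.py <<'E'
from plan import *
np.set_printoptions(precision=2,suppress=True)
for fn,tl in (("A",tool),("B",tool2)):
  for pt in (49,):
    for yw in range(-150,181,30):
        o=[]
        for p in ([.507,.118,.197],[.613,.095,.197],[.5415,.015,.197]):
            b=best(np.array(p),tl(yw,pt)); o.append(None if b is None else round(float(b[1]),2))
        print(fn,pt,yw,o, b[0] if b else None,flush=True)
E
time python3 t1.py
```

```text
A 49 -150 [None, None, 0.0] [-0.59  0.9   0.64  1.28 -0.07  1.85  2.15]
A 49 -120 [0.17, 0.09, 0.23] [-0.64  0.73  0.36  1.49  0.31  1.62  2.24]
A 49 -90 [0.3, 0.29, 0.31] [-0.32  0.57 -0.34  1.75  0.81  1.54  2.15]
A 49 -60 [0.33, 0.33, 0.38] [ 0.07  0.53 -0.91  2.05  1.21  1.47  2.2 ]
A 49 -30 [0.26, 0.41, 0.19] [ 0.22  0.28 -0.9   2.35  1.51  0.98  2.39]
A 49 0 [0.04, 0.19, 0.05] [ 0.64  0.13 -0.9   2.49  2.39  0.38  2.19]
A 49 30 [0.06, 0.0, None] None
A 49 60 [0.25, 0.32, 0.34] [ 1.26  0.61 -1.13  2.08 -0.51  0.59  0.17]
A 49 90 [0.46, 0.5, 0.5] [ 1.02  0.75 -0.97  1.76 -0.28  1.07  0.31]
A 49 120 [0.52, 0.36, 0.35] [ 0.77  0.88 -0.91  1.45 -0.09  1.5   0.48]
A 49 150 [0.16, None, 0.02] [ 0.4   0.89 -0.58  1.23 -0.06  1.83  0.89]
A 49 180 [None, None, None] None
B 49 -150 [None, None, 0.0] [-0.6   0.91  0.66  1.28 -0.08  1.85 -0.98]
B 49 -120 [0.2, 0.11, 0.3] [-0.92  0.87  0.87  1.51  0.05  1.55 -0.62]
B 49 -90 [0.54, 0.53, 0.6] [-0.97  0.61  0.58  1.8   0.47  1.25 -0.67]
B 49 -60 [0.54, 0.68, 0.48] [-0.07  0.46 -0.72  2.06  1.16  1.37 -0.91]
B 49 -30 [0.26, 0.41, 0.19] [ 0.22  0.28 -0.9   2.35  1.51  0.98 -0.75]
B 49 0 [0.04, 0.22, 0.05] [ 0.7   0.14 -0.95  2.49  2.37  0.39 -0.92]
B 49 30 [0.06, 0.03, None] None
B 49 60 [0.01, 0.08, 0.11] [ 1.11  0.5  -0.9   2.09 -0.77  0.68 -2.75]
B 49 90 [0.25, 0.18, 0.32] [ 0.72  0.58 -0.5   1.78 -0.6   1.17 -2.54]
B 49 120 [0.43, 0.31, 0.3] [ 0.49  0.73 -0.39  1.47 -0.4   1.55 -2.37]
B 49 150 [0.15, None, 0.02] [ 0.3   0.85 -0.38  1.24 -0.16  1.83 -2.15]
B 49 180 [None, None, None] None
real	2m0.442s
user	2m0.681s
sys	0m0.205s
```

```bash
cat > sim.py <<'E'
from plan import *
def jac(q):
    rot=R.identity();p=np.zeros(3);ax=[];org=[]
    for i in range(7):
        a=np.eye(3)["xyz".index("zyzyzyz"[i])]*SG[i]
        ax.append(rot.apply(a));org.append(p.copy())
        rot=rot*R.from_euler("zyzyzyz"[i],SG[i]*q[i]);p=p+rot.apply(Lk[i])
    ax=np.array(ax);org=np.array(org)
    return np.vstack([np.cross(ax,p-org).T,ax.T])
W=np.ones(7)
def track(q,p_t,R_t,lam=1e-2,kn=0.0,qn=None,n=10,scale=1.0):
    """straight move to pose in n sub-steps"""
    q=np.array(q,float);P,Q=fk2(q,L)
    rv=(Q.inv()*R_t).as_rotvec();P0=P;Q0=Q
    for k in range(1,n+1):
        Pt=P0+(np.array(p_t)-P0)*k/n;Qt=Q0*R.from_rotvec(rv*k/n)
        for _ in range(2):
            P,Q=fk2(q,L);J=jac(q)
            e=np.r_[Pt-P,(Qt*Q.inv()).as_rotvec()]
            Jp=J.T@np.linalg.inv(J@J.T+lam**2*np.eye(6))
            dq=Jp@e
            if kn: dq=dq+(np.eye(7)-Jp@J)@((qn-q)*kn)
            q=np.clip(q+dq,LO,HI)
    return q
def run(q,rows,**k):
    P0,Q0=fk2(q,L);tr=[]
    for row in rows:
        p=P0+Q0.apply(row[1:4]);Rt=Q0*R.from_rotvec(row[4:7]); q=track(q,p,Rt,**k);tr.append(q)
    return q,tr
C1=[[0.04, 0, -0.1, 0, 0, 0, 0], [0.04, -0.06, -0.157, -0.06, 0, 0.2, 0], [0.04, -0.1, -0.157, -0.11, 0, 0.38, 0], [0.04, -0.15, -0.157, -0.16, 0, 0.56, 0], [0.04, -0.2, -0.157, -0.21, 0, 0.74, 0], [0.04, -0.25, -0.157, -0.26, 0, 0.92, 0], [0.04, -0.29, -0.157, -0.31, 0, 1.1, 0], [0.04, -0.33, -0.157, -0.36, 0, 1.28, 0], [0.04, -0.37, -0.157, -0.41, 0, 1.46, 0], [0.04, -0.4, -0.157, -0.46, 0, 1.64, 0]]
C2=[[0.04, 0.03, 0, -0.02, 0, 0.18, 0], [0.04, 0.05, 0, -0.04, 0, 0.36, 0], [0.04, 0.07, 0, -0.06, 0, 0.54, 0], [0.04, 0.1, 0, -0.08, 0, 0.72, 0], [0.04, 0.12, 0, -0.1, 0, 0.9, 0], [0.04, 0.141, 0, -0.115, 0, 1.08, 0], [0.04, 0.141, 0, -0.115, 0, 1.18, 0], [0.04, 0.141, 0, -0.115, 0, 1.18, 0]]
C3=[[0.035, 0.06, 0.02, 0, 0, 0.1, 0], [0.035, 0.12, 0.04, 0, 0, 0.2, 0], [0.035, 0.18, 0.08, 0, 0, 0.2247, 0], [0.035, 0.2431, 0.12, 0.0119, 0, 0.2247, 0], [0.035, 0.2431, 0.15, 0.0119, 0, 0.2247, 0], [0.035, 0.2431, 0.15, 0.0119, 0, 0.2247, 0]]
if __name__=="__main__":
    np.set_printoptions(precision=3,suppress=True)
    Q=[np.array(s[0]) for s in S]
    for lam in (1e-3,.05,.1):
        q,_=run(Q[0],C1,lam=lam);print("C1",q,"meas [-0.859 0.043 0.513 1.709 -0.021 1.395 -0.733]")
        q,_=run(q,C2,lam=lam);print("C2",q,Q[1])
        q,_=run(Q[1],C3,lam=lam);print("C3",q,Q[2])
        q=track(Q[3],*[np.array(S[4][1]),R.from_rotvec(S[4][2])],lam=lam);print("C4",q,Q[4])
        q=track(Q[4],*[np.array(S[5][1]),R.from_rotvec(S[5][2])],lam=lam,n=30);print("C5",q,Q[5])
E
python3 sim.py
```

```text
C1 [-0.739  0.112  0.57   1.647 -0.06   1.401 -0.546] meas [-0.859 0.043 0.513 1.709 -0.021 1.395 -0.733]
C2 [-0.535  0.35   0.848  1.452 -0.26   1.457 -1.252] [-0.662  0.218  0.782  1.571 -0.154  1.417 -1.438]
C3 [-0.181  0.497  0.81   1.627 -0.382  1.183 -1.079] [-0.184  0.504  0.817  1.63  -0.387  1.185 -1.072]
C4 [-0.575  0.414  0.852  1.617 -0.326  1.26  -1.446] [-0.564  0.409  0.834  1.617 -0.317  1.258 -1.454]
C5 [-0.23  -0.257  0.235  2.499  0.84   0.13  -2.368] [-0.444 -0.294  0.406  2.508  1.208  0.126 -2.725]
C1 [-0.739  0.112  0.57   1.647 -0.06   1.401 -0.547] meas [-0.859 0.043 0.513 1.709 -0.021 1.395 -0.733]
C2 [-0.535  0.35   0.848  1.452 -0.26   1.457 -1.252] [-0.662  0.218  0.782  1.571 -0.154  1.417 -1.438]
C3 [-0.181  0.497  0.81   1.627 -0.382  1.183 -1.079] [-0.184  0.504  0.817  1.63  -0.387  1.185 -1.072]
C4 [-0.575  0.413  0.852  1.617 -0.326  1.26  -1.446] [-0.564  0.409  0.834  1.617 -0.317  1.258 -1.454]
C5 [-0.259 -0.265  0.263  2.497  0.803  0.13  -2.326] [-0.444 -0.294  0.406  2.508  1.208  0.126 -2.725]
C1 [-0.739  0.112  0.57   1.647 -0.06   1.401 -0.547] meas [-0.859 0.043 0.513 1.709 -0.021 1.395 -0.733]
C2 [-0.535  0.349  0.848  1.452 -0.26   1.457 -1.253] [-0.662  0.218  0.782  1.571 -0.154  1.417 -1.438]
C3 [-0.181  0.497  0.81   1.627 -0.382  1.183 -1.079] [-0.184  0.504  0.817  1.63  -0.387  1.185 -1.072]
C4 [-0.574  0.413  0.852  1.618 -0.325  1.259 -1.446] [-0.564  0.409  0.834  1.617 -0.317  1.258 -1.454]
C5 [-0.307 -0.278  0.313  2.491  0.744  0.13  -2.253] [-0.444 -0.294  0.406  2.508  1.208  0.126 -2.725]
```

```bash
cat > search.py <<'E'
from sim import *
import sys
np.set_printoptions(precision=3,suppress=True)
def ori(yaw,pitch,roll): return tool(yaw,pitch)*R.from_rotvec([0,0,np.radians(roll)])
def marg(q): return np.min(np.minimum(q-LO,HI-q)[1:])
def seg(q,p,Rt,m0=None):
    q0=q;P,Q=fk2(q,L);n=max(4,int((Q.inv()*Rt).magnitude()/.09),int(np.linalg.norm(p-P)/.03))
    m=9;rv=(Q.inv()*Rt).as_rotvec()
    for k in range(1,n+1):
        q=track(q,P+(p-P)*k/n,Q*R.from_rotvec(rv*k/n),n=1)
        m=min(m,marg(q))
    P2,Q2=fk2(q,L)
    if np.linalg.norm(P2-p)>.004 or (Q2.inv()*Rt).magnitude()>.03: m=-1
    return q,m
if __name__=="__main__":
    seed=int(sys.argv[1]);rng=np.random.default_rng(seed)
    q0=np.array(S[7][0]);res=[]
    posts=[np.array(p) for p in ([.507,.118,.2],[.5564,.1278,.2],[.613,.095,.2],[.5868,.035,.2],[.5415,.015,.2])]
    import time;t0=time.time()
    while time.time()-t0<500:
        k=rng.integers(1,4);wp=[];q=q0;yaw=55;m=9
        for i in range(k):
            yaw=np.clip(yaw+rng.uniform(-100,100),-60,170)
            w=(np.array([rng.uniform(.35,.7),rng.uniform(-.35,.3),rng.uniform(.3,.48)]),yaw,rng.uniform(-25,45),rng.uniform(-40,40))
            q,mm=seg(q,w[0],ori(*w[1:]))
            wp.append(w)
            if i==0: mm=mm if mm<-.5 else max(mm,.04) 
            m=min(m,mm)
            if m<.03: break
        if m<.03: continue
        fy=rng.uniform(60,140);q,mm=seg(q,posts[0]+[0,0,.08],tool(fy,49));m=min(m,mm)
        if m<.03: continue
        ms=[]
        for p in posts:
            q1,mm=seg(q,p,tool(fy,49));ms.append(mm)
        m=min([m]+ms)
        if m>.03: res.append((min(ms),m,q,fy,wp));
    res.sort(key=lambda r:-r[0])
    for x in res[:3]: print(x[0],x[1],x[2],x[3]);[print("   ",w) for w in x[4]]
E
nproc; for i in 1 2 3 4; do python3 search.py $i > s$i.txt 2>&1 & done; wait; cat s?.txt
```

```text
4
0.5301491924441166 0.04 [ 0.773  0.514 -0.808  1.763 -0.509  1.222  0.4  ] 99.55360985752479
    (array([ 0.642, -0.228,  0.304]), np.float64(52.273502126752234), 18.05728568073542, 27.209912374770028)
0.47361221237161844 0.04 [ 0.675  0.548 -0.734  1.684 -0.472  1.331  0.459] 107.5091216652842
    (array([0.617, 0.186, 0.304]), np.float64(130.44165270076445), 8.113472828781042, 15.49520181294173)
    (array([ 0.668, -0.024,  0.383]), np.float64(103.91740510843155), 2.989154954090548, -13.87865130206638)
0.40389595722287863 0.04 [ 0.913  0.647 -1.079  1.729 -0.311  1.198  0.242] 101.89899107242567
    (array([0.612, 0.19 , 0.419]), np.float64(152.3921112350615), 24.444369256904444, -8.54144628108811)
0.4530208070319224 0.04 [ 0.76   0.63  -0.911  1.648 -0.347  1.334  0.374] 110.36607371437043
    (array([0.512, 0.274, 0.337]), np.float64(74.52633410701992), -6.80521354702185, 24.204246878666567)
    (array([0.591, 0.166, 0.309]), np.float64(62.40036510843379), -9.081158940783933, -9.429726110123113)
0.4450729148033856 0.04 [ 0.59   0.52  -0.613  1.681 -0.523  1.365  0.517] 108.3164
[... 1575 characters left out ...]
46 0.04 [ 0.685  0.552 -0.75   1.684 -0.465  1.327  0.451] 107.39013999708264
    (array([ 0.686, -0.079,  0.36 ]), np.float64(-41.16706525940397), 5.419237779069633, 8.879316214432372)
    (array([0.505, 0.076, 0.475]), np.float64(-48.647485123264374), -19.75615786854695, 4.775235552838566)
0.4349594991738195 0.04 [ 0.709  0.455 -0.686  1.801 -0.601  1.213  0.448] 96.43381355638587
    (array([ 0.443, -0.122,  0.419]), np.float64(-13.208577735282603), 39.21157786605461, -23.886626326774454)
    (array([ 0.648, -0.221,  0.303]), np.float64(-60.0), 17.14281093832483, 4.667262931391022)
    (array([ 0.535, -0.271,  0.416]), np.float64(-45.650624422789406), -2.08526931244635, 38.53915863837851)
```

```bash
cat > t2.py <<'E'
from search import *
from h import r
q=r.state()["joints"];print(q)
def fine(q,p,Rt,n=40,pr=True):
    P,Q=fk2(q,L);rv=(Q.inv()*Rt).as_rotvec();out=[]
    for k in range(1,n+1):
        q=track(q,P+(p-P)*k/n,Q*R.from_rotvec(rv*k/n),n=1);out.append(q)
    if pr:
        print(np.array(out)[[n//8,n//4,n//2,3*n//4,n-1]],"minmarg",min(marg(x) for x in out),"err",np.linalg.norm(fk2(q,L)[0]-p),"ang",np.degrees(np.linalg.norm(rv)),"len",np.linalg.norm(p-P))
    return q
if __name__=="__main__":
    for w in (((.642,-.228,.304),52,18,27),((.547,-.154,.346),37,-20.6,-6),((.53,-.2,.36),30,0,0),((.62,-.2,.33),40,10,0)):
        print("==",w)
        q1=fine(q,np.array(w[0]),ori(*w[1:]))
        q2=fine(q1,np.array([.507,.118,.28]),tool(102,49))
E
python3 t2.py
```

```text
[-1.3326 -0.2926  1.4411  2.0303 -0.2214  0.9204 -0.2795]
== ((0.642, -0.228, 0.304), 52, 18, 27)
[[-1.5298 -0.29    1.44    1.9433 -0.0961  1.0188 -0.3596]
 [-1.526  -0.29    1.44    1.9183 -0.0232  1.086  -0.415 ]
 [-0.3008  0.619   1.1346  1.5614 -0.8925  1.6923  0.3604]
 [-0.0985  0.7692  1.0431  1.2891 -0.9014  1.85    0.2978]
 [ 0.1588  0.8374  0.7186  0.9746 -0.7777  1.85    0.1065]] minmarg 0.0 err 0.04654102922647027 ang 29.255596585537035 len 0.2514666722238932
[[ 0.0932  0.7463  0.6862  1.1562 -0.7696  1.7849  0.2305]
 [ 0.0482  0.6787  0.655   1.2846 -0.7707  1.7383  0.3237]
 [-0.0258  0.5638  0.5838  1.4996 -0.7913  1.6582  0.4955]
 [-0.089   0.4761  0.5024  1.6735 -0.8353  1.5886  0.6597]
 [-0.145   0.422   0.4213  1.7998 -0.8941  1.5309  0.8077]] minmarg 0.01176638920408779 err 7.190768803479544e-08 ang 51.900205776565436 len 0.4097934116361978
== ((0.547, -0.154, 0.346), 37, -20.6, -6)
[[-1.3984 -0.2169  1.44    1.9583 -0.1426  1.0047 -0.3989]
 [-1.5097 -0.2313  1.44    1.9     0.009   1.0778 -0.5754]
 [-1.7746 -0.29    1.44    1.7881  0.3795  1.303  -0.9817]
 [-1.902
[... 1487 characters left out ...]
  1.44    1.9193 -0.0179  0.9954 -0.4992]
 [-1.6162 -0.29    1.44    1.834   0.1648  1.0772 -0.6926]
 [-1.1998 -0.29    1.2998  1.9114  0.0791  1.1301 -0.7138]
 [-0.3946  0.5104  1.106   1.5089 -0.6346  1.3843 -0.106 ]] minmarg 0.0 err 5.712069562332236e-08 ang 27.78052128101733 len 0.21789450243961203
[[-0.3934  0.4486  1.0411  1.5825 -0.6705  1.3888  0.0326]
 [-0.3808  0.4133  0.9834  1.6353 -0.7084  1.4034  0.1526]
 [-0.3418  0.3869  0.8656  1.7208 -0.7971  1.4578  0.4026]
 [-0.3086  0.4088  0.7467  1.7806 -0.884   1.5316  0.6536]
 [-0.2975  0.4573  0.6359  1.8096 -0.9486  1.5993  0.8689]] minmarg 0.08143224392156889 err 5.4263045983431826e-08 ang 72.19774809021568 len 0.34116414555356006
```

```bash
cat > sim2.py <<'E'
from sim import *
np.set_printoptions(precision=3,suppress=True)
def ori(yaw,pitch,roll=0): return tool(yaw,pitch)*R.from_rotvec([0,0,np.radians(roll)])
def marg(q): return np.min(np.minimum(q-LO,HI-q)[1:])
def stepq(q,Pt,Qt):
    P,Q=fk2(q,L);J=jac(q);e=np.r_[Pt-P,(Qt*Q.inv()).as_rotvec()]
    free=np.ones(7,bool);lam=1e-2
    for _ in range(4):
        Jf=J[:,free];dq=np.zeros(7)
        dq[free]=Jf.T@np.linalg.solve(Jf@Jf.T+lam**2*np.eye(6),e)
        bad=free&(((q+dq)<LO)&(dq<0)|((q+dq)>HI)&(dq>0))
        if not bad.any(): break
        free&=~bad
    return np.clip(q+np.clip(dq,-.25,.25),np.minimum(LO,q),np.maximum(HI,q))
def seg(q,p,Rt,d=.05,trace=None):
    P,Q=fk2(q,L);rv=(Q.inv()*Rt).as_rotvec()
    n=max(3,int(np.linalg.norm(rv)/d),int(np.linalg.norm(p-P)/.02));m=9;me=0
    for k in range(1,n+1):
        qn=stepq(q,P+(p-P)*k/n,Q*R.from_rotvec(rv*k/n))
        if np.abs(qn-q).max()>.2: return qn,-1
        q=qn;m=min(m,marg(q))
        if trace is not None: trace.append(q)
    P2,Q2=fk2(q,L)
    if np.linalg.norm(P2-p)>.004 or (Q2.inv()*Rt).magnitude()>.03: m=-1
    return q,m
E
cat > search2.py <<'E'
from sim2 import *
import sys,time
from h import r
rng=np.random.default_rng(int(sys.argv[1]));T=float(sys.argv[2])
q0=r.state()["joints"];res=[]
posts=[np.array(p) for p in ([.507,.118,.2],[.613,.095,.2],[.5415,.015,.2])]
t0=time.time();cnt=0
while time.time()-t0<T:
    k=rng.integers(2,6);wp=[];q=q0;yaw=55;m=9;cnt+=1
    for i in range(k):
        yaw=np.clip(yaw+rng.uniform(-90,90),-60,170)
        w=(np.array([rng.uniform(.35,.7),rng.uniform(-.35,.3),rng.uniform(.3,.48)]),yaw,rng.uniform(-30,45),rng.uniform(-45,45))
        if i==0:
            w=(fk2(q,L)[0]+rng.uniform(-.12,.12,3)+[.03,0,.03],yaw,rng.uniform(-10,30),rng.uniform(-40,40))
        q,mm=seg(q,w[0],ori(*w[1:]));wp.append(w)
        if mm<-.5 or (i>0 and mm<.03) or (i==0 and marg(q)<.04): m=-1;break
        if i>0:m=min(m,mm)
    if m<.03: continue
    fy=rng.uniform(-90,140);q,mm=seg(q,posts[0]+[0,0,.08],tool(fy,49));m=min(m,mm)
    if m<.03: continue
    ms=[];qq=q
    for p in posts:
        qq,mm=seg(qq,p,tool(fy,49));ms.append(mm)
    if min(ms)>.05: res.append((min(min(ms),.25)+min(m,.15),min(ms),m,q,fy,wp))
res.sort(key=lambda r:-r[0]);print(cnt,len(res))
for x in res[:2]: print(x[:5]);[print("   ",w) for w in x[5]]
E
for i in 1 2 3 4; do python3 search2.py $i 400 > s$i.txt 2>&1 & done; wait; cat s?.txt
```

```text
7906 34
(0.4, np.float64(0.28860177400963005), np.float64(0.22593970910736405), array([ 0.2294,  0.4984, -0.1506,  1.627 , -0.6379,  1.5411,  0.7273]), 115.94016526039599)
    (array([ 0.5277, -0.0444,  0.283 ]), np.float64(15.609649464738546), 17.322360424546645, -30.298276629228134)
    (array([0.6802, 0.2818, 0.3431]), np.float64(-7.231909049793607), 20.544850003748884, 4.85901467589148)
(np.float64(0.396488148850336), np.float64(0.26433821045472894), np.float64(0.146488148850336), array([ 0.2438,  0.521 , -0.1939,  1.5925, -0.5989,  1.5661,  0.7315]), 119.23967886155489)
    (array([0.4919, 0.0641, 0.4073]), np.float64(-7.2915243772984155), 16.036661800949542, -27.07363300285545)
    (array([ 0.6609, -0.0664,  0.3881]), np.float64(23.734226813397584), -8.443781091907983, 2.4560797684332627)
7933 36
(0.4, np.float64(0.281950591868672), np.float64(0.30313090093766626), array([ 0.1055,  0.4673,  0.0448,  1.6766, -0.7269,  1.5437,  0.768 ]), 112.10961387327399)
    (array([0.5479, 0.0414, 0.4165]), np.float64(39.93601855241704), -7.847801442087565, -36.11742658622083)
    (array([0.5
[... 1282 characters left out ...]
94, 0.272 ]), np.float64(7.146652648002991), 28.407291779746302, -1.3600240788087206)
    (array([ 0.5645, -0.2348,  0.3411]), np.float64(93.58569636536791), -7.668356605883886, -4.921197729326764)
    (array([ 0.5713, -0.1328,  0.3099]), np.float64(89.72764559271377), 1.6888694617217155, 10.430510389614568)
    (array([ 0.6447, -0.1243,  0.4023]), np.float64(85.62594983757405), 5.052986357353824, -4.434310616295193)
    (array([ 0.6558, -0.3351,  0.4087]), np.float64(170.0), -1.2437026590732394, 19.71142609427727)
this script no longer has the robot
Exception ignored in: <_io.TextIOWrapper mode='rw' encoding='UTF-8'>
Traceback (most recent call last):
BrokenPipeError: [Errno 32] Broken pipe
```

```bash
cat > go.py <<'E'
from sim2 import *
from h import r,pose
import h,json
def go(p,Rt,hand=0.0,q=None,vmax=.045,amax=.17,settle=2,verbose=True):
    """print rows to reach pose from the present one; simulate joints"""
    q=r.state()["joints"] if q is None else q
    P,Q=fk2(q,L); 
    d=Q.inv().apply(np.array(p)-P);a=(Q.inv()*Rt).as_rotvec()
    n=max(1,int(np.ceil(max(np.linalg.norm(d)/vmax,np.linalg.norm(a)/amax))))
    rows=[[hand]+[round(float(x),4) for x in d*k/n]+[round(float(x),3) for x in a*k/n] for k in range(1,n+1)]
    rows+=[rows[-1]]*settle
    tr=[];q2,m=seg(q,np.array(p),Rt,trace=tr)
    if verbose:
        for i in range(0,len(rows),10): print(json.dumps(rows[i:i+10]))
    print("n",n,"end q",q2,"minmarg",round(float(m),3),"endmarg",round(float(marg(q2)),3))
    return q2
E
python3 - <<'E'
from go import *
q=go([.4919,.0641,.4073],ori(-7.3,16,-27))
q=go([.6609,-.0664,.3881],ori(23.7,-8.4,2.5),q=q)
q=go([.507,.118,.30],ori(118,49),q=q)
for p in ([.507,.118,.2],[.5564,.1278,.2],[.613,.095,.2],[.5868,.035,.2],[.5415,.015,.2],[.54,.015,.3],[.485,.385,.25],[.485,.385,.21]): q=go(p,ori(118,49),q=q,verbose=False)
print(h.atz("scene",(465,380),0),h.atz("scene",(330,395),0),h.atz("side",(326,117),0),h.atz("side",(345,138),0))
E
```

```text
[[0.0, -0.0056, -0.0069, 0.0118, -0.055, 0.113, -0.094], [0.0, -0.0113, -0.0139, 0.0236, -0.109, 0.227, -0.189], [0.0, -0.0169, -0.0208, 0.0354, -0.164, 0.34, -0.283], [0.0, -0.0226, -0.0278, 0.0472, -0.218, 0.454, -0.377], [0.0, -0.0282, -0.0347, 0.059, -0.273, 0.567, -0.471], [0.0, -0.0338, -0.0417, 0.0709, -0.328, 0.681, -0.566], [0.0, -0.0395, -0.0486, 0.0827, -0.382, 0.794, -0.66], [0.0, -0.0451, -0.0556, 0.0945, -0.437, 0.908, -0.754], [0.0, -0.0507, -0.0625, 0.1063, -0.492, 1.021, -0.849], [0.0, -0.0507, -0.0625, 0.1063, -0.492, 1.021, -0.849]]
[[0.0, -0.0507, -0.0625, 0.1063, -0.492, 1.021, -0.849]]
n 9 end q [-0.758   0.0745  0.1613  1.7247  0.5175  1.4901 -2.4435] minmarg 0.04 endmarg 0.36
[[0.0, 0.0108, 0.0185, 0.0286, -0.049, -0.105, 0.089], [0.0, 0.0216, 0.037, 0.0573, -0.098, -0.209, 0.177], [0.0, 0.0324, 0.0555, 0.0859, -0.147, -0.314, 0.266], [0.0, 0.0432, 0.074, 0.1145, -0.196, -0.418, 0.354], [0.0, 0.054, 0.0925, 0.1432, -0.246, -0.523, 0.443], [0.0, 0.0648, 0.111, 0.1718, -0.295, -0.627, 0.531], [0.0, 0.0648, 0.111, 0.1718, -0.295, -0.627, 0.531], [0.0, 0.0648, 0.1
[... 1099 characters left out ...]
621] minmarg 0.382 endmarg 0.382
n 2 end q [ 0.2178  0.7629 -0.1522  1.3559 -0.5847  1.5631  0.7387] minmarg 0.287 endmarg 0.287
n 2 end q [ 0.2936  0.7432 -0.1336  1.3927 -0.5516  1.5992  0.8131] minmarg 0.251 endmarg 0.251
n 2 end q [ 0.3377  0.6848 -0.1295  1.5052 -0.5341  1.5761  0.8735] minmarg 0.259 endmarg 0.274
n 3 end q [ 0.3385  0.5868 -0.1304  1.4258 -0.5534  1.7266  0.7807] minmarg 0.123 endmarg 0.123
n 9 end q [-0.0949  0.5303 -0.3035  1.6697 -0.7553  1.2075  0.4903] minmarg 0.153 endmarg 0.275
n 1 end q [-0.0941  0.5777 -0.3056  1.6993 -0.7608  1.151   0.5435] minmarg 0.269 endmarg 0.269
[0.5433 0.5719 0.    ] [0.8051 0.426  0.    ] [0.7969 0.6511 0.    ] [0.809  0.4363 0.    ]
```

>>> jog_arm --pt "0.0 -0.0056 -0.0069 0.0118 -0.055 0.113 -0.094" --pt "0.0 -0.0113 -0.0139 0.0236 -0.109 0.227 -0.189" --pt "0.0 -0.0169 -0.0208 0.0354 -0.164 0.34 -0.283" --pt "0.0 -0.0226 -0.0278 0.0472 -0.218 0.454 -0.377" --pt "0.0 -0.0282 -0.0347 0.059 -0.273 0.567 -0.471" --pt "0.0 -0.0338 -0.0417 0.0709 -0.328 0.681 -0.566" --pt "0.0 -0.0395 -0.0486 0.0827 -0.382 0.794 -0.66" --pt "0.0 -0.0451 -0.0556 0.0945 -0.437 0.908 -0.754" --pt "0.0 -0.0507 -0.0625 0.1063 -0.492 1.021 -0.849" --pt "0.0 -0.0507 -0.0625 0.1063 -0.492 1.021 -0.849"

```text
time_s: 10.0
tool_pos: [0.4926, 0.0676, 0.4062]
eef_rot: [-1.26, 0.889, -1.809]
force: [0.3, 0.2, -0.8]
gripper_width: 0.0063
```

Run:
```python
from go import *
print(r.state()["joints"],r.state()["force"])
q=go([.6609,-.0664,.3881],ori(23.7,-8.4,2.5))
q=go([.507,.118,.30],ori(118,49),q=q,verbose=False)
```

```text
[-0.7042  0.0818  0.1     1.7177  0.5182  1.4935 -2.4512] [ 0.3052  0.1672 -0.7861]
[[0.0, 0.0114, 0.0185, 0.0287, -0.049, -0.105, 0.088], [0.0, 0.0228, 0.037, 0.0573, -0.098, -0.209, 0.176], [0.0, 0.0342, 0.0556, 0.086, -0.147, -0.314, 0.265], [0.0, 0.0456, 0.0741, 0.1147, -0.196, -0.419, 0.353], [0.0, 0.057, 0.0926, 0.1433, -0.245, -0.523, 0.441], [0.0, 0.0684, 0.1111, 0.172, -0.294, -0.628, 0.529], [0.0, 0.0684, 0.1111, 0.172, -0.294, -0.628, 0.529], [0.0, 0.0684, 0.1111, 0.172, -0.294, -0.628, 0.529]]
n 6 end q [-0.1115  0.5177  0.2319  1.0811 -0.0825  1.7032 -1.065 ] minmarg 0.147 endmarg 0.147
n 11 end q [ 0.282   0.499  -0.24    1.5822 -0.5963  1.576   0.6864] minmarg 0.171 endmarg 0.274
```

>>> jog_arm --pt "0.0 0.0114 0.0185 0.0287 -0.049 -0.105 0.088" --pt "0.0 0.0228 0.037 0.0573 -0.098 -0.209 0.176" --pt "0.0 0.0342 0.0556 0.086 -0.147 -0.314 0.265" --pt "0.0 0.0456 0.0741 0.1147 -0.196 -0.419 0.353" --pt "0.0 0.057 0.0926 0.1433 -0.245 -0.523 0.441" --pt "0.0 0.0684 0.1111 0.172 -0.294 -0.628 0.529" --pt "0.0 0.0684 0.1111 0.172 -0.294 -0.628 0.529" --pt "0.0 0.0684 0.1111 0.172 -0.294 -0.628 0.529"

```text
time_s: 11.0
tool_pos: [0.6617, -0.0659, 0.3869]
eef_rot: [-1.475, 1.012, -0.816]
force: [-0.6, -1.0, -0.7]
gripper_width: 0.0064
```

Run:
```python
from go import *
print(r.state()["joints"],r.state()["force"])
q=go([.507,.118,.30],ori(118,49))
```

```text
[-0.1275  0.5221  0.2588  1.0799 -0.0942  1.7037 -1.0597] [-0.5843 -1.012  -0.6751]
[[0.0, -0.0205, 0.0096, -0.005, 0.066, -0.146, 0.051], [0.0, -0.0411, 0.0192, -0.0099, 0.131, -0.293, 0.102], [0.0, -0.0616, 0.0289, -0.0149, 0.197, -0.439, 0.152], [0.0, -0.0822, 0.0385, -0.0198, 0.262, -0.586, 0.203], [0.0, -0.1027, 0.0481, -0.0248, 0.328, -0.732, 0.254], [0.0, -0.1233, 0.0577, -0.0298, 0.393, -0.878, 0.305], [0.0, -0.1438, 0.0674, -0.0347, 0.459, -1.025, 0.356], [0.0, -0.1644, 0.077, -0.0397, 0.524, -1.171, 0.407], [0.0, -0.1849, 0.0866, -0.0447, 0.59, -1.318, 0.457], [0.0, -0.2055, 0.0962, -0.0496, 0.656, -1.464, 0.508]]
[[0.0, -0.226, 0.1059, -0.0546, 0.721, -1.61, 0.559], [0.0, -0.226, 0.1059, -0.0546, 0.721, -1.61, 0.559], [0.0, -0.226, 0.1059, -0.0546, 0.721, -1.61, 0.559]]
n 11 end q [ 0.2638  0.4965 -0.2138  1.5836 -0.605   1.581   0.6954] minmarg 0.17 endmarg 0.269
```

>>> jog_arm --pt "0.0 -0.0205 0.0096 -0.005 0.066 -0.146 0.051" --pt "0.0 -0.0411 0.0192 -0.0099 0.131 -0.293 0.102" --pt "0.0 -0.0616 0.0289 -0.0149 0.197 -0.439 0.152" --pt "0.0 -0.0822 0.0385 -0.0198 0.262 -0.586 0.203" --pt "0.0 -0.1027 0.0481 -0.0248 0.328 -0.732 0.254" --pt "0.0 -0.1233 0.0577 -0.0298 0.393 -0.878 0.305" --pt "0.0 -0.1438 0.0674 -0.0347 0.459 -1.025 0.356" --pt "0.0 -0.1644 0.077 -0.0397 0.524 -1.171 0.407" --pt "0.0 -0.1849 0.0866 -0.0447 0.59 -1.318 0.457" --pt "0.0 -0.2055 0.0962 -0.0496 0.656 -1.464 0.508"

```text
time_s: 12.25
tool_pos: [0.5201, 0.1033, 0.3096]
eef_rot: [-0.79, -0.078, 0.364]
force: [0.3, 0.5, -0.5]
gripper_width: 0.0063
```

Run:
```python
from go import *
print(r.state()["joints"])
q=go([.507,.118,.30],ori(118,49))
```

```text
[ 0.2511  0.4556 -0.175   1.5769 -0.5941  1.5539  0.5533]
[[0.0, -0.0066, 0.02, 0.0059, 0.066, -0.139, 0.052], [0.0, -0.0066, 0.02, 0.0059, 0.066, -0.139, 0.052], [0.0, -0.0066, 0.02, 0.0059, 0.066, -0.139, 0.052]]
n 1 end q [ 0.2659  0.4967 -0.2166  1.5835 -0.6042  1.5805  0.6946] minmarg 0.27 endmarg 0.27
```

>>> jog_arm --pt "0.0 -0.0066 0.02 0.0059 0.066 -0.139 0.052" --pt "0.0 -0.0066 0.02 0.0059 0.066 -0.139 0.052" --pt "0.0 -0.0066 0.02 0.0059 0.066 -0.139 0.052"

```text
time_s: 12.62
tool_pos: [0.5074, 0.1182, 0.3012]
eef_rot: [-0.705, -0.175, 0.465]
force: [-0.4, 0.2, -0.5]
gripper_width: 0.0065
```

Run:
```python
from h import *
print(r.state()["joints"],pose(),r.state()["force"])
snap("wrist","w6");snap("side","si6",(190,60,430,260),3);snap("scene","sc6",(250,130,450,290),4)
```

```text
[ 0.264   0.4937 -0.2161  1.5825 -0.6029  1.5796  0.6899] (array([0.5074, 0.1182, 0.3012]), array([-0.7051, -0.1747,  0.4654])) [-0.4106  0.1807 -0.4953]
```

View pics/w6.png

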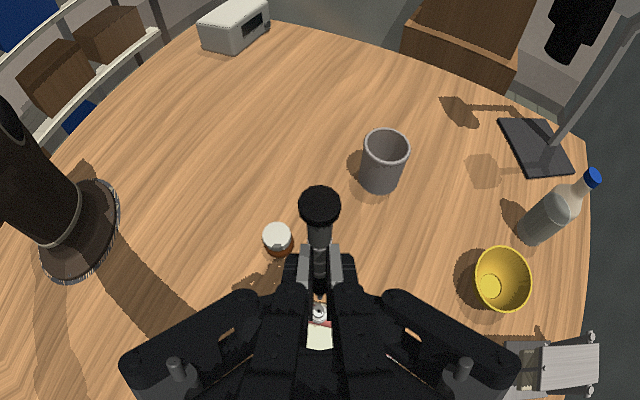

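View pics/si6.png

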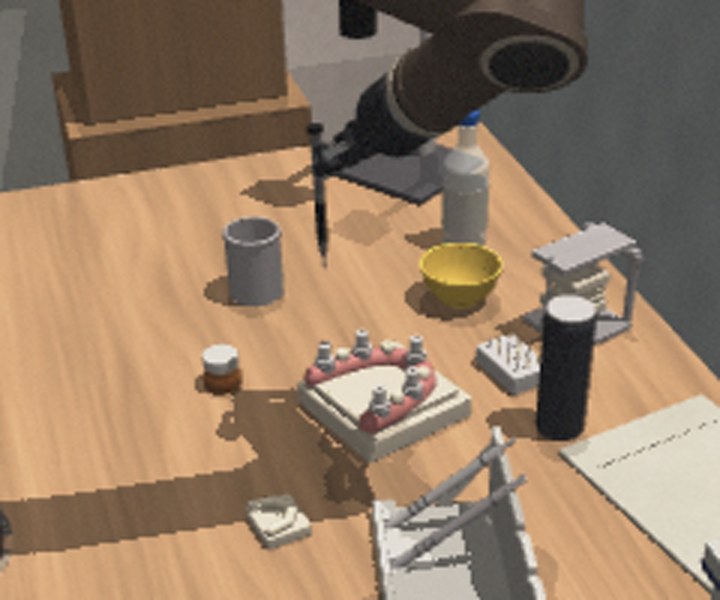

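View pics/sc6.png

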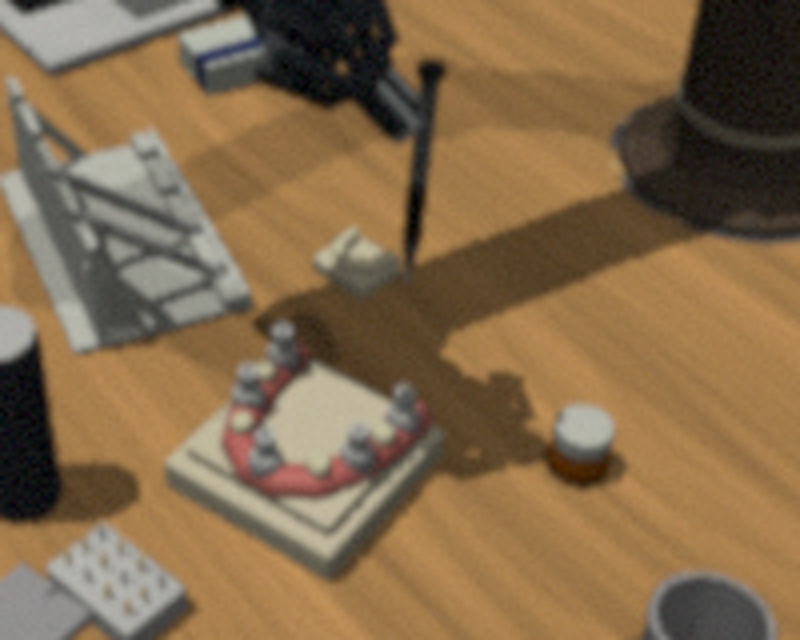

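Run:
```python
from h import *
a=cv2.imread('pics/si6_full.png')[92:162,270:330];b=cv2.imread('pics/sc6_full.png')[135:215,325:385]
a=cv2.resize(a,None,fx=7,fy=7,interpolation=cv2.INTER_CUBIC);b=cv2.resize(b,None,fx=7,fy=7,interpolation=cv2.INTER_CUBIC)
c=np.zeros((560,840,3),np.uint8);c[:490,:420]=a;c[:560,420:]=b
cv2.imwrite('pics/z6.png',c[:, :800] if False else cv2.resize(c,(798,532)))
d,e=tri([ray("side",(295.3,102)),ray("scene",(358,147))]);t,e2=tri([ray("side",(298.3,148.3)),ray("scene",(352.3,200.3))])
print(d,e,t,e2,np.linalg.norm(d-t))
```

```text
[0.5072 0.1209 0.3522] [np.float64(0.0011942751220722456), np.float64(0.0011942751220720882)] [0.5102 0.1186 0.1859] [np.float64(0.001200755389169304), np.float64(0.001200755389169273)] 0.16639627487657213
```

View pics/z6.png

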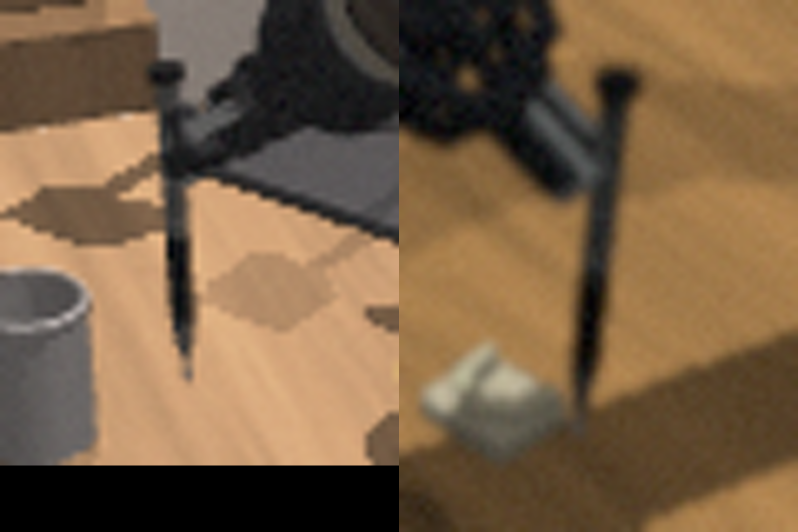

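Run:
```python
from h import *
d,e=tri([ray("side",(295.,101.9)),ray("scene",(357.8,146))]);t,e2=tri([ray("side",(298.3,148.7)),ray("scene",(352.2,200))])
print(d,e,t,e2,np.linalg.norm(d-t), t-pose()[0])
P=np.array([[0.507,0.1181,0.082],[0.5564,0.1278,0.082],[0.613,0.0953,0.082],[0.5868,0.0352,0.082],[0.5415,0.0151,0.082]])
out=[]
for cam,f,(x0,y0,x1,y1) in (("side",'si6',(285,160,345,215)),("scene",'sc6',(295,200,365,265))):
    im=cv2.imread(f'pics/{f}_full.png');k=9
    a=cv2.resize(im[y0:y1,x0:x1],None,fx=k,fy=k,interpolation=cv2.INTER_CUBIC)
    for u,v in proj(cam,P):
        cv2.drawMarker(a,(int((u+.5-x0)*k),int((v+.5-y0)*k)),(0,0,255),cv2.MARKER_CROSS,14,1)
    cv2.imwrite(f'pics/p_{cam}.png',a)
```

```text
[0.5059 0.1189 0.3536] [np.float64(0.0009504169634632769), np.float64(0.0009504169634633666)] [0.5096 0.1171 0.1854] [np.float64(0.001414418881881867), np.float64(0.0014144188818819778)] 0.16819733184897198 [ 0.0021 -0.0006 -0.1157]
```

View pics/p_side.png

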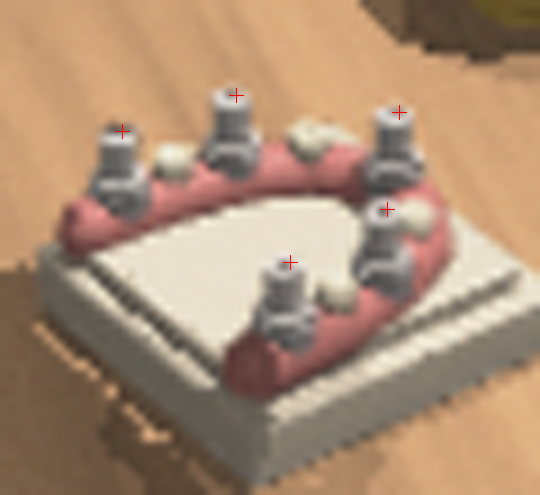

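View pics/p_scene.png

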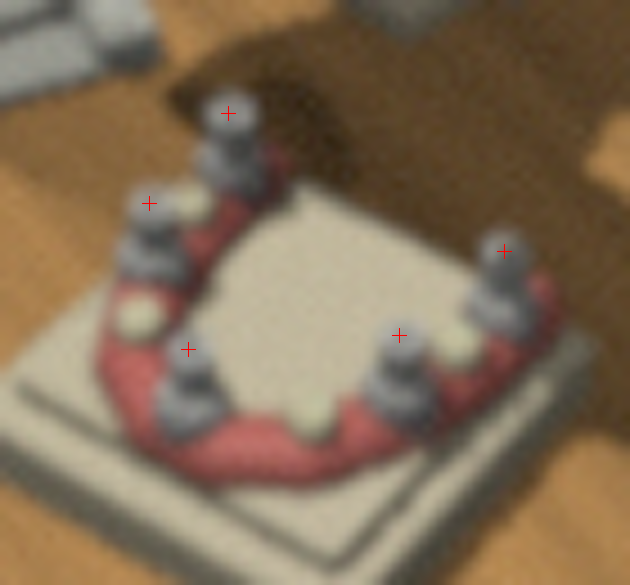

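Run:
```python
from go import *
q=go([.505,.1187,.210],ori(118,49))
```

```text
[[0.0, -0.0006, 0.0205, -0.0224, 0.001, -0.0, 0.0], [0.0, -0.0012, 0.041, -0.0448, 0.002, -0.0, 0.001], [0.0, -0.0018, 0.0614, -0.0673, 0.003, -0.001, 0.001], [0.0, -0.0018, 0.0614, -0.0673, 0.003, -0.001, 0.001], [0.0, -0.0018, 0.0614, -0.0673, 0.003, -0.001, 0.001]]
n 3 end q [ 0.2637  0.5877 -0.2155  1.6671 -0.5906  1.4368  0.7903] minmarg 0.306 endmarg 0.413
```

>>> jog_arm --pt "0.0 -0.0006 0.0205 -0.0224 0.001 0 0" --pt "0.0 -0.0012 0.041 -0.0448 0.002 0 0.001" --pt "0.0 -0.0018 0.0614 -0.0673 0.003 -0.001 0.001" --pt "0.0 -0.0018 0.0614 -0.0673 0.003 -0.001 0.001" --pt "0.0 -0.0018 0.0614 -0.0673 0.003 -0.001 0.001"

```text
time_s: 13.4
tool_pos: [0.5057, 0.1186, 0.2113]
eef_rot: [-0.702, -0.176, 0.466]
force: [-0.1, 0.8, 0.8]
gripper_width: 0.0061
```

```bash
cat > look.py <<'E'
from h import *
import sys
def look(name,P=None,k=8,w=50):
    c=[]
    for cam in("side","scene"):
        snap(cam,name+cam);im=cv2.imread(f'pics/{name}{cam}_full.png')
        u,v=proj(cam,P)[0];x0=int(u-w/2);y0=int(v-w*.75)
        a=cv2.resize(im[y0:y0+w+10,x0:x0+w],None,fx=k,fy=k,interpolation=cv2.INTER_CUBIC);
        print(cam,"crop origin",x0,y0,"scale",k)
        c.append(a)
    cv2.imwrite(f'pics/{name}.png',np.hstack(c))
if __name__=="__main__":
    st=r.state();print(st["tool_pos"],st["force"],st["torque"],st["time_s"]);look(sys.argv[1],np.array(eval(sys.argv[2])))
E
python3 look.py t1a "[.507,.118,.082]"
```

```text
[0.5057 0.1186 0.2113] [-0.1062  0.7865  0.788 ] [-0.7635 -0.3386 -0.0026] 13.4
side crop origin 273 136 scale 8
scene crop origin 325 189 scale 8
```

View pics/t1a.png

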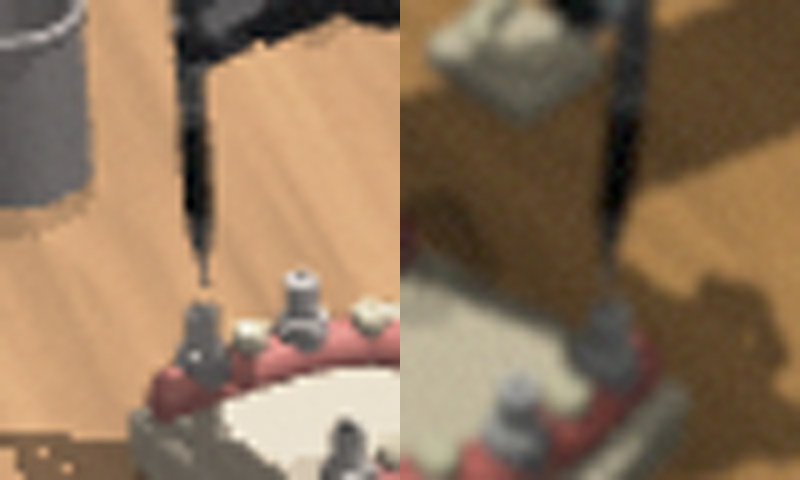

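```bash
cat > fz.py <<'E'
from h import *
F=[]
for i in range(6):
    r.snapshot("side");s=r.state();F.append(np.r_[s["force"],s["torque"]])
F=np.array(F);print("F mean",F.mean(0),"sd",F.std(0),"pos",r.state()["tool_pos"],r.state()["time_s"])
E
python3 fz.py
python3 - <<'E'
from go import *
for dz in (-.008,-.012,-.014,-.016,-.018):
    p,rv=pose();q=go(p+[-.0005,.002,dz],ori(118,49),settle=0)
E
```

```text
F mean [ 0.0012  0.0962 -0.5519 -0.8128 -0.4187  0.0227] sd [0.6138 0.613  0.4506 0.0321 0.0313 0.0259] pos [0.5051 0.1185 0.2103] 13.8
[[0.0, 0.0004, 0.0067, -0.0048, 0.001, 0.001, 0.001]]
n 1 end q [ 0.2619  0.5967 -0.2168  1.673  -0.5912  1.4228  0.7964] minmarg 0.418 endmarg 0.427
[[0.0, 0.0004, 0.0093, -0.0078, 0.001, 0.001, 0.001]]
n 1 end q [ 0.2618  0.6016 -0.2167  1.6755 -0.5908  1.4167  0.8004] minmarg 0.42 endmarg 0.433
[[0.0, 0.0004, 0.0107, -0.0093, 0.001, 0.001, 0.001]]
n 1 end q [ 0.2617  0.604  -0.2166  1.6768 -0.5906  1.4137  0.8024] minmarg 0.421 endmarg 0.436
[[0.0, 0.0004, 0.012, -0.0108, 0.001, 0.001, 0.001]]
n 1 end q [ 0.2617  0.6065 -0.2165  1.678  -0.5905  1.4106  0.8044] minmarg 0.422 endmarg 0.439
[[0.0, 0.0004, 0.0133, -0.0123, 0.001, 0.001, 0.001]]
n 1 end q [ 0.2616  0.6089 -0.2165  1.6792 -0.5903  1.4076  0.8065] minmarg 0.423 endmarg 0.44
```

>>> jog_arm --pt "0.0 0.0004 0.004 -0.002 0 0 0" --pt "0.0 0.0004 0.0067 -0.0048 0 0 0" --pt "0.0 0.0004 0.0075 -0.0056 0 0 0" --pt "0.0 0.0004 0.0075 -0.0056 0 0 0"

```text
time_s: 14.3
tool_pos: [0.5045, 0.1205, 0.201]
eef_rot: [-0.701, -0.175, 0.467]
force: [0.7, -0.6, -1.1]
gripper_width: 0.0067
```

```bash
python3 fz.py;python3 look.py t1b "[.507,.118,.082]"
```

```text
F mean [ 0.1205  0.1534 -0.4339 -0.7973 -0.4386 -0.016 ] sd [0.3747 0.4859 0.4588 0.0234 0.0168 0.0288] pos [0.5046 0.1205 0.2013] 14.6
[0.5046 0.1205 0.2013] [-0.2902  0.7734  0.1845] [-0.8305 -0.4571  0.0286] 14.6
side crop origin 273 136 scale 8
scene crop origin 325 189 scale 8
```

View pics/t1b.png

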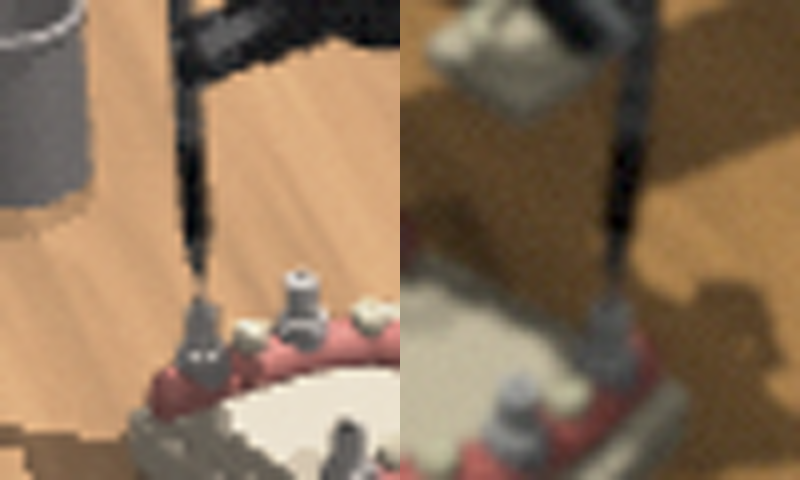

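>>> jog_arm --pt "0.0 -0.0007 0.001 -0.0015 0 0 0" --pt "0.0 -0.0007 0.0018 -0.0026 0 0 0" --pt "0.0 -0.0007 0.0018 -0.0026 0 0 0"

```text
time_s: 15.08
tool_pos: [0.504, 0.1198, 0.198]
eef_rot: [-0.701, -0.176, 0.467]
force: [0.2, -0.4, -0.2]
gripper_width: 0.0064
```

```bash
python3 fz.py
```

```text
F mean [-0.013   0.101  -0.5888 -0.8003 -0.4288  0.0038] sd [0.3309 0.4598 0.2642 0.0104 0.0164 0.0346] pos [0.5041 0.1198 0.1981] 15.375
```

>>> jog_arm --pt "0.0 0.0015 0.0007 -0.0008 0 0 0" --pt "0.0 0.0015 0.0013 -0.0015 0 0 0" --pt "0.0 0.0015 0.0013 -0.0015 0 0 0"

```text
time_s: 15.75
tool_pos: [0.5054, 0.1206, 0.1961]
eef_rot: [-0.701, -0.176, 0.467]
force: [-0.4, 0.1, -1.7]
gripper_width: 0.0065
```

```bash
python3 fz.py
```

```text
F mean [ 0.1693  0.2159 -0.0092 -0.6812 -0.3675 -0.009 ] sd [0.6147 0.3591 0.4257 0.0136 0.021  0.024 ] pos [0.5055 0.1206 0.1962] 16.05
```

>>> jog_arm --pt "0.0 0.0 0.0008 -0.001 0 0 0" --pt "0.0 0.0 0.0016 -0.0019 0 0 0" --pt "0.0 0.0 0.0016 -0.0019 0 0 0"

```text
time_s: 16.42
tool_pos: [0.5055, 0.1206, 0.1937]
eef_rot: [-0.701, -0.176, 0.467]
force: [0.4, -0.2, 1.2]
gripper_width: 0.0063
```

```bash
python3 fz.py; python3 look.py t1c "[.507,.118,.082]"
```

```text
F mean [ 0.2477 -0.1251  0.9502 -0.5966 -0.2993  0.0225] sd [0.3502 0.4097 0.5216 0.0298 0.019  0.0382] pos [0.5055 0.1205 0.1938] 16.725
[0.5055 0.1205 0.1938] [0.6325 0.3334 1.6047] [-0.612  -0.2942 -0.0048] 16.725
side crop origin 273 136 scale 8
scene crop origin 325 189 scale 8
```

View pics/t1c.png

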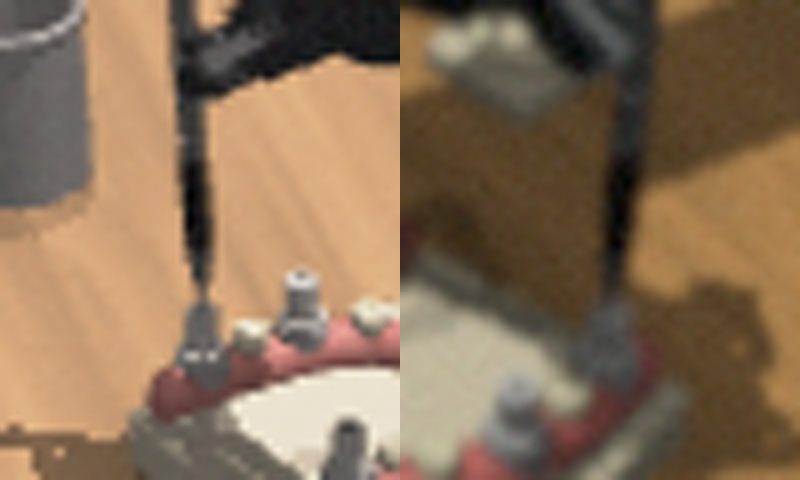

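>>> jog_arm --pt "0.0 0.0 0.0003 -0.0004 0 0 0" --pt "0.0 0.0 0.0003 -0.0004 0 0 0" --pt "0.0 0.0 0.0003 -0.0004 0 0 0" --pt "0.0 0.0 0.0003 -0.0004 0 0 0" --pt "0.0 0.0 0.0003 -0.0004 0 0 0" --pt "0.0 0.0 0.0003 -0.0004 0 0 0" --pt "0.0 0.0 0.0003 -0.0004 0 0 0" --pt "0.0 0.0 0.0003 -0.0004 0 0 0" --pt "0.0 0 -0.008 0.009 0 0 0" --pt "0.0 0 -0.02 0.0227 0 0 0"

```text
time_s: 18.08
tool_pos: [0.5054, 0.1203, 0.2248]
eef_rot: [-0.701, -0.175, 0.467]
force: [-0.1, -0.4, -0.3]
gripper_width: 0.0059
```

Run:
```python
from go import *
q=go([.5549,.1300,.225],ori(118,49),settle=1)
q=go([.5549,.1300,.205],ori(118,49),settle=2,q=q)
```

```text
[[0.0, 0.0241, -0.0056, -0.0047, 0.0, 0.0, 0.0], [0.0, 0.0482, -0.0112, -0.0095, 0.0, 0.0, 0.0], [0.0, 0.0482, -0.0112, -0.0095, 0.0, 0.0, 0.0]]
n 2 end q [ 0.2278  0.6424 -0.2131  1.5257 -0.5929  1.4912  0.7211] minmarg 0.359 endmarg 0.359
[[0.0, 0.0001, 0.0129, -0.0151, 0.0, -0.0, -0.0], [0.0, 0.0001, 0.0129, -0.0151, 0.0, -0.0, -0.0], [0.0, 0.0001, 0.0129, -0.0151, 0.0, -0.0, -0.0]]
n 1 end q [ 0.2276  0.6641 -0.2125  1.539  -0.5904  1.4629  0.741 ] minmarg 0.368 endmarg 0.387
```

>>> jog_arm --pt "0.0 0.0241 -0.0056 -0.0047 0 0 0" --pt "0.0 0.0482 -0.0112 -0.0095 0 0 0" --pt "0.0 0.0482 -0.0112 -0.0095 0 0 0" --pt "0.0 0.0483 -0.004 -0.018 0 0 0" --pt "0.0 0.0483 0.003 -0.026 0 0 0" --pt "0.0 0.0483 0.003 -0.026 0 0 0" --pt "0.0 0.0483 0.003 -0.026 0 0 0"

```text
time_s: 18.95
tool_pos: [0.5549, 0.1298, 0.2033]
eef_rot: [-0.701, -0.175, 0.467]
force: [-0.6, 1.1, -0.8]
gripper_width: 0.0064
```

```bash
python3 fz.py; python3 look.py t2a "[.5564,.1278,.082]"
```

```text
F mean [-0.1037 -0.1788 -0.3589 -0.8016 -0.4392  0.0042] sd [0.399  0.3006 0.72   0.0288 0.023  0.0445] pos [0.5551 0.1299 0.2035] 19.25
[0.5551 0.1299 0.2035] [-0.0834 -0.0853 -0.9832] [-0.7676 -0.4625  0.0277] 19.25
side crop origin 285 132 scale 8
scene crop origin 313 199 scale 8
```

View pics/t2a.png

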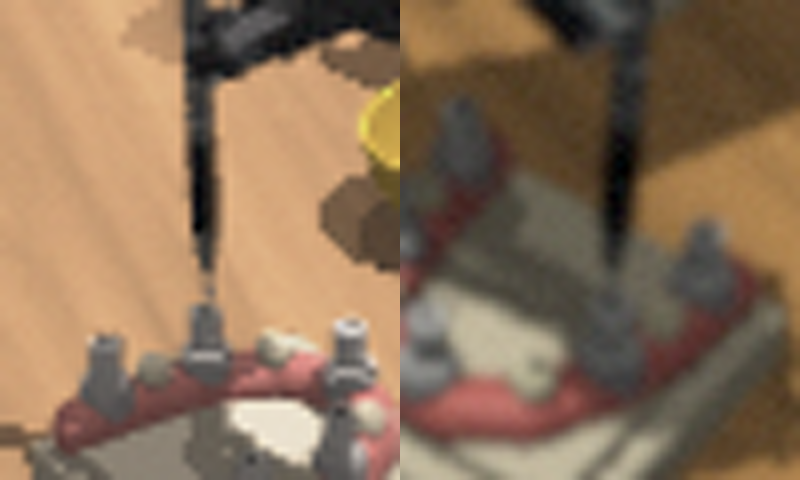

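>>> jog_arm --pt "0.0 -0.001 0.002 -0.0023 0 0 0" --pt "0.0 -0.001 0.004 -0.0046 0 0 0" --pt "0.0 -0.001 0.0052 -0.006 0 0 0" --pt "0.0 -0.001 0.0064 -0.0074 0 0 0" --pt "0.0 -0.001 0.0064 -0.0074 0 0 0" --pt "0.0 -0.001 0.0064 -0.0074 0 0 0"

```text
time_s: 20.1
tool_pos: [0.5543, 0.1294, 0.1937]
eef_rot: [-0.701, -0.176, 0.467]
force: [-0.5, 0.6, 1.7]
gripper_width: 0.0062
```

```bash
python3 fz.py; python3 look.py t2b "[.5564,.1278,.082]"
```

```text
F mean [ 0.2389  0.1607  0.9278 -0.5863 -0.2772  0.0116] sd [0.2905 0.4702 0.4599 0.0271 0.0211 0.0255] pos [0.5543 0.1293 0.1936] 20.4
[0.5543 0.1293 0.1936] [-0.3678  1.0578  1.1499] [-0.6152 -0.2826 -0.0154] 20.4
side crop origin 285 132 scale 8
scene crop origin 313 199 scale 8
```

View pics/t2b.png

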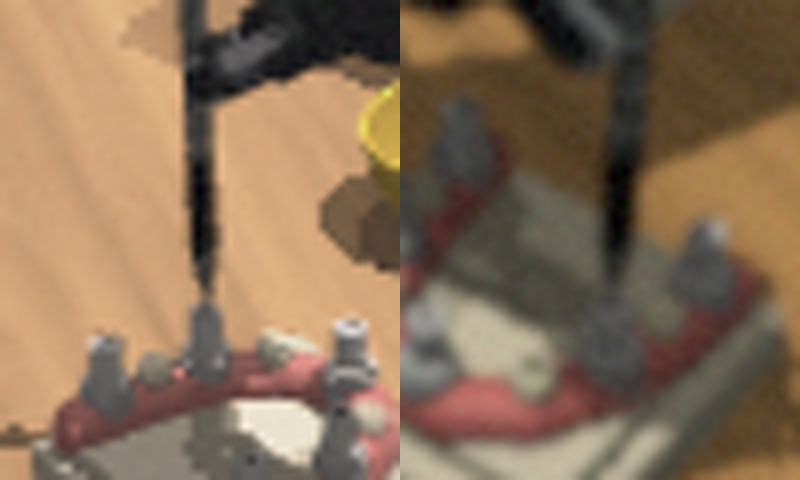

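>>> jog_arm --pt "0.0 0.0 0.0003 -0.0004 0 0 0" --pt "0.0 0.0 0.0003 -0.0004 0 0 0" --pt "0.0 0.0 0.0003 -0.0004 0 0 0" --pt "0.0 0.0 0.0003 -0.0004 0 0 0" --pt "0.0 0.0 0.0003 -0.0004 0 0 0" --pt "0.0 0.0 0.0003 -0.0004 0 0 0" --pt "0.0 0.0 0.0003 -0.0004 0 0 0" --pt "0.0 0.0 0.0003 -0.0004 0 0 0" --pt "0.0 0 -0.008 0.009 0 0 0" --pt "0.0 0 -0.02 0.0227 0 0 0"

```text
time_s: 21.75
tool_pos: [0.5542, 0.1291, 0.2246]
eef_rot: [-0.701, -0.175, 0.467]
force: [-0.3, -0.1, -0.4]
gripper_width: 0.0064
```

Run:
```python
from go import *
q=go([.6112,.0970,.225],ori(118,49),settle=1)
q=go([.6112,.0970,.203],ori(118,49),settle=2)
```

```text
[[0.0, 0.0176, -0.0209, -0.0179, 0.0, -0.0, 0.0], [0.0, 0.0353, -0.0419, -0.0359, 0.0, -0.0, 0.0], [0.0, 0.0353, -0.0419, -0.0359, 0.0, -0.0, 0.0]]
n 2 end q [ 0.2375  0.7382 -0.19    1.3434 -0.5709  1.5846  0.6998] minmarg 0.265 endmarg 0.265
[[0.0, 0.0176, -0.0137, -0.0262, 0.0, -0.0, 0.0], [0.0, 0.0353, -0.0275, -0.0525, 0.0, -0.0, 0.0], [0.0, 0.0353, -0.0275, -0.0525, 0.0, -0.0, 0.0], [0.0, 0.0353, -0.0275, -0.0525, 0.0, -0.0, 0.0]]
n 2 end q [ 0.2373  0.7596 -0.1891  1.3589 -0.5673  1.5547  0.7208] minmarg 0.295 endmarg 0.295
```

>>> jog_arm --pt "0.0 0.0176 -0.0209 -0.0179 0 0 0" --pt "0.0 0.0353 -0.0419 -0.0359 0 0 0" --pt "0.0 0.0353 -0.0419 -0.0359 0 0 0" --pt "0.0 0.0353 -0.0345 -0.044 0 0 0" --pt "0.0 0.0353 -0.0275 -0.0525 0 0 0" --pt "0.0 0.0353 -0.0275 -0.0525 0 0 0" --pt "0.0 0.0353 -0.0275 -0.0525 0 0 0"

```text
time_s: 22.62
tool_pos: [0.611, 0.0971, 0.2032]
eef_rot: [-0.701, -0.175, 0.468]
force: [-0.0, -0.3, 0.1]
gripper_width: 0.0064
```

```bash
python3 fz.py; python3 look.py t3a "[.613,.0953,.082]"
```

```text
F mean [ 0.1809 -0.1113 -0.7956 -0.8038 -0.416   0.0216] sd [0.5136 0.3942 0.4419 0.0309 0.0115 0.0234] pos [0.6113 0.0969 0.2033] 22.925
[0.6113 0.0969 0.2033] [-0.0481 -0.3373 -0.5558] [-0.8319 -0.4347  0.0468] 22.925
side crop origin 303 134 scale 8
scene crop origin 290 200 scale 8
```

View pics/t3a.png

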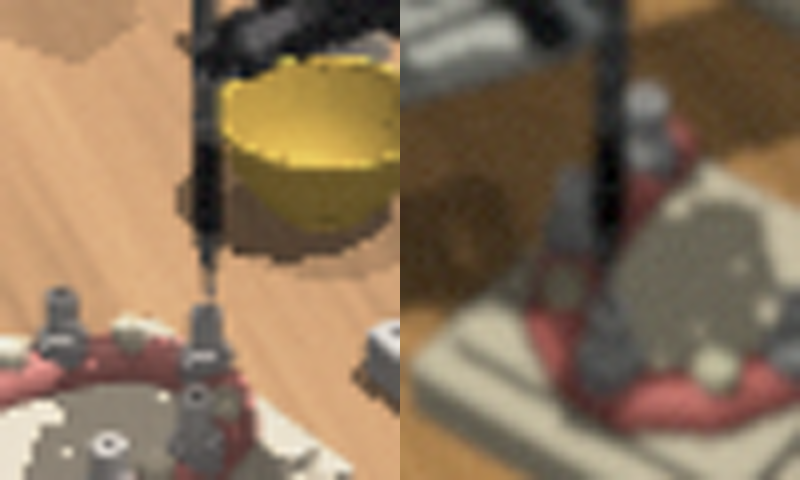

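>>> jog_arm --pt "0.0 -0.001 0.002 -0.0023 0 0 0" --pt "0.0 -0.001 0.004 -0.0046 0 0 0" --pt "0.0 -0.001 0.0052 -0.006 0 0 0" --pt "0.0 -0.001 0.0064 -0.0074 0 0 0" --pt "0.0 -0.001 0.0064 -0.0074 0 0 0" --pt "0.0 -0.001 0.0064 -0.0074 0 0 0"

```text
time_s: 23.78
tool_pos: [0.6105, 0.0965, 0.1935]
eef_rot: [-0.701, -0.175, 0.467]
force: [0.1, -0.4, 0.9]
gripper_width: 0.0063
```

```bash
python3 fz.py; python3 look.py t3b "[.613,.0953,.082]"
```

```text
F mean [-0.0988  0.218   0.9514 -0.5379 -0.2653  0.0145] sd [0.3713 0.2865 0.4963 0.0363 0.0182 0.0151] pos [0.6105 0.0964 0.1935] 24.075
[0.6105 0.0964 0.1935] [-0.8191  0.0385  1.1226] [-0.5144 -0.2586 -0.0029] 24.075
side crop origin 303 134 scale 8
scene crop origin 290 200 scale 8
```

View pics/t3b.png

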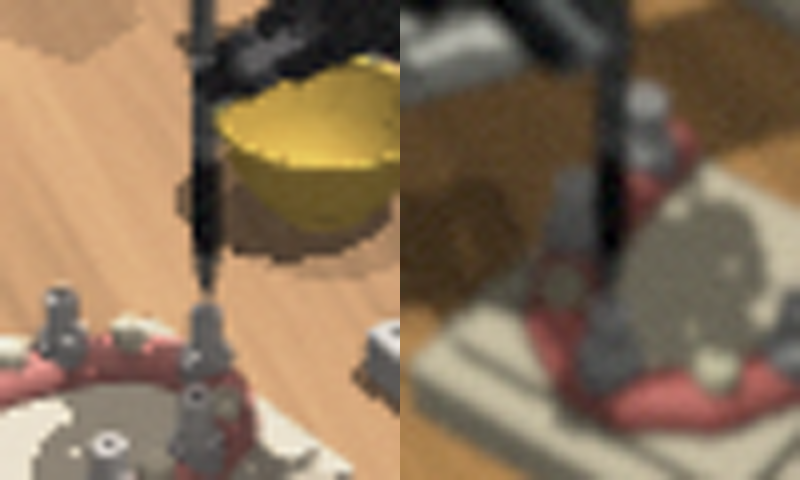

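>>> jog_arm --pt "0.0 0.0 0.0002 -0.0002 0 0 0" --pt "0.0 0.0 0.0002 -0.0002 0 0 0" --pt "0.0 0.0 0.0002 -0.0002 0 0 0" --pt "0.0 0.0 0.0002 -0.0002 0 0 0" --pt "0.0 0.0 0.0002 -0.0002 0 0 0" --pt "0.0 0.0 0.0002 -0.0002 0 0 0" --pt "0.0 0.0 0.0002 -0.0002 0 0 0" --pt "0.0 0.0 0.0002 -0.0002 0 0 0" --pt "0.0 0 -0.008 0.009 0 0 0" --pt "0.0 0 -0.02 0.0227 0 0 0"

```text
time_s: 25.42
tool_pos: [0.6104, 0.096, 0.2243]
eef_rot: [-0.702, -0.174, 0.467]
force: [0.7, 0.4, -0.2]
gripper_width: 0.0065
```

Run:
```python
from go import *
q=go([.5845,.0364,.225],ori(118,49),settle=1)
q=go([.5845,.0364,.203],ori(118,49),settle=2)
```

```text
[[0.0, -0.0255, -0.0155, -0.013, 0.0, -0.0, 0.0], [0.0, -0.0509, -0.0311, -0.0261, 0.0, -0.001, 0.0], [0.0, -0.0509, -0.0311, -0.0261, 0.0, -0.001, 0.0]]
n 2 end q [ 0.3154  0.717  -0.172   1.3815 -0.5388  1.6226  0.7757] minmarg 0.227 endmarg 0.227
[[0.0, -0.0255, -0.0083, -0.0213, 0.0, -0.0, 0.0], [0.0, -0.0509, -0.0166, -0.0427, 0.0, -0.001, 0.0], [0.0, -0.0509, -0.0166, -0.0427, 0.0, -0.001, 0.0], [0.0, -0.0509, -0.0166, -0.0427, 0.0, -0.001, 0.0]]
n 2 end q [ 0.3152  0.7386 -0.1711  1.3969 -0.5347  1.5918  0.7958] minmarg 0.258 endmarg 0.258
```

>>> jog_arm --pt "0.0 -0.0255 -0.0155 -0.013 0 0 0" --pt "0.0 -0.0509 -0.0311 -0.0261 0 0 0" --pt "0.0 -0.0509 -0.0311 -0.0261 0 0 0" --pt "0.0 -0.0509 -0.024 -0.034 0 0 0" --pt "0.0 -0.0509 -0.0166 -0.0427 0 0 0" --pt "0.0 -0.0509 -0.0166 -0.0427 0 0 0" --pt "0.0 -0.0509 -0.0166 -0.0427 0 0 0"

```text
time_s: 26.3
tool_pos: [0.5845, 0.037, 0.2029]
eef_rot: [-0.701, -0.174, 0.468]
force: [-0.5, -0.2, 0.2]
gripper_width: 0.0065
```

```bash
python3 fz.py; python3 look.py t4a "[.5868,.0352,.082]"
```

```text
F mean [-0.2389  0.4377 -0.4783 -0.8387 -0.4175 -0.0008] sd [0.4582 0.1188 0.3889 0.0333 0.0236 0.0229] pos [0.5845 0.0364 0.2032] 26.6
[0.5845 0.0364 0.2032] [ 0.2237  0.654  -0.6866] [-0.7735 -0.425  -0.0016] 26.6
side crop origin 302 145 scale 8
scene crop origin 286 184 scale 8
```

View pics/t4a.png

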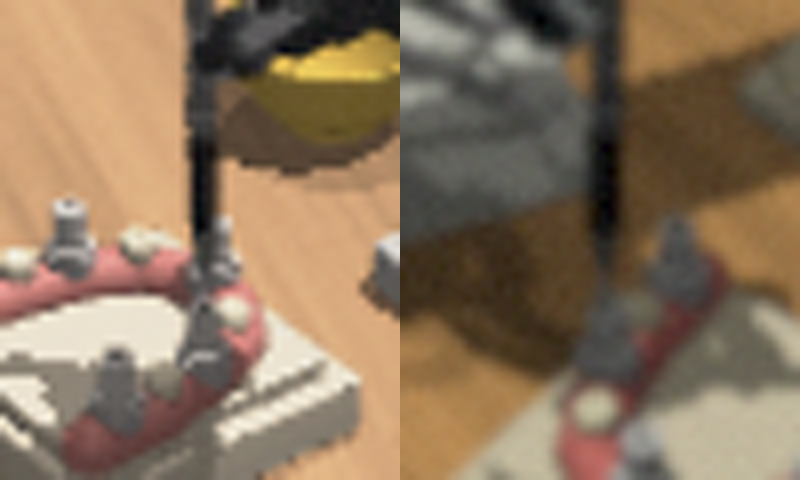

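>>> jog_arm --pt "0.0 -0.0003 0.002 -0.0023 0 0 0" --pt "0.0 -0.0003 0.004 -0.0046 0 0 0" --pt "0.0 -0.0003 0.0052 -0.006 0 0 0" --pt "0.0 -0.0003 0.0064 -0.0074 0 0 0" --pt "0.0 -0.0003 0.0064 -0.0074 0 0 0" --pt "0.0 -0.0003 0.0064 -0.0074 0 0 0"

```text
time_s: 27.45
tool_pos: [0.5843, 0.0362, 0.1935]
eef_rot: [-0.702, -0.175, 0.467]
force: [-0.8, 0.2, 0.7]
gripper_width: 0.0064
```

```bash
python3 fz.py; python3 look.py t4b "[.5868,.0352,.082]"
```

```text
F mean [-0.3594 -0.0557  1.4639 -0.5575 -0.2775  0.0012] sd [0.6924 0.2558 0.3714 0.0212 0.0111 0.0211] pos [0.5843 0.0362 0.1934] 27.75
[0.5843 0.0362 0.1934] [-0.4148 -0.416   1.3584] [-0.5344 -0.2784 -0.003 ] 27.75
side crop origin 302 145 scale 8
scene crop origin 286 184 scale 8
```

View pics/t4b.png

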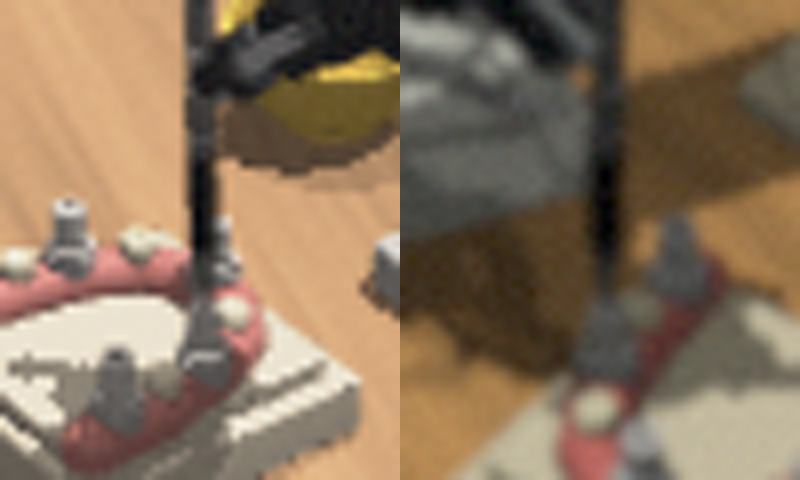

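>>> jog_arm --pt "0.0 0.0 0.0002 -0.0002 0 0 0" --pt "0.0 0.0 0.0002 -0.0002 0 0 0" --pt "0.0 0.0 0.0002 -0.0002 0 0 0" --pt "0.0 0.0 0.0002 -0.0002 0 0 0" --pt "0.0 0.0 0.0002 -0.0002 0 0 0" --pt "0.0 0.0 0.0002 -0.0002 0 0 0" --pt "0.0 0.0 0.0002 -0.0002 0 0 0" --pt "0.0 0.0 0.0002 -0.0002 0 0 0" --pt "0.0 0 -0.008 0.009 0 0 0" --pt "0.0 0 -0.02 0.0227 0 0 0"

```text
time_s: 29.1
tool_pos: [0.5842, 0.0359, 0.2243]
eef_rot: [-0.702, -0.174, 0.467]
force: [0.8, 0.2, 0.0]
gripper_width: 0.0062
```

Run:
```python
from go import *
q=go([.5395,.0166,.225],ori(118,49),settle=1)
q=go([.5395,.0166,.203],ori(118,49),settle=2)
```

```text
[[0.0, -0.0243, 0.0012, 0.0015, 0.0, -0.001, -0.0], [0.0, -0.0486, 0.0025, 0.003, 0.0, -0.001, -0.0], [0.0, -0.0486, 0.0025, 0.003, 0.0, -0.001, -0.0]]
n 2 end q [ 0.3614  0.6574 -0.1685  1.4931 -0.5228  1.6019  0.8356] minmarg 0.236 endmarg 0.248
[[0.0, -0.0243, 0.0085, -0.0068, 0.0, -0.001, -0.0], [0.0, -0.0486, 0.0169, -0.0136, 0.0, -0.001, -0.0], [0.0, -0.0486, 0.0169, -0.0136, 0.0, -0.001, -0.0], [0.0, -0.0486, 0.0169, -0.0136, 0.0, -0.001, -0.0]]
n 2 end q [ 0.3611  0.6804 -0.1678  1.5084 -0.5189  1.5694  0.8553] minmarg 0.246 endmarg 0.281
```

>>> jog_arm --pt "0.0 -0.0243 0.0012 0.0015 0 0 0" --pt "0.0 -0.0486 0.0025 0.003 0 0 0" --pt "0.0 -0.0486 0.0025 0.003 0 0 0" --pt "0.0 -0.0486 0.009 -0.005 0 0 0" --pt "0.0 -0.0486 0.0169 -0.0136 0 0 0" --pt "0.0 -0.0486 0.0169 -0.0136 0 0 0" --pt "0.0 -0.0486 0.0169 -0.0136 0 0 0"

```text
time_s: 29.98
tool_pos: [0.5396, 0.0169, 0.2028]
eef_rot: [-0.701, -0.173, 0.468]
force: [0.8, -0.0, -1.0]
gripper_width: 0.0064
```

```bash
python3 fz.py; python3 look.py t5a "[.5415,.0151,.082]"
```

```text
F mean [ 0.2565 -0.1178 -0.2353 -0.8148 -0.4243  0.0008] sd [0.2462 0.3148 0.6945 0.0248 0.0237 0.0285] pos [0.5396 0.0165 0.2032] 30.275
[0.5396 0.0165 0.2032] [ 0.1423  0.1728 -1.6428] [-0.8059 -0.4473 -0.0228] 30.275
side crop origin 291 151 scale 8
scene crop origin 294 174 scale 8
```

View pics/t5a.png

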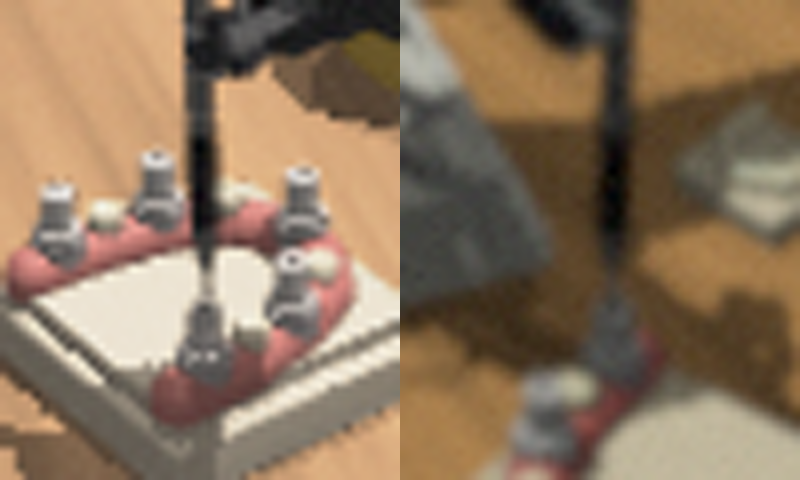

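Centred in both views (side tip 206 vs post 205; scene 613 vs 613).

>>> jog_arm --pt "0.0 -0.0003 0.002 -0.0023 0 0 0" --pt "0.0 -0.0003 0.004 -0.0046 0 0 0" --pt "0.0 -0.0003 0.0052 -0.006 0 0 0" --pt "0.0 -0.0003 0.0064 -0.0074 0 0 0" --pt "0.0 -0.0003 0.0064 -0.0074 0 0 0" --pt "0.0 -0.0003 0.0064 -0.0074 0 0 0"

```text
time_s: 31.12
tool_pos: [0.5393, 0.0164, 0.1935]
eef_rot: [-0.702, -0.174, 0.467]
force: [0.9, 0.7, 0.6]
gripper_width: 0.0064
```

```bash
python3 fz.py; python3 look.py t5b "[.5415,.0151,.082]"
```

```text
F mean [-0.065   0.0451  0.9179 -0.5313 -0.2807 -0.0047] sd [0.293  0.5579 0.7688 0.0257 0.0167 0.0335] pos [0.5393 0.0163 0.1935] 31.425
[0.5393 0.0163 0.1935] [0.1888 0.4166 1.9172] [-0.5728 -0.3144 -0.0524] 31.425
side crop origin 291 151 scale 8
scene crop origin 294 174 scale 8
```

View pics/t5b.png

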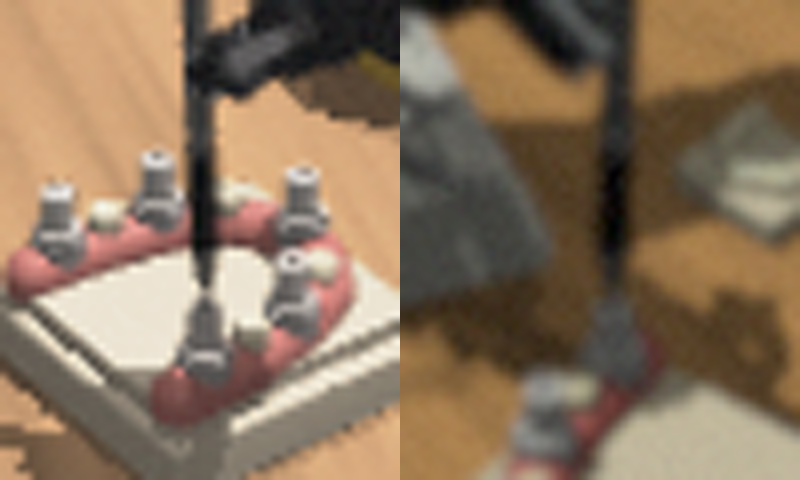

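>>> jog_arm --pt "0.0 0.0 0.0002 -0.0002 0 0 0" --pt "0.0 0.0 0.0002 -0.0002 0 0 0" --pt "0.0 0.0 0.0002 -0.0002 0 0 0" --pt "0.0 0.0 0.0002 -0.0002 0 0 0" --pt "0.0 0.0 0.0002 -0.0002 0 0 0" --pt "0.0 0.0 0.0002 -0.0002 0 0 0" --pt "0.0 0.0 0.0002 -0.0002 0 0 0" --pt "0.0 0.0 0.0002 -0.0002 0 0 0" --pt "0.0 0 -0.02 0.0227 0 0 0" --pt "0.0 0 -0.05 0.057 0 0 0"

```text
time_s: 32.78
tool_pos: [0.5389, 0.016, 0.2687]
eef_rot: [-0.701, -0.171, 0.468]
force: [0.0, -0.3, 0.0]
gripper_width: 0.0065
```

Run:
```python
from h import *
for cam,c in (("side",(240,110,310,180)),("scene",(390,250,470,340))): snap(cam,"cup1"+cam,c,6)
a=cv2.imread('pics/cup1side.png');b=cv2.imread('pics/cup1scene.png')
H=max(a.shape[0],b.shape[0]);o=np.zeros((H,a.shape[1]+b.shape[1],3),np.uint8);o[:a.shape[0],:a.shape[1]]=a;o[:b.shape[0],a.shape[1]:]=b
cv2.imwrite('pics/cup1.png',cv2.resize(o,None,fx=.85,fy=.85));snap("wrist","w7")
```

```text
(no output)
```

View pics/cup1.png

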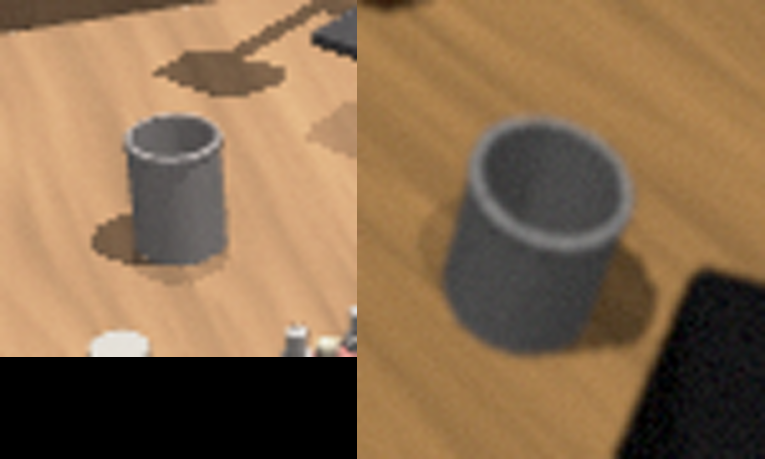

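View pics/w7.png

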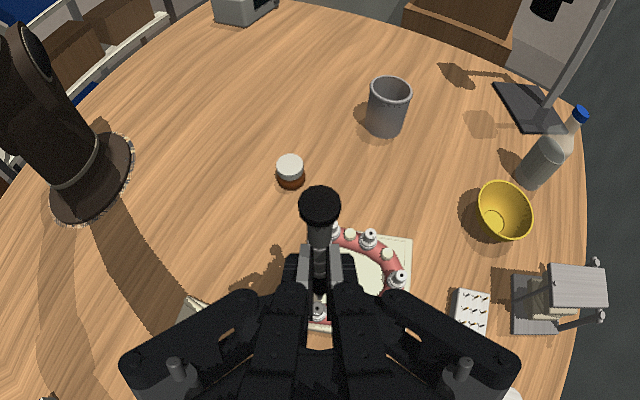

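Run:
```python
from h import *
ps=np.load('pics/w7_pose.npy')
print(atz("side",(274.1,137.2),.096),atz("scene",(428,286),.096),atz("wrist",(390,91),.096,ps),tri([ray("side",(274.1,137.2)),ray("scene",(428,286)),ray("wrist",(390,91),ps)]))
print(proj("wrist",[.51,.38,.096],ps))
```

```text
[0.485  0.3756 0.096 ] [0.4889 0.3898 0.096 ] [0.4894 0.3755 0.096 ] (array([0.4864, 0.3866, 0.0891]), [np.float64(0.000992470348028003), np.float64(0.0021934235688357544), np.float64(0.0020344667231801975)])
[[402.1073  93.8658]]
```

Run:
```python
from go import *
off=ori(118,49).inv().apply([.0022,-.0013,-.1155]);print(off)
c=np.array([.4875,.381,0]);a=np.radians(118);f=np.array([np.cos(a),np.sin(a),0])
Rt=ori(118,44)
tip=c+.004*f
for z in (.125,.0115):
    P=tip+[0,0,z]-Rt.apply(off);print(P)
    q=go(P,Rt,q=None if z>.1 else q)
```

```text
[ 0.0013  0.0741 -0.0886]
[0.4787 0.3947 0.2399]
[[0.0, 0.0137, 0.0327, 0.024, -0.009, 0.0, 0.0], [0.0, 0.0273, 0.0654, 0.048, -0.019, 0.0, 0.001], [0.0, 0.041, 0.0981, 0.0719, -0.028, 0.001, 0.001], [0.0, 0.0547, 0.1307, 0.0959, -0.037, 0.001, 0.001], [0.0, 0.0683, 0.1634, 0.1199, -0.046, 0.001, 0.001], [0.0, 0.082, 0.1961, 0.1439, -0.056, 0.001, 0.002], [0.0, 0.0957, 0.2288, 0.1678, -0.065, 0.001, 0.002], [0.0, 0.1093, 0.2615, 0.1918, -0.074, 0.001, 0.002], [0.0, 0.123, 0.2942, 0.2158, -0.083, 0.002, 0.002], [0.0, 0.123, 0.2942, 0.2158, -0.083, 0.002, 0.002]]
[[0.0, 0.123, 0.2942, 0.2158, -0.083, 0.002, 0.002]]
n 9 end q [-0.1242  0.5069 -0.332   1.6795 -0.6784  1.1414  0.4099] minmarg 0.21 endmarg 0.352
[0.4787 0.3947 0.1264]
[[0.0, 0.0001, 0.0272, -0.0264, -0.0, -0.0, 0.0], [0.0, 0.0002, 0.0544, -0.0527, -0.0, -0.0, 0.0], [0.0, 0.0003, 0.0815, -0.0791, -0.0, -0.0, 0.0], [0.0, 0.0003, 0.0815, -0.0791, -0.0, -0.0, 0.0], [0.0, 0.0003, 0.0815, -0.0791, -0.0, -0.0, 0.0]]
n 3 end q [-0.1204  0.6514 -0.3412  1.754  -0.6991  0.9704  0.551 ] minmarg 0.331 endmarg 0.331
```

>>> jog_arm --pt "0.0 0.0137 0.0327 0.024 -0.009 0 0" --pt "0.0 0.0273 0.0654 0.048 -0.019 0 0.001" --pt "0.0 0.041 0.0981 0.0719 -0.028 0.001 0.001" --pt "0.0 0.0547 0.1307 0.0959 -0.037 0.001 0.001" --pt "0.0 0.0683 0.1634 0.1199 -0.046 0.001 0.001" --pt "0.0 0.082 0.1961 0.1439 -0.056 0.001 0.002" --pt "0.0 0.0957 0.2288 0.1678 -0.065 0.001 0.002" --pt "0.0 0.1093 0.2615 0.1918 -0.074 0.001 0.002" --pt "0.0 0.123 0.2942 0.2158 -0.083 0.002 0.002" --pt "0.0 0.123 0.2942 0.2158 -0.083 0.002 0.002"

```text
time_s: 34.17
tool_pos: [0.4753, 0.3982, 0.2391]
eef_rot: [-0.784, -0.197, 0.469]
force: [-0.1, 0.2, -0.9]
gripper_width: 0.0058
```

>>> jog_arm --pt "0.0 0 0 0 0 0 0" --pt "0.0 0 0 0 0 0 0"

```text
time_s: 34.42
tool_pos: [0.4756, 0.3972, 0.2384]
eef_rot: [-0.785, -0.195, 0.468]
force: [0.3, -1.0, 0.4]
gripper_width: 0.0062
```

```bash
python3 fz.py; python3 look.py c1a "[.4875,.381,.11]"
```

```text
F mean [-0.0521  0.037  -1.2095 -0.7366 -0.4018  0.0103] sd [0.3355 0.2704 0.4043 0.025  0.0211 0.0288] pos [0.4757 0.3977 0.2391] 34.725
[0.4757 0.3977 0.2391] [ 0.0159  0.5581 -1.0047] [-0.7762 -0.4076 -0.027 ] 34.725
side crop origin 249 95 scale 8
scene crop origin 401 242 scale 8
```

View pics/c1a.png

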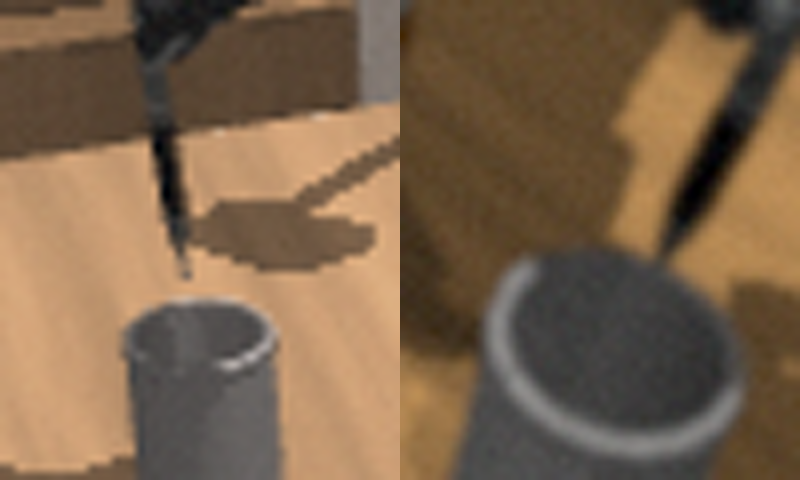

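Run:
```python
from go import *
from h import tri,ray
print(tri([ray("side",(272,129.3)),ray("scene",(433.3,273.5))]))
off=np.array([ 0.0013,0.0741,-0.0886]);p,rv=pose();print(p+R.from_rotvec(rv).apply(off))
# cup rim now from this pair: side rim centre, scene rim centre
print(tri([ray("side",(249+199/8,95+335/8)),ray("scene",(401+(614-400)/8,242+350/8))]))
Rt=ori(118,44);q=go([.4787,.3930,.1264],Rt)
```

```text
(array([0.4783, 0.3845, 0.1288]), [np.float64(0.002973986234747086), np.float64(0.0029739862347470856)])
[0.4822 0.3879 0.1243]
(array([0.4861, 0.387 , 0.0914]), [np.float64(0.0004782443185615719), np.float64(0.0004782443185615244)])
[[0.0, 0.0002, 0.0256, -0.0276, -0.001, 0.001, -0.002], [0.0, 0.0004, 0.0512, -0.0552, -0.001, 0.002, -0.003], [0.0, 0.0005, 0.0768, -0.0828, -0.002, 0.003, -0.005], [0.0, 0.0005, 0.0768, -0.0828, -0.002, 0.003, -0.005], [0.0, 0.0005, 0.0768, -0.0828, -0.002, 0.003, -0.005]]
n 3 end q [-0.1184  0.6506 -0.3402  1.7553 -0.699   0.9719  0.5534] minmarg 0.331 endmarg 0.331
```

Run:
```python
from go import *
Rt=ori(118,44);q=go([.4807,.3965,.1270],Rt)
```

```text
[[0.0, 0.0013, 0.0259, -0.0269, -0.001, 0.001, -0.002], [0.0, 0.0026, 0.0519, -0.0539, -0.001, 0.002, -0.003], [0.0, 0.004, 0.0778, -0.0808, -0.002, 0.003, -0.005], [0.0, 0.004, 0.0778, -0.0808, -0.002, 0.003, -0.005], [0.0, 0.004, 0.0778, -0.0808, -0.002, 0.003, -0.005]]
n 3 end q [-0.1235  0.6535 -0.34    1.7474 -0.6981  0.9728  0.5471] minmarg 0.332 endmarg 0.332
```

>>> jog_arm --pt "0.0 0.004 0.001 -0.001 0 0 0" --pt "0.0 0.004 0.015 -0.0155 -0.001 0.001 -0.002" --pt "0.0 0.004 0.03 -0.031 -0.001 0.002 -0.003" --pt "0.0 0.004 0.045 -0.0467 -0.002 0.003 -0.005" --pt "0.0 0.004 0.06 -0.0623 -0.002 0.003 -0.005" --pt "0.0 0.004 0.074 -0.0768 -0.002 0.003 -0.005" --pt "0.0 0.004 0.074 -0.0768 -0.002 0.003 -0.005"

```text
time_s: 35.7
tool_pos: [0.4798, 0.3961, 0.1305]
eef_rot: [-0.787, -0.193, 0.463]
force: [-1.0, 0.8, -0.3]
gripper_width: 0.0061
```

```bash
python3 fz.py; python3 look.py c1b "[.4875,.384,.11]"; python3 -c "
from h import *
snap('wrist','w8')"
```

```text
F mean [ 0.1349  0.1186 -0.2596 -0.7388 -0.3752 -0.0104] sd [0.5069 0.3942 0.6455 0.0268 0.0247 0.0205] pos [0.481  0.3969 0.1335] 36.0
[0.481  0.3969 0.1335] [-0.6611  0.8006 -0.3528] [-0.7661 -0.348   0.0004] 36.0
side crop origin 248 95 scale 8
scene crop origin 402 243 scale 8
```

View pics/c1b.png

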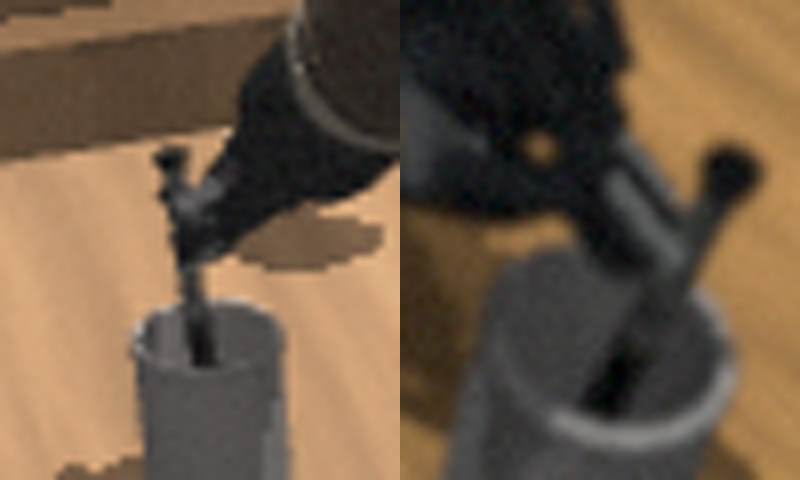

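View pics/w8.png

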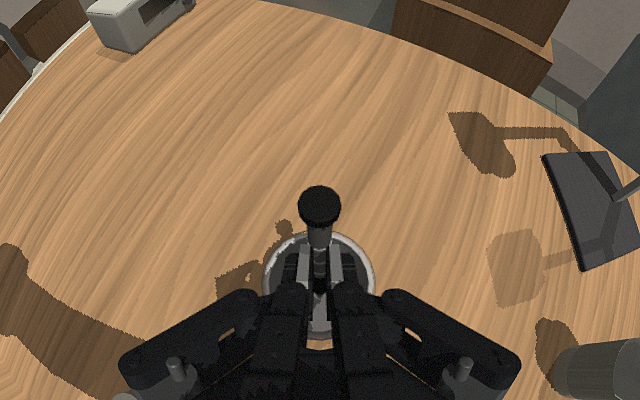

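>>> jog_arm --pt "0.0 0 0.0036 -0.0035 0 0 0" --pt "0.0 0 0.0036 -0.0035 0 0 0" --pt "0.02 0 0.0036 -0.0035 0 0 0" --pt "0.03 0 0.0036 -0.0035 0 0 0" --pt "0.03 0 0.0036 -0.0035 0 0 0" --pt "0.03 0 0.0036 -0.0035 0 0 0" --pt "0.03 0 0.0036 -0.0035 0 0 0"

```text
time_s: 37.02
tool_pos: [0.4809, 0.3967, 0.1281]
eef_rot: [-0.786, -0.197, 0.462]
force: [0.2, -0.3, 0.4]
gripper_width: 0.0304
```

```bash
python3 fz.py; python3 look.py c1c "[.4875,.384,.11]"; python3 -c "
from h import *
snap('wrist','w9')"
```

```text
F mean [ 0.2105  0.0984  0.1969 -0.6545 -0.3611  0.0103] sd [0.56   0.2153 0.1361 0.0196 0.025  0.0313] pos [0.4808 0.3967 0.1281] 37.325
[0.4808 0.3967 0.1281] [0.4972 0.3721 0.0833] [-0.6321 -0.3919 -0.0208] 37.325
side crop origin 248 95 scale 8
scene crop origin 402 243 scale 8
```

View pics/c1c.png

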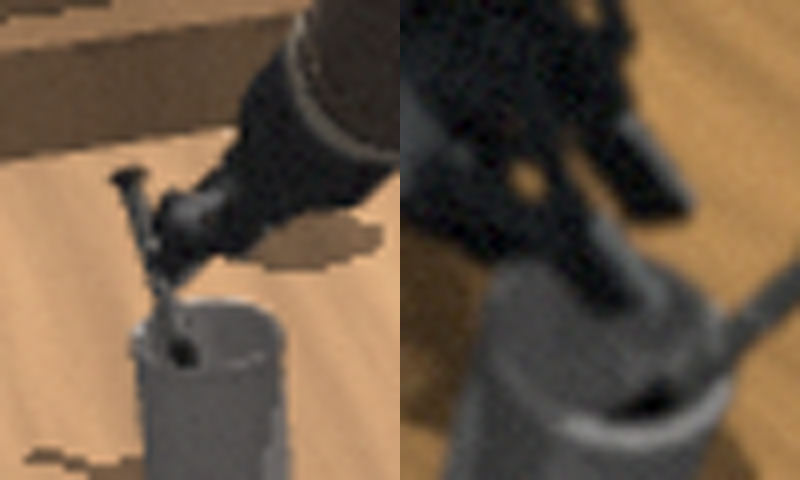

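View pics/w9.png

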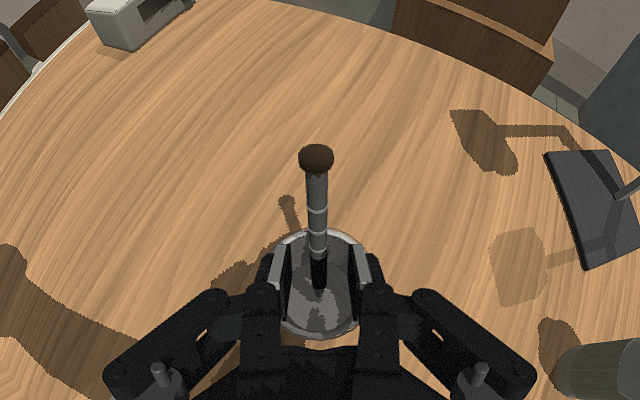

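```bash
cat > t3.py <<'E'
from go import *
q=None
p,rv=pose();Rc=R.from_rotvec(rv)
back=p+Rc.apply([0,-.06,0])+Rc.apply([0,0,0]);print("1 retreat")
q=go(back,Rc,hand=.035)
q=go(back+[.01,-.03,.12],ori(110,35),q=q,hand=.035,verbose=False)
q0=q
G=np.array([.570,-.2105,.084])
for wp in ([([.58,-.02,.36],50,0)],[([.64,-.06,.38],24,-8)],[([.60,-.05,.36],60,0),([.57,-.15,.33],20,0)]):
    print("===",wp);q=q0
    for w in wp: q=go(w[0],ori(*w[1:]),q=q,verbose=False)
    q=go(G+[0,0,.14],ori(-12.6,0),q=q,verbose=False)
    q=go(G,ori(-12.6,0),q=q,verbose=False)
    q=go(G+[0,0,.15],ori(-12.6,0),q=q,verbose=False);q1=q
    for wp2 in ([],[([.60,-.05,.36],50,0)],[([.64,-.06,.38],24,-8)]):
        q=q1;print("  --",wp2)
        for w in wp2: q=go(w[0],ori(*w[1:]),q=q,verbose=False)
        q=go([.53,.18,.33],ori(118,30),q=q,verbose=False)
        q=go([.49,.38,.26],ori(118,49),q=q,verbose=False)
        q=go([.49,.38,.135],ori(118,49),q=q,verbose=False)
E
python3 t3.py
```

```text
1 retreat
[[0.035, -0.0, -0.03, -0.0, -0.0, -0.0, -0.0], [0.035, -0.0001, -0.0601, -0.0, -0.0, -0.0, -0.0], [0.035, -0.0001, -0.0601, -0.0, -0.0, -0.0, -0.0], [0.035, -0.0001, -0.0601, -0.0, -0.0, -0.0, -0.0]]
n 2 end q [-0.0761  0.6038 -0.3163  1.7003 -0.6674  1.0899  0.526 ] minmarg 0.343 endmarg 0.363
n 3 end q [-0.1312  0.3724 -0.2392  1.6528 -0.5712  1.1854  0.2298] minmarg 0.372 endmarg 0.459
=== [([0.58, -0.02, 0.36], 50, 0)]
n 9 end q [-0.1418  0.2492  0.1186  1.5073 -0.0295  1.3865 -0.7198] minmarg 0.463 endmarg 0.463
n 7 end q [ 0.0026  0.3905  0.3674  1.6596 -0.1523  1.1198 -1.3793] minmarg 0.478 endmarg 0.68
n 4 end q [ 0.0414  0.5424  0.3212  1.7918 -0.2199  0.8425 -1.3243] minmarg 0.698 endmarg 0.712
n 4 end q [-0.0008  0.3816  0.3717  1.6479 -0.1492  1.1402 -1.3819] minmarg 0.672 endmarg 0.672
  -- []
n 14 end q [ 0.0337  0.3621 -0.2005  1.5327 -0.4262  1.4465  0.4235] minmarg 0.404 endmarg 0.404
n 5 end q [-0.0577  0.5303 -0.3437  1.6489 -0.7284  1.2203  0.4625] minmarg 0.302 endmarg 0.302
n 3 end q [-0.057   0.6886 -0.3483  1.7267 -0.7426  1.0453  0.6226] minmarg 0.2
[... 3387 characters left out ...]
 [ 0.0029  0.3588 -0.1581  1.5351 -0.4397  1.4508  0.436 ] minmarg 0.399 endmarg 0.399
n 5 end q [-0.0862  0.5249 -0.3026  1.6511 -0.7474  1.231   0.4775] minmarg 0.283 endmarg 0.283
n 3 end q [-0.0834  0.6827 -0.3099  1.7287 -0.7665  1.058   0.6412] minmarg 0.263 endmarg 0.263
  -- [([0.64, -0.06, 0.38], 24, -8)]
n 5 end q [-0.1635  0.4545  0.2469  1.1955 -0.0428  1.6276 -1.0861] minmarg 0.222 endmarg 0.222
n 11 end q [ 0.0222  0.3608 -0.1846  1.5336 -0.4313  1.448   0.4282] minmarg 0.239 endmarg 0.402
n 5 end q [-0.0683  0.5282 -0.3283  1.6497 -0.7355  1.2243  0.4682] minmarg 0.294 endmarg 0.294
n 3 end q [-0.0668  0.6863 -0.334   1.7275 -0.7516  1.05    0.6297] minmarg 0.278 endmarg 0.278
```

>>> jog_arm --pt "0.035 0 -0.015 0 0 0 0" --pt "0.035 0 -0.04 0 0 0 0" --pt "0.035 0 -0.07 0 0 0 0" --pt "0.035 0 -0.12 0 0 0 0" --pt "0.035 0 -0.16 0.03 0 0 0" --pt "0.035 0 -0.16 0.05 0 0 0" --pt "0.035 0 -0.16 0.05 0 0 0"

```text
time_s: 38.35
tool_pos: [0.5153, 0.3315, 0.2795]
eef_rot: [-0.786, -0.2, 0.463]
force: [-0.0, 0.2, -1.3]
gripper_width: 0.0348
```

```bash
python3 - <<'E'
from go import *
G=np.array([.570,-.2105,.084])
q=go([.60,-.05,.36],ori(50,0),hand=.035,settle=0)
q=go(G+[0,0,.14],ori(-12.6,0),q=q,hand=.035,verbose=False)
h.snap("wrist","w10")
E
python3 look.py c1d "[.4875,.384,.11]"
```

```text
[[0.035, -0.0117, -0.0355, -0.0239, -0.075, 0.125, -0.05], [0.035, -0.0233, -0.071, -0.0477, -0.15, 0.251, -0.101], [0.035, -0.035, -0.1065, -0.0716, -0.225, 0.376, -0.151], [0.035, -0.0466, -0.142, -0.0954, -0.3, 0.502, -0.201], [0.035, -0.0583, -0.1776, -0.1193, -0.375, 0.627, -0.251], [0.035, -0.0699, -0.2131, -0.1431, -0.45, 0.752, -0.302], [0.035, -0.0816, -0.2486, -0.167, -0.525, 0.878, -0.352], [0.035, -0.0932, -0.2841, -0.1908, -0.6, 1.003, -0.402], [0.035, -0.1049, -0.3196, -0.2147, -0.675, 1.129, -0.452]]
n 9 end q [-0.0957  0.29    0.1312  1.4545 -0.0378  1.3992 -0.6618] minmarg 0.398 endmarg 0.451
n 7 end q [ 0.0015  0.3906  0.369   1.6596 -0.153   1.1199 -1.3787] minmarg 0.465 endmarg 0.681
[0.5152 0.3306 0.2778] [-0.3753 -0.0783 -0.2191] [-0.6254 -0.3118 -0.0314] 38.4
side crop origin 248 95 scale 8
scene crop origin 402 243 scale 8
```

View pics/c1d.png

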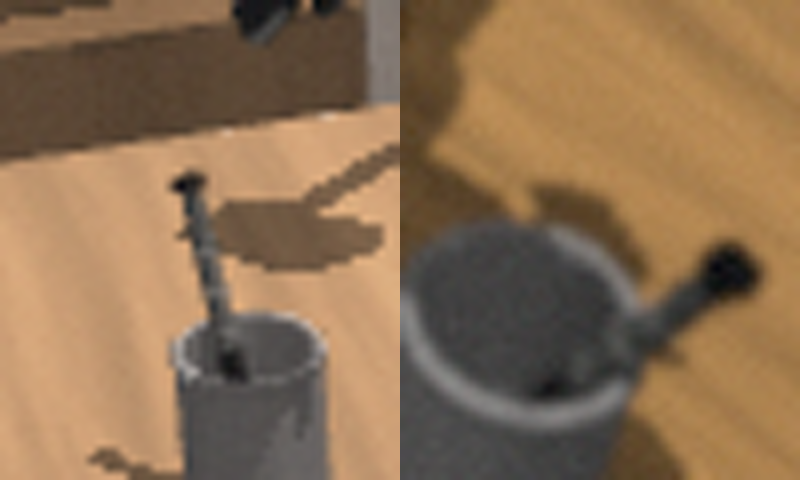

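>>> jog_arm --pt "0.035 -0.0117 -0.0355 -0.0239 -0.075 0.125 -0.05" --pt "0.035 -0.0233 -0.071 -0.0477 -0.15 0.251 -0.101" --pt "0.035 -0.035 -0.1065 -0.0716 -0.225 0.376 -0.151" --pt "0.035 -0.0466 -0.142 -0.0954 -0.3 0.502 -0.201" --pt "0.035 -0.0583 -0.1776 -0.1193 -0.375 0.627 -0.251" --pt "0.035 -0.0699 -0.2131 -0.1431 -0.45 0.752 -0.302" --pt "0.035 -0.0816 -0.2486 -0.167 -0.525 0.878 -0.352" --pt "0.035 -0.0932 -0.2841 -0.1908 -0.6 1.003 -0.402" --pt "0.035 -0.1049 -0.3196 -0.2147 -0.675 1.129 -0.452"

```text
time_s: 39.62
tool_pos: [0.5995, -0.0534, 0.3565]
eef_rot: [-1.507, 0.556, -0.548]
force: [0.5, 1.1, 0.2]
gripper_width: 0.0349
```

Run:
```python
from go import *
from h import tri,ray
print(tri([ray("side",(279.25,138.5)),ray("scene",(417,283.6))]))
G=np.array([.570,-.2105,.084])
q=go(G+[0,0,.13],ori(-12.6,0),hand=.035,settle=2)
```

```text
(array([0.5028, 0.3676, 0.0914]), [np.float64(0.0006347983808222932), np.float64(0.0006347983808224004)])
[[0.035, 0.0114, 0.0205, -0.0197, 0.001, 0.155, 0.0], [0.035, 0.0227, 0.041, -0.0393, 0.002, 0.31, 0.001], [0.035, 0.0341, 0.0615, -0.059, 0.004, 0.466, 0.001], [0.035, 0.0455, 0.082, -0.0787, 0.005, 0.621, 0.002], [0.035, 0.0568, 0.1025, -0.0983, 0.006, 0.776, 0.002], [0.035, 0.0682, 0.123, -0.118, 0.007, 0.931, 0.002], [0.035, 0.0796, 0.1435, -0.1376, 0.009, 1.086, 0.003], [0.035, 0.0796, 0.1435, -0.1376, 0.009, 1.086, 0.003], [0.035, 0.0796, 0.1435, -0.1376, 0.009, 1.086, 0.003]]
n 7 end q [-0.0021  0.4001  0.3744  1.6721 -0.1604  1.0997 -1.3723] minmarg 0.465 endmarg 0.69
```

>>> jog_arm --pt "0.035 0.0114 0.0205 -0.0197 0.001 0.155 0" --pt "0.035 0.0227 0.041 -0.0393 0.002 0.31 0.001" --pt "0.035 0.0341 0.0615 -0.059 0.004 0.466 0.001" --pt "0.035 0.0455 0.082 -0.0787 0.005 0.621 0.002" --pt "0.035 0.0568 0.1025 -0.0983 0.006 0.776 0.002" --pt "0.035 0.0682 0.123 -0.118 0.007 0.931 0.002" --pt "0.035 0.0796 0.1435 -0.1376 0.009 1.086 0.003" --pt "0.035 0.0796 0.1435 -0.1376 0.009 1.086 0.003" --pt "0.035 0.0796 0.1435 -0.1376 0.009 1.086 0.003"

```text
time_s: 40.75
tool_pos: [0.5702, -0.2096, 0.2137]
eef_rot: [-1.099, 1.368, -1.366]
force: [0.2, -0.7, 0.1]
gripper_width: 0.0351
```

Run:
```python
from go import *
h.snap("wrist","w11",(160,100,480,300),2.5)
G=np.array([.570,-.2105,.084])
q=go(G,ori(-12.6,0),hand=.035,settle=2)
```

```text
[[0.035, 0.0004, 0.0434, -0.0001, 0.0, 0.001, -0.0], [0.035, 0.0009, 0.0868, -0.0002, 0.0, 0.003, -0.001], [0.035, 0.0013, 0.1301, -0.0003, 0.0, 0.004, -0.001], [0.035, 0.0013, 0.1301, -0.0003, 0.0, 0.004, -0.001], [0.035, 0.0013, 0.1301, -0.0003, 0.0, 0.004, -0.001]]
n 3 end q [ 0.0369  0.543   0.3274  1.7922 -0.2242  0.8428 -1.3205] minmarg 0.71 endmarg 0.713
```

View pics/w11.png

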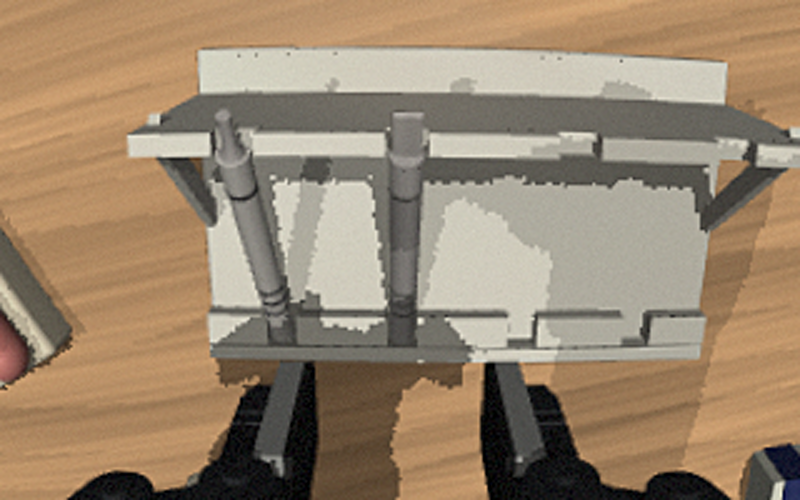

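>>> jog_arm --pt "0.035 0.0025 0.0434 0 0 0.001 0" --pt "0.035 0.0025 0.0868 0 0 0.003 0" --pt "0.035 0.0025 0.11 0 0 0.004 0" --pt "0.035 0.0025 0.1301 0 0 0.004 0" --pt "0.035 0.0025 0.1301 0 0 0.004 0" --pt "0.035 0.0025 0.1301 0 0 0.004 0" --pt "0.0 0.0025 0.1301 0 0 0.004 0" --pt "0.0 0.0025 0.1301 0 0 0.004 0" --pt "0.0 0.0025 0.1301 0 0 0.004 0" --pt "0.0 0.0025 0.1301 0 0 0.004 0"

```text
time_s: 42.05
tool_pos: [0.5708, -0.2118, 0.085]
eef_rot: [-1.095, 1.368, -1.37]
force: [-0.8, 0.7, 5.8]
gripper_width: 0.0051
```

>>> jog_arm --pt "0.0 0 -0.01 0 0 0 0" --pt "0.0 0 -0.03 0 0 0 0" --pt "0.0 0 -0.07 0 0 0 0" --pt "0.0 0 -0.12 0 0 0 0" --pt "0.0 0 -0.17 0 0 0 0" --pt "0.0 0 -0.2 0 0 0 0" --pt "0.0 0 -0.2 0 0 0 0"

```text
time_s: 42.92
tool_pos: [0.5713, -0.2126, 0.2882]
eef_rot: [-1.092, 1.364, -1.373]
force: [-0.0, 0.4, -1.7]
gripper_width: 0.0055
```

Run:
```python
from go import *
h.snap("wrist","w12",(160,100,480,300),2.5)
h.snap("side","si12",(290,100,430,300),3)
q=go([.60,-.05,.36],ori(50,0),settle=0)
q=go([.53,.16,.33],ori(118,30),q=q,verbose=False)
q=go([.51,.37,.26],ori(118,51),q=q,verbose=False)
```

```text
[[0.0, -0.0235, -0.0107, -0.0008, -0.0, -0.156, -0.0], [0.0, -0.047, -0.0214, -0.0017, -0.001, -0.312, -0.0], [0.0, -0.0705, -0.0322, -0.0025, -0.001, -0.468, -0.0], [0.0, -0.094, -0.0429, -0.0034, -0.001, -0.624, -0.0], [0.0, -0.1175, -0.0536, -0.0042, -0.001, -0.78, -0.0], [0.0, -0.141, -0.0643, -0.0051, -0.002, -0.937, -0.0], [0.0, -0.1646, -0.075, -0.0059, -0.002, -1.093, -0.0]]
n 7 end q [-0.107   0.2904  0.1464  1.4551 -0.0424  1.3992 -0.6575] minmarg 0.451 endmarg 0.451
n 8 end q [ 0.0284  0.3575 -0.1485  1.5365 -0.4356  1.4662  0.4663] minmarg 0.384 endmarg 0.384
n 5 end q [-0.0611  0.5653 -0.2954  1.6069 -0.7585  1.273   0.5019] minmarg 0.272 endmarg 0.272
```

View pics/w12.png

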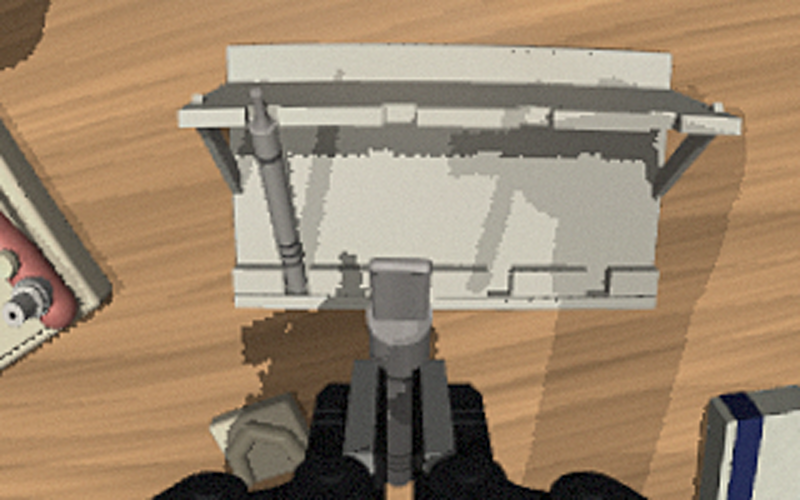

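View pics/si12.png

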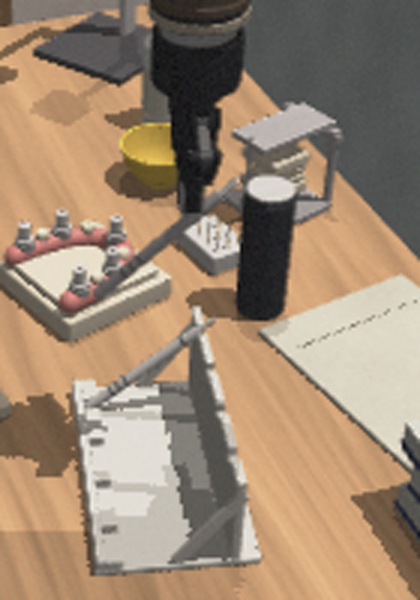

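>>> jog_arm --pt "0.0 -0.0235 -0.0107 -0.0008 0 -0.156 0" --pt "0.0 -0.047 -0.0214 -0.0017 0 -0.312 0" --pt "0.0 -0.0705 -0.0322 -0.0025 -0.001 -0.468 0" --pt "0.0 -0.094 -0.0429 -0.0034 -0.001 -0.624 0" --pt "0.0 -0.1175 -0.0536 -0.0042 -0.001 -0.78 0" --pt "0.0 -0.141 -0.0643 -0.0051 -0.002 -0.937 0" --pt "0.0 -0.1646 -0.075 -0.0059 -0.002 -1.093 0"

```text
time_s: 43.9
tool_pos: [0.5995, -0.0492, 0.3585]
eef_rot: [-1.503, 0.545, -0.539]
force: [-0.0, -0.4, -0.9]
gripper_width: 0.0053
```

Run:
```python
from go import *
q=go([.53,.16,.34],ori(118,30),settle=0)
q=go([.51,.35,.28],ori(118,49),q=q,verbose=False)
```

```text
[[0.0, -0.0234, 0.0023, 0.0146, 0.058, -0.144, 0.038], [0.0, -0.0468, 0.0047, 0.0292, 0.115, -0.288, 0.076], [0.0, -0.0701, 0.007, 0.0437, 0.173, -0.433, 0.114], [0.0, -0.0935, 0.0094, 0.0583, 0.23, -0.577, 0.153], [0.0, -0.1169, 0.0117, 0.0729, 0.288, -0.721, 0.191], [0.0, -0.1403, 0.014, 0.0875, 0.346, -0.865, 0.229], [0.0, -0.1636, 0.0164, 0.1021, 0.403, -1.01, 0.267], [0.0, -0.187, 0.0187, 0.1167, 0.461, -1.154, 0.305]]
n 8 end q [ 0.0276  0.3517 -0.1475  1.5216 -0.4359  1.485   0.4578] minmarg 0.365 endmarg 0.365
n 5 end q [-0.0541  0.5232 -0.2768  1.5975 -0.7294  1.3107  0.4764] minmarg 0.301 endmarg 0.301
```

>>> jog_arm --pt "0.0 -0.0234 0.0023 0.0146 0.058 -0.144 0.038" --pt "0.0 -0.0468 0.0047 0.0292 0.115 -0.288 0.076" --pt "0.0 -0.0701 0.007 0.0437 0.173 -0.433 0.114" --pt "0.0 -0.0935 0.0094 0.0583 0.23 -0.577 0.153" --pt "0.0 -0.1169 0.0117 0.0729 0.288 -0.721 0.191" --pt "0.0 -0.1403 0.014 0.0875 0.346 -0.865 0.229" --pt "0.0 -0.1636 0.0164 0.1021 0.403 -1.01 0.267" --pt "0.0 -0.187 0.0187 0.1167 0.461 -1.154 0.305"

```text
time_s: 44.9
tool_pos: [0.5291, 0.1605, 0.3384]
eef_rot: [-1.023, -0.256, 0.447]
force: [-0.0, -0.4, -0.5]
gripper_width: 0.0053
```

Run:
```python
from go import *
q=go([.515,.33,.28],ori(118,49),settle=3)
```

```text
[[0.0, 0.0169, 0.0322, 0.0264, 0.082, 0.001, -0.001], [0.0, 0.0339, 0.0644, 0.0528, 0.164, 0.001, -0.002], [0.0, 0.0508, 0.0966, 0.0792, 0.247, 0.002, -0.002], [0.0, 0.0678, 0.1289, 0.1056, 0.329, 0.003, -0.003], [0.0, 0.0678, 0.1289, 0.1056, 0.329, 0.003, -0.003], [0.0, 0.0678, 0.1289, 0.1056, 0.329, 0.003, -0.003], [0.0, 0.0678, 0.1289, 0.1056, 0.329, 0.003, -0.003]]
n 4 end q [-0.03    0.5248 -0.266   1.5933 -0.7215  1.3359  0.4963] minmarg 0.308 endmarg 0.308
```

>>> jog_arm --pt "0.0 0.0169 0.0322 0.0264 0.082 0.001 -0.001" --pt "0.0 0.0339 0.0644 0.0528 0.164 0.001 -0.002" --pt "0.0 0.0508 0.0966 0.0792 0.247 0.002 -0.002" --pt "0.0 0.0678 0.1289 0.1056 0.329 0.003 -0.003" --pt "0.0 0.0678 0.1289 0.1056 0.329 0.003 -0.003" --pt "0.0 0.0678 0.1289 0.1056 0.329 0.003 -0.003" --pt "0.0 0.0678 0.1289 0.1056 0.329 0.003 -0.003"

```text
time_s: 45.78
tool_pos: [0.5156, 0.329, 0.2803]
eef_rot: [-0.702, -0.175, 0.466]
force: [-0.8, -0.2, -0.8]
gripper_width: 0.0049
```

Run:
```python
from h import *
print(pose())
c=[]
for cam,(x0,y0) in (("side",(245,70)),("scene",(385,210))):
    snap(cam,"d1"+cam);im=cv2.imread(f"pics/d1{cam}_full.png")
    c.append(cv2.resize(im[y0:y0+105,x0:x0+70],None,fx=5.6,fy=5.6,interpolation=cv2.INTER_CUBIC))
cv2.imwrite("pics/d1.png",np.hstack(c));snap("wrist","w13")
```

```text
(array([0.5156, 0.329 , 0.2803]), array([-0.7023, -0.1748,  0.4659]))
```

View pics/d1.png

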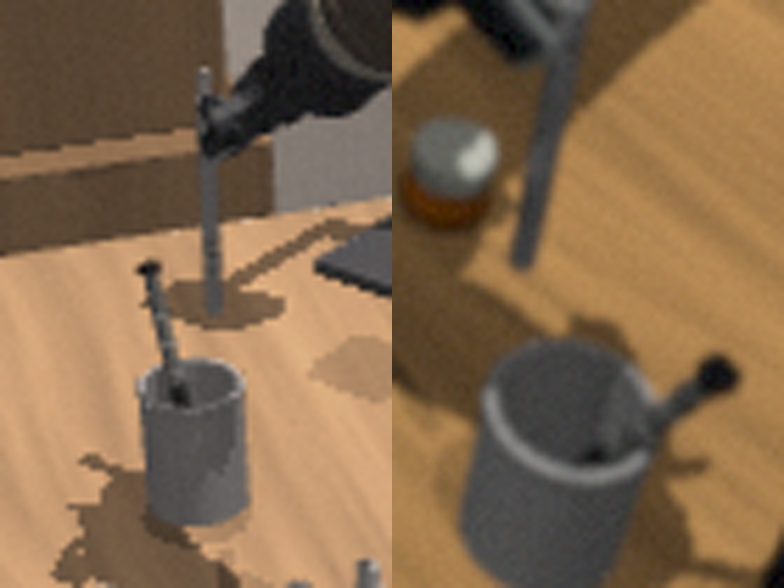

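View pics/w13.png

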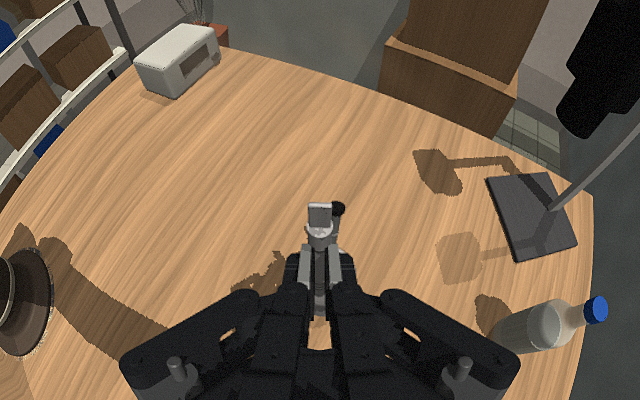

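Run:
```python
from h import *
f=lambda x,y:(245+x/5.6,70+y/5.6); g=lambda x,y:(385+(x-392)/5.6,210+y/5.6)
t=lambda a,b:tri([ray("side",f(*a)),ray("scene",g(*b))])
print("rim",t((191,386),(572,411)), atz("side",f(191,386),.096),atz("scene",g(572,411),.096))
print("low",t((213,312),(523,265)),"tcp",pose()[0])
print("probe top",t((150,265),(718,372)))
print("probe at rim",t((175,385),(655,435)))
```

```text
rim (array([0.5017, 0.3669, 0.0903]), [np.float64(0.0009571223328986605), np.float64(0.0009571223328986527)]) [0.5001 0.3559 0.096 ] [0.5045 0.3695 0.096 ]
low (array([0.5131, 0.3331, 0.1627]), [np.float64(0.0007260663343539353), np.float64(0.0007260663343540494)]) tcp [0.5155 0.3294 0.2806]
probe top (array([0.4895, 0.4168, 0.1618]), [np.float64(0.001128823580733378), np.float64(0.001128823580733337)])
probe at rim (array([0.4877, 0.3918, 0.0847]), [np.float64(0.009838030663162118), np.float64(0.009838030663162025)])
```

Run:
```python
from go import *
p,rv=pose();off=R.from_rotvec(rv).inv().apply([-.0024,.0037,-.118]);print(off)
Rt=ori(118,52)
P1=np.array([.5057,.3559,.125])-Rt.apply(off);P2=np.array([.5057,.3559,.016])-Rt.apply(off);print(P1,P2)
q=go(P1,Rt,settle=2);q=go(P2,Rt,settle=0,q=q)
```

```text
[-0.0005  0.0808 -0.0861]
[0.5111 0.3467 0.2426] [0.5111 0.3467 0.1336]
[[0.0, 0.0042, 0.038, -0.0173, 0.053, -0.0, 0.001], [0.0, 0.0042, 0.038, -0.0173, 0.053, -0.0, 0.001], [0.0, 0.0042, 0.038, -0.0173, 0.053, -0.0, 0.001]]
n 1 end q [-0.0264  0.5861 -0.2859  1.6294 -0.7642  1.2808  0.5621] minmarg 0.266 endmarg 0.266
[[0.0, 0.0001, 0.0224, -0.0286, 0.0, -0.0, 0.0], [0.0, 0.0001, 0.0448, -0.0573, 0.0, -0.0, 0.0], [0.0, 0.0002, 0.0671, -0.0859, 0.0, -0.0, 0.0]]
n 3 end q [-0.026   0.7254 -0.2881  1.6864 -0.773   1.1402  0.6996] minmarg 0.257 endmarg 0.257
```

>>> jog_arm --pt "0.0 0.002 0.019 -0.0087 0.026 0 0" --pt "0.0 0.0042 0.038 -0.0173 0.053 0 0.001" --pt "0.0 0.0042 0.038 -0.0173 0.053 0 0.001" --pt "0.0 0.0042 0.038 -0.0173 0.053 0 0.001"

```text
time_s: 46.42
tool_pos: [0.5111, 0.3468, 0.2423]
eef_rot: [-0.65, -0.161, 0.471]
force: [-0.2, -0.6, -0.4]
gripper_width: 0.0053
```

```bash
cat > d.py <<'E'
from h import *
import sys
def d(n,o1=(245,70),o2=(385,210)):
    print(pose());c=[]
    for cam,(x0,y0) in (("side",o1),("scene",o2)):
        snap(cam,n+cam);im=cv2.imread(f"pics/{n}{cam}_full.png")
        c.append(cv2.resize(im[y0:y0+105,x0:x0+70],None,fx=5.6,fy=5.6,interpolation=cv2.INTER_CUBIC))
    cv2.imwrite(f"pics/{n}.png",np.hstack(c))
f=lambda x,y:(245+x/5.6,70+y/5.6); g=lambda x,y:(385+(x-392)/5.6,210+y/5.6)
t=lambda a,b:tri([ray("side",f(*a)),ray("scene",g(*b))])
if __name__=="__main__": d(sys.argv[1])
E
python3 d.py d2
```

```text
(array([0.5111, 0.3468, 0.2423]), array([-0.6496, -0.161 ,  0.4706]))
```

View pics/d2.png

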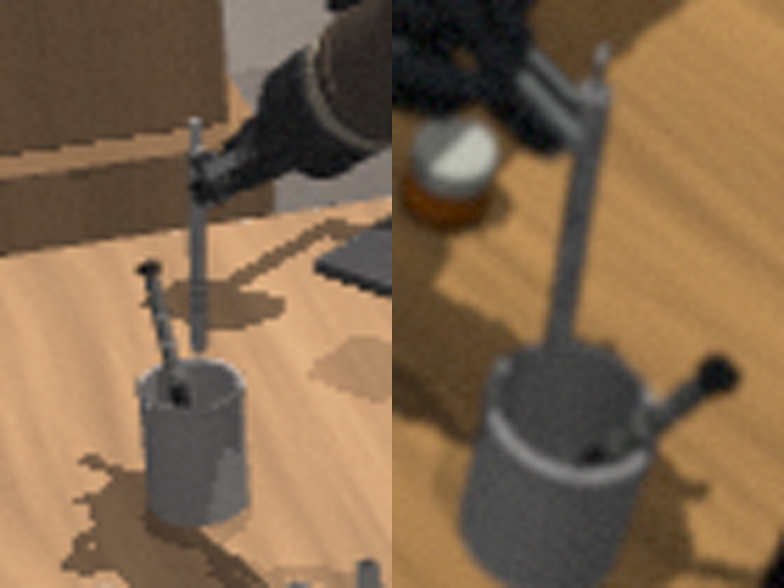

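Run:
```python
from d import *
print(t((200,348),(557,348)))
```

```text
(array([0.5071, 0.3549, 0.1254]), [np.float64(0.00107321151401427), np.float64(0.0010732115140143104)])
```

>>> jog_arm --pt "0.0 0.0 0.0135 -0.0172 0 0 0" --pt "0.0 0.0 0.027 -0.0344 0 0 0" --pt "0.0 0.0 0.04 -0.0515 0 0 0" --pt "0.0 0.0 0.053 -0.0687 0 0 0" --pt "0.0 0.0 0.067 -0.0859 0 0 0" --pt "0.0 0.0 0.067 -0.0859 0 0 0" --pt "0.0 0.0 0.067 -0.0859 0 0 0"

```text
time_s: 47.4
tool_pos: [0.5118, 0.3469, 0.1345]
eef_rot: [-0.649, -0.163, 0.47]
force: [-0.3, 0.1, -0.1]
gripper_width: 0.0053
```

```bash
python3 fz.py; python3 d.py d3; python3 -c "
from h import *
snap('wrist','w14')"
```

```text
F mean [-0.4302  0.0016 -0.5596 -0.8538 -0.4468 -0.006 ] sd [0.2514 0.5415 0.3017 0.0289 0.0107 0.0394] pos [0.5119 0.3467 0.1348] 47.7
(array([0.5119, 0.3467, 0.1348]), array([-0.6501, -0.1638,  0.4693]))
```

View pics/d3.png

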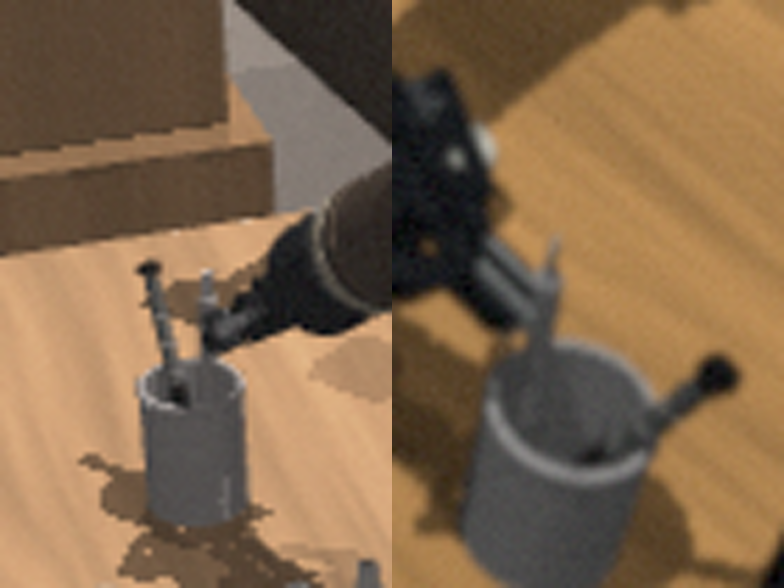

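View pics/w14.png

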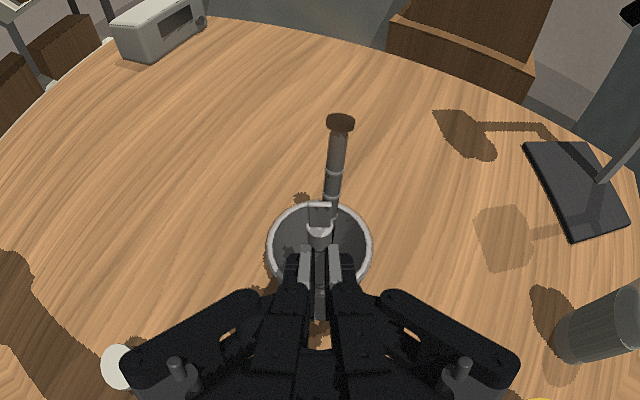

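>>> jog_arm --pt "0.0 0 0.003 -0.004 0 0 0" --pt "0.0 0 0.003 -0.004 0 0 0" --pt "0.02 0 0.003 -0.004 0 0 0" --pt "0.03 0 0.003 -0.004 0 0 0" --pt "0.03 0 0.003 -0.004 0 0 0" --pt "0.03 0 0.003 -0.004 0 0 0"

```text
time_s: 48.6
tool_pos: [0.5118, 0.3466, 0.1295]
eef_rot: [-0.65, -0.163, 0.47]
force: [0.5, -0.3, -0.6]
gripper_width: 0.0301
```

```bash
python3 fz.py; python3 d.py d4; python3 -c "
from h import *
snap('wrist','w15')"
```

```text
F mean [-0.055  -0.0929  0.1135 -0.7461 -0.3769 -0.0075] sd [0.412  0.3454 0.2717 0.0251 0.015  0.051 ] pos [0.5117 0.3466 0.1294] 48.9
(array([0.5117, 0.3466, 0.1294]), array([-0.65  , -0.1632,  0.4696]))
```

View pics/d4.png

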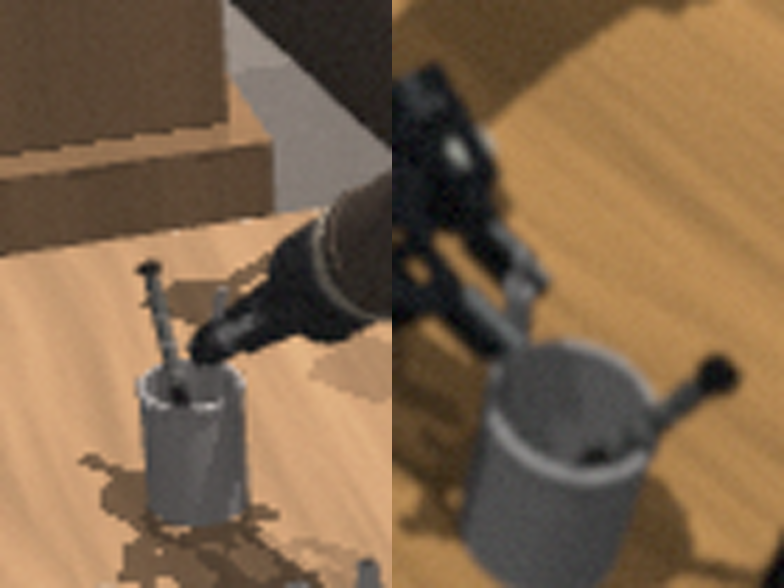

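View pics/w15.png

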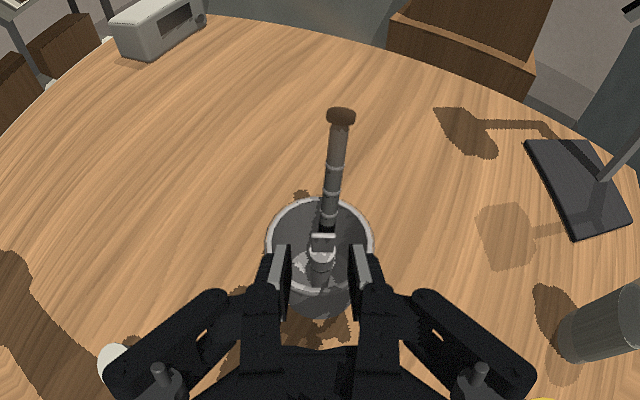

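>>> jog_arm --pt "0.045 0 -0.01 0 0 0 0" --pt "0.045 0 -0.03 0 0 0 0" --pt "0.045 0 -0.06 0 0 0 0" --pt "0.045 0 -0.1 0 0 0 0" --pt "0.045 0 -0.1 0 0 0 0"

```text
time_s: 49.68
tool_pos: [0.5523, 0.2732, 0.1931]
eef_rot: [-0.653, -0.166, 0.463]
force: [0.7, 0.2, -0.4]
gripper_width: 0.0451
```

```bash
python3 d.py d5
```

```text
(array([0.5523, 0.2732, 0.1931]), array([-0.6533, -0.166 ,  0.4627]))
```

View pics/d5.png

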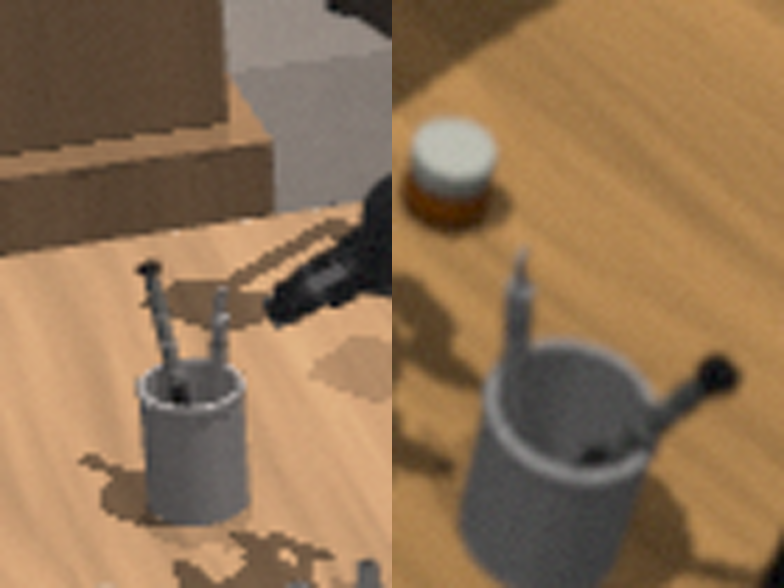

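Run:
```python
from go import *
G=np.array([.5839,-.1532,.085])
p,_=pose()
q=go(p+[.03,-.06,.12],ori(110,30),hand=.025,settle=0)
q=go([.60,-.05,.36],ori(50,0),hand=.025,settle=0,q=q)
q=go(G+[0,0,.13],ori(-12.6,0),q=q,hand=.025,verbose=False)
```

```text
[[0.025, -0.0003, -0.0317, 0.0133, -0.096, 0.027, -0.022], [0.025, -0.0007, -0.0634, 0.0266, -0.191, 0.053, -0.045], [0.025, -0.001, -0.0951, 0.0398, -0.287, 0.08, -0.067], [0.025, -0.0014, -0.1268, 0.0531, -0.382, 0.106, -0.089]]
n 4 end q [-0.0684  0.4155 -0.1143  1.4925 -0.4811  1.3588  0.3052] minmarg 0.333 endmarg 0.491
[[0.025, -0.0101, -0.0243, -0.0284, -0.068, 0.146, -0.039], [0.025, -0.0203, -0.0487, -0.0568, -0.136, 0.292, -0.078], [0.025, -0.0304, -0.073, -0.0851, -0.204, 0.438, -0.117], [0.025, -0.0406, -0.0973, -0.1135, -0.272, 0.583, -0.156], [0.025, -0.0507, -0.1217, -0.1419, -0.339, 0.729, -0.195], [0.025, -0.0608, -0.146, -0.1703, -0.407, 0.875, -0.234], [0.025, -0.071, -0.1703, -0.1987, -0.475, 1.021, -0.273]]
n 7 end q [-0.1534  0.2906  0.2085  1.4585 -0.0601  1.3984 -0.6414] minmarg 0.452 endmarg 0.452
n 7 end q [-0.1358  0.3968  0.422   1.6831 -0.1784  1.0998 -1.4524] minmarg 0.467 endmarg 0.687
```

>>> jog_arm --pt "0.045 -0.0003 -0.0317 0.0133 -0.096 0.027 -0.022" --pt "0.025 -0.0007 -0.0634 0.0266 -0.191 0.053 -0.045" --pt "0.025 -0.001 -0.0951 0.0398 -0.287 0.08 -0.067" --pt "0.025 -0.0014 -0.1268 0.0531 -0.382 0.106 -0.089"

```text
time_s: 50.28
tool_pos: [0.5784, 0.2163, 0.3122]
eef_rot: [-1.038, -0.183, 0.317]
force: [0.1, 0.1, -1.4]
gripper_width: 0.0251
```

Run:
```python
from go import *
q=go([.60,-.05,.36],ori(50,0),hand=.025,settle=0)
```

```text
[[0.025, -0.0101, -0.0242, -0.0285, -0.067, 0.146, -0.039], [0.025, -0.0203, -0.0485, -0.057, -0.135, 0.292, -0.078], [0.025, -0.0304, -0.0727, -0.0856, -0.202, 0.438, -0.117], [0.025, -0.0406, -0.097, -0.1141, -0.27, 0.584, -0.156], [0.025, -0.0507, -0.1212, -0.1426, -0.337, 0.73, -0.195], [0.025, -0.0609, -0.1455, -0.1711, -0.405, 0.877, -0.235], [0.025, -0.071, -0.1697, -0.1996, -0.472, 1.023, -0.274]]
n 7 end q [-0.155   0.2906  0.2105  1.4587 -0.0607  1.3983 -0.6409] minmarg 0.452 endmarg 0.452
```

>>> jog_arm --pt "0.025 -0.0101 -0.0242 -0.0285 -0.067 0.146 -0.039" --pt "0.025 -0.0203 -0.0485 -0.057 -0.135 0.292 -0.078" --pt "0.025 -0.0304 -0.0727 -0.0856 -0.202 0.438 -0.117" --pt "0.025 -0.0406 -0.097 -0.1141 -0.27 0.584 -0.156" --pt "0.025 -0.0507 -0.1212 -0.1426 -0.337 0.73 -0.195" --pt "0.025 -0.0609 -0.1455 -0.1711 -0.405 0.877 -0.235" --pt "0.025 -0.071 -0.1697 -0.1996 -0.472 1.023 -0.274"

```text
time_s: 51.15
tool_pos: [0.5994, -0.0501, 0.3599]
eef_rot: [-1.502, 0.55, -0.549]
force: [0.5, -1.3, -0.3]
gripper_width: 0.0254
```

Run:
```python
from go import *
G=np.array([.5839,-.1532,.085])
q=go(G+[0,0,.13],ori(-12.6,0),hand=.025,settle=2)
```

```text
[[0.025, 0.0078, 0.0207, -0.0126, 0.0, 0.156, 0.0], [0.025, 0.0156, 0.0415, -0.0252, 0.0, 0.311, 0.0], [0.025, 0.0234, 0.0622, -0.0379, 0.001, 0.467, 0.001], [0.025, 0.0312, 0.0829, -0.0505, 0.001, 0.622, 0.001], [0.025, 0.039, 0.1037, -0.0631, 0.001, 0.778, 0.001], [0.025, 0.0469, 0.1244, -0.0757, 0.001, 0.933, 0.001], [0.025, 0.0547, 0.1451, -0.0884, 0.002, 1.089, 0.002], [0.025, 0.0547, 0.1451, -0.0884, 0.002, 1.089, 0.002], [0.025, 0.0547, 0.1451, -0.0884, 0.002, 1.089, 0.002]]
n 7 end q [-0.1388  0.3972  0.4262  1.6833 -0.1803  1.1    -1.4506] minmarg 0.466 endmarg 0.687
```

>>> jog_arm --pt "0.025 0.0078 0.0207 -0.0126 0 0.156 0" --pt "0.025 0.0156 0.0415 -0.0252 0 0.311 0" --pt "0.025 0.0234 0.0622 -0.0379 0.001 0.467 0.001" --pt "0.025 0.0312 0.0829 -0.0505 0.001 0.622 0.001" --pt "0.025 0.039 0.1037 -0.0631 0.001 0.778 0.001" --pt "0.025 0.0469 0.1244 -0.0757 0.001 0.933 0.001" --pt "0.025 0.0547 0.1451 -0.0884 0.002 1.089 0.002" --pt "0.025 0.0547 0.1451 -0.0884 0.002 1.089 0.002" --pt "0.025 0.0547 0.1451 -0.0884 0.002 1.089 0.002"

```text
time_s: 52.28
tool_pos: [0.5843, -0.1519, 0.2154]
eef_rot: [-1.099, 1.366, -1.365]
force: [0.2, 1.0, 0.5]
gripper_width: 0.025
```

Run:
```python
from go import *
h.snap("wrist","w16",(160,100,480,300),2.5)
G=np.array([.5839,-.1532,.085])
q=go(G,ori(-12.6,0),hand=.025,settle=2)
```

```text
[[0.025, 0.0005, 0.0436, -0.0001, -0.0, 0.001, -0.0], [0.025, 0.001, 0.0872, -0.0003, -0.001, 0.003, -0.001], [0.025, 0.0015, 0.1307, -0.0004, -0.001, 0.004, -0.001], [0.025, 0.0015, 0.1307, -0.0004, -0.001, 0.004, -0.001], [0.025, 0.0015, 0.1307, -0.0004, -0.001, 0.004, -0.001]]
n 3 end q [-0.0944  0.5415  0.3732  1.804  -0.254   0.8433 -1.3907] minmarg 0.706 endmarg 0.713
```

View pics/w16.png

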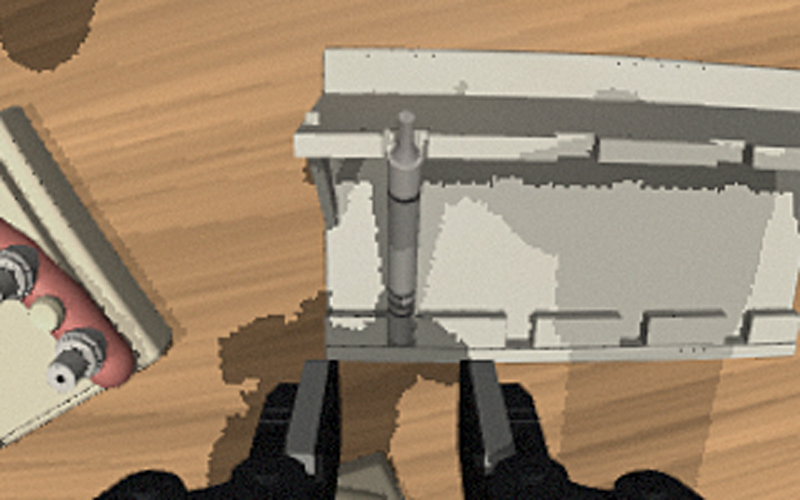

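>>> jog_arm --pt "0.025 0.0018 0.0436 0 0 0.001 0" --pt "0.025 0.0018 0.0872 0 0 0.003 0" --pt "0.025 0.0018 0.11 0 0 0.004 0" --pt "0.025 0.0018 0.1305 0 0 0.004 0" --pt "0.025 0.0018 0.1305 0 0 0.004 0" --pt "0.025 0.0018 0.1305 0 0 0.004 0" --pt "0.0 0.0018 0.1305 0 0 0.004 0" --pt "0.0 0.0018 0.1305 0 0 0.004 0" --pt "0.0 0.0018 0.1305 0 0 0.004 0" --pt "0.0 0.0018 0.1305 0 0 0.004 0"

```text
time_s: 53.58
tool_pos: [0.5853, -0.1536, 0.0863]
eef_rot: [-1.094, 1.367, -1.37]
force: [0.6, 0.1, 6.0]
gripper_width: 0.0048
```

>>> jog_arm --pt "0.0 0 -0.01 0 0 0 0" --pt "0.0 0 -0.03 0 0 0 0" --pt "0.0 0 -0.07 0 0 0 0" --pt "0.0 0 -0.12 0 0 0 0" --pt "0.0 0 -0.17 0 0 0 0" --pt "0.0 0 -0.2 0 0 0 0" --pt "0.0 0 -0.2 0 0 0 0"

```text
time_s: 54.45
tool_pos: [0.5855, -0.1544, 0.2894]
eef_rot: [-1.09, 1.364, -1.372]
force: [-0.3, -0.6, -0.5]
gripper_width: 0.0046
```

Run:
```python
from go import *
h.snap("wrist","w17",(160,100,480,300),2.5)
q=go([.60,-.03,.36],ori(50,0),settle=0)
q=go([.53,.16,.34],ori(118,30),q=q,verbose=False)
q=go([.52,.31,.28],ori(118,49),q=q,verbose=False)
```

```text
[[0.0, -0.0178, -0.0104, -0.0017, -0.001, -0.156, 0.0], [0.0, -0.0356, -0.0207, -0.0033, -0.001, -0.312, 0.0], [0.0, -0.0533, -0.0311, -0.005, -0.002, -0.468, 0.0], [0.0, -0.0711, -0.0414, -0.0067, -0.003, -0.624, 0.001], [0.0, -0.0889, -0.0518, -0.0083, -0.004, -0.78, 0.001], [0.0, -0.1067, -0.0622, -0.01, -0.004, -0.936, 0.001], [0.0, -0.1245, -0.0725, -0.0117, -0.005, -1.092, 0.001]]
n 7 end q [-0.1928  0.2885  0.2161  1.4621 -0.062   1.3977 -0.6728] minmarg 0.452 endmarg 0.452
n 8 end q [-0.0334  0.3472 -0.0645  1.5261 -0.4602  1.4937  0.481 ] minmarg 0.356 endmarg 0.356
n 4 end q [-0.0616  0.5203 -0.1747  1.5915 -0.7465  1.3809  0.5433] minmarg 0.283 endmarg 0.283
```

View pics/w17.png

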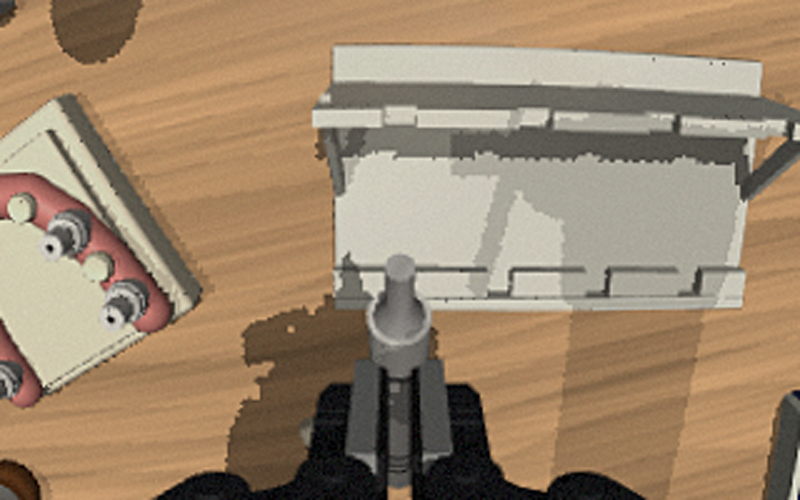

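Rest is empty, driver held. Proceed to the cup.

>>> jog_arm --pt "0.0 -0.0178 -0.0104 -0.0017 -0.001 -0.156 0" --pt "0.0 -0.0356 -0.0207 -0.0033 -0.001 -0.312 0" --pt "0.0 -0.0533 -0.0311 -0.005 -0.002 -0.468 0" --pt "0.0 -0.0711 -0.0414 -0.0067 -0.003 -0.624 0.001" --pt "0.0 -0.0889 -0.0518 -0.0083 -0.004 -0.78 0.001" --pt "0.0 -0.1067 -0.0622 -0.01 -0.004 -0.936 0.001" --pt "0.0 -0.1245 -0.0725 -0.0117 -0.005 -1.092 0.001"

```text
time_s: 55.38
tool_pos: [0.5993, -0.0294, 0.3586]
eef_rot: [-1.503, 0.545, -0.54]
force: [-0.1, 0.1, 0.0]
gripper_width: 0.0047
```

Run:
```python
from go import *
q=go([.53,.16,.34],ori(118,30),settle=0)
```

```text
[[0.0, -0.0218, 0.0023, 0.0127, 0.058, -0.144, 0.038], [0.0, -0.0436, 0.0047, 0.0254, 0.115, -0.289, 0.077], [0.0, -0.0654, 0.007, 0.038, 0.173, -0.433, 0.115], [0.0, -0.0872, 0.0094, 0.0507, 0.231, -0.577, 0.153], [0.0, -0.109, 0.0117, 0.0634, 0.288, -0.722, 0.191], [0.0, -0.1308, 0.0141, 0.0761, 0.346, -0.866, 0.23], [0.0, -0.1525, 0.0164, 0.0887, 0.403, -1.01, 0.268], [0.0, -0.1743, 0.0187, 0.1014, 0.461, -1.155, 0.306]]
n 8 end q [-0.0316  0.3473 -0.0669  1.526  -0.4596  1.4934  0.4804] minmarg 0.357 endmarg 0.357
```

>>> jog_arm --pt "0.0 -0.0218 0.0023 0.0127 0.058 -0.144 0.038" --pt "0.0 -0.0436 0.0047 0.0254 0.115 -0.289 0.077" --pt "0.0 -0.0654 0.007 0.038 0.173 -0.433 0.115" --pt "0.0 -0.0872 0.0094 0.0507 0.231 -0.577 0.153" --pt "0.0 -0.109 0.0117 0.0634 0.288 -0.722 0.191" --pt "0.0 -0.1308 0.0141 0.0761 0.346 -0.866 0.23" --pt "0.0 -0.1525 0.0164 0.0887 0.403 -1.01 0.268" --pt "0.0 -0.1743 0.0187 0.1014 0.461 -1.155 0.306"

```text
time_s: 56.38
tool_pos: [0.529, 0.1603, 0.3385]
eef_rot: [-1.023, -0.256, 0.448]
force: [0.1, 0.4, -1.9]
gripper_width: 0.0042
```

```bash
python3 - <<'E'
from go import *
q=go([.53,.27,.32],ori(118,47),settle=2)
h.snap("wrist","w18")
E
python3 d.py e1
```

```text
[[0.0, 0.0176, 0.0214, 0.0246, 0.098, 0.001, -0.001], [0.0, 0.0352, 0.0428, 0.0492, 0.196, 0.002, -0.002], [0.0, 0.0528, 0.0643, 0.0738, 0.294, 0.003, -0.004], [0.0, 0.0528, 0.0643, 0.0738, 0.294, 0.003, -0.004], [0.0, 0.0528, 0.0643, 0.0738, 0.294, 0.003, -0.004]]
n 3 end q [-0.0314  0.48   -0.1451  1.5313 -0.7052  1.477   0.513 ] minmarg 0.325 endmarg 0.325
(array([0.5278, 0.1632, 0.3374]), array([-1.0167, -0.2604,  0.4564]))
```

View pics/e1.png

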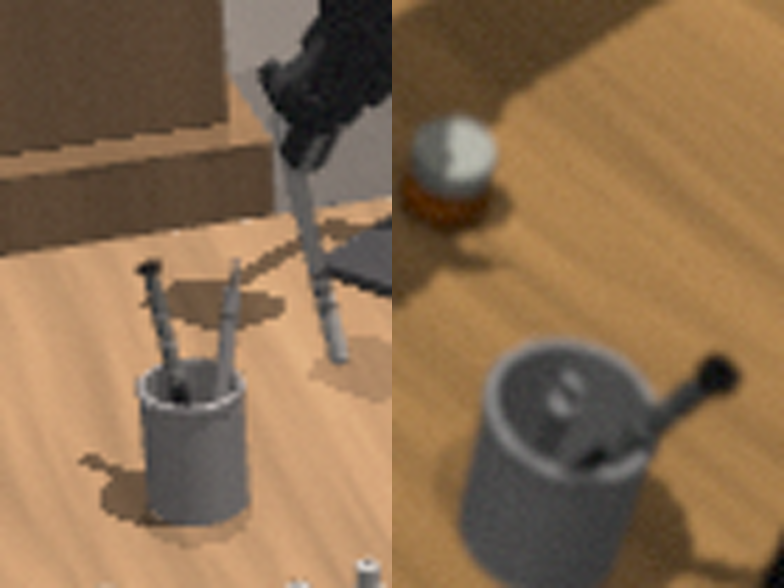

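View pics/w18.png

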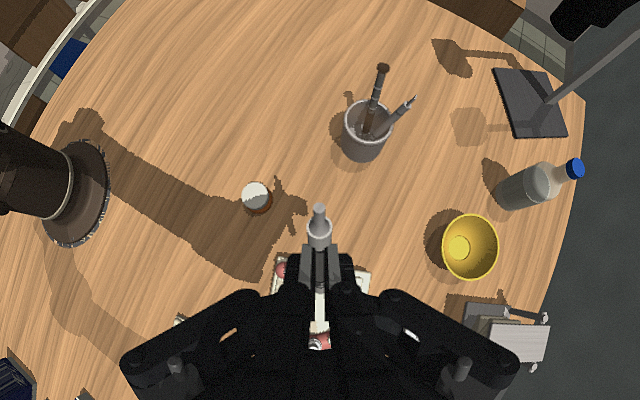

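>>> jog_arm --pt "0.0 0.0176 0.0214 0.0246 0.098 0.001 -0.001" --pt "0.0 0.0352 0.0428 0.0492 0.196 0.002 -0.002" --pt "0.0 0.0528 0.0643 0.0738 0.294 0.003 -0.004" --pt "0.0 0.0528 0.0643 0.0738 0.294 0.003 -0.004"

```text
time_s: 57.02
tool_pos: [0.5302, 0.2698, 0.3168]
eef_rot: [-0.739, -0.173, 0.462]
force: [-0.0, -0.6, -0.8]
gripper_width: 0.0043
```

Run:
```python
from go import *
q=go([.5156,.325,.285],ori(118,51),settle=3)
```

```text
[[0.0, 0.0064, 0.0311, 0.0074, 0.035, -0.006, -0.0], [0.0, 0.0128, 0.0623, 0.0148, 0.071, -0.011, -0.0], [0.0, 0.0128, 0.0623, 0.0148, 0.071, -0.011, -0.0], [0.0, 0.0128, 0.0623, 0.0148, 0.071, -0.011, -0.0], [0.0, 0.0128, 0.0623, 0.0148, 0.071, -0.011, -0.0]]
n 2 end q [-0.0665  0.5259 -0.1854  1.5948 -0.7775  1.3821  0.5446] minmarg 0.253 endmarg 0.253
```

>>> jog_arm --pt "0.0 0.0064 0.0311 0.0074 0.035 -0.006 0" --pt "0.0 0.0128 0.0623 0.0148 0.071 -0.011 0" --pt "0.0 0.0128 0.0623 0.0148 0.071 -0.011 0" --pt "0.0 0.0128 0.0623 0.0148 0.071 -0.011 0" --pt "0.0 0.0128 0.0623 0.0148 0.071 -0.011 0"

```text
time_s: 57.65
tool_pos: [0.5167, 0.3236, 0.2858]
eef_rot: [-0.669, -0.167, 0.467]
force: [-0.2, -0.0, -1.1]
gripper_width: 0.0041
```

```bash
python3 d.py e2
```

```text
(array([0.5167, 0.3236, 0.2858]), array([-0.6689, -0.1671,  0.4673]))
```

View pics/e2.png

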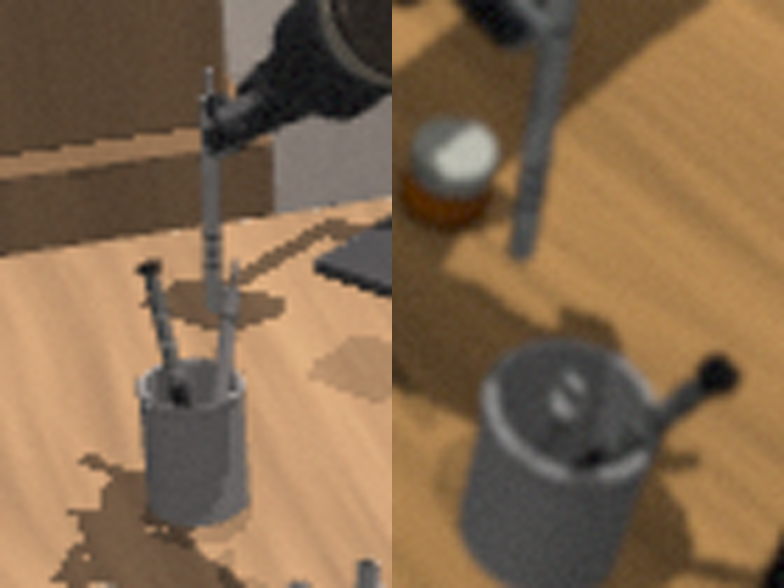

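Run:
```python
from go import *
from d import t
low=t((214,309),(522,257));print(low)
p,rv=pose();lw=low[0].copy();lw[2]=p[2]-.118
off=R.from_rotvec(rv).inv().apply(lw-p);print(off)
Rt=ori(118,51)
for z in(.122,.012):
    P=np.array([.503,.3517,z])-Rt.apply(off);print(P);q=go(P,Rt,settle=2,q=None if z>.1 else q)
```

```text
(array([0.5131, 0.3314, 0.166 ]), [np.float64(0.0011076103177669644), np.float64(0.0011076103177667968)])
[ 0.0005  0.0806 -0.0866]
[0.5063 0.3443 0.24  ]
[[0.0, 0.0003, 0.0231, -0.0106, 0.001, -0.0, 0.001], [0.0, 0.0006, 0.0462, -0.0213, 0.001, -0.0, 0.001], [0.0, 0.0006, 0.0462, -0.0213, 0.001, -0.0, 0.001], [0.0, 0.0006, 0.0462, -0.0213, 0.001, -0.0, 0.001]]
n 2 end q [-0.089   0.5646 -0.1981  1.6495 -0.7938  1.2927  0.5913] minmarg 0.236 endmarg 0.236
[0.5063 0.3443 0.13  ]
[[0.0, 0.0001, 0.0231, -0.0285, 0.0, -0.0, -0.0], [0.0, 0.0002, 0.0462, -0.057, 0.0, -0.0, -0.0], [0.0, 0.0003, 0.0693, -0.0855, 0.0, -0.0, -0.0], [0.0, 0.0003, 0.0693, -0.0855, 0.0, -0.0, -0.0], [0.0, 0.0003, 0.0693, -0.0855, 0.0, -0.0, -0.0]]
n 3 end q [-0.0846  0.7057 -0.2059  1.7077 -0.8129  1.1511  0.7357] minmarg 0.217 endmarg 0.217
```

>>> jog_arm --pt "0.0 0.0003 0.0231 -0.0106 0.001 0 0.001" --pt "0.0 0.0006 0.0462 -0.0213 0.001 0 0.001" --pt "0.0 0.0006 0.0462 -0.0213 0.001 0 0.001" --pt "0.0 0.0006 0.0462 -0.0213 0.001 0 0.001"

```text
time_s: 58.25
tool_pos: [0.5072, 0.3437, 0.2409]
eef_rot: [-0.667, -0.167, 0.468]
force: [-0.2, -0.3, -0.9]
gripper_width: 0.0042
```

```bash
python3 d.py e3; python3 -c "
from h import *
snap('wrist','w19')"
```

```text
(array([0.5072, 0.3437, 0.2409]), array([-0.6675, -0.167 ,  0.4679]))
```

View pics/e3.png

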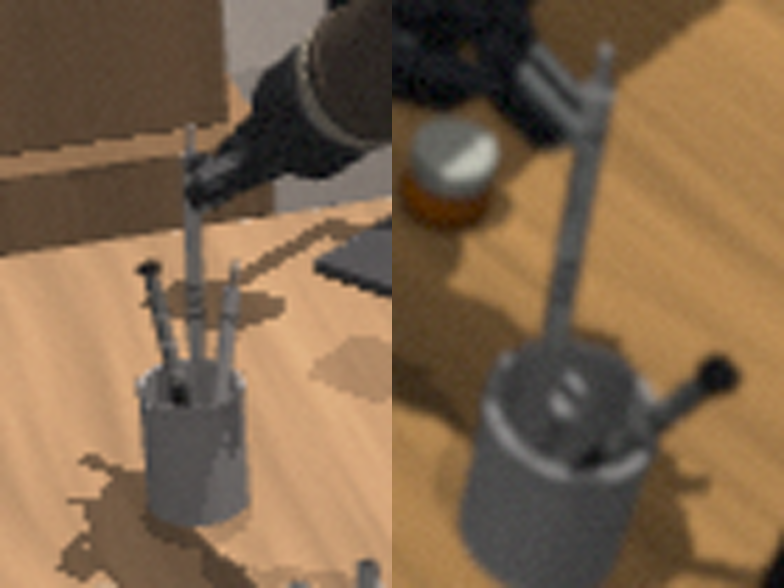

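View pics/w19.png

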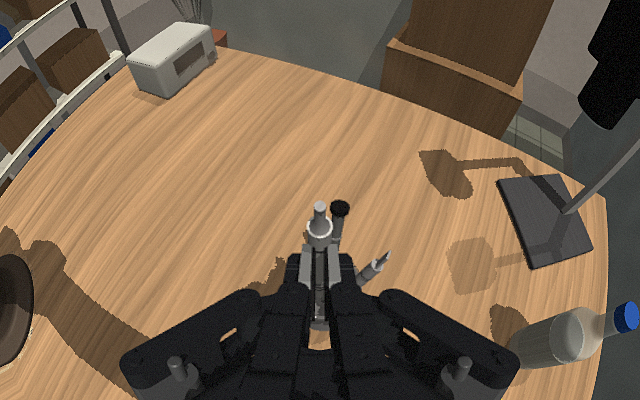

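Run:
```python
from go import *
from d import t
a=np.radians(118);f=np.array([np.cos(a),np.sin(a),0]);x=np.array([np.sin(a),-np.cos(a),0])
c=np.array([.5017,.3669,0])
for n,u,v in (("spat top",(236,264),(577,375)),("spat shoulder",(230,310),(563,403)),("probe top",(150,266),(717,372)),("driver low",(197,368),(557,345))):
    P,e=t(u,v);print(n,P,e[0],"f",(P-c)@f,"x",(P-c)@x)
```

```text
spat top [0.5424 0.3878 0.1681] 0.0025841763115833356 f -0.0006693592352108417 x 0.04577064118746442
spat shoulder [0.5351 0.3811 0.1371] 0.002141069255282903 f -0.00313292437200708 x 0.036146041739611556
probe top [0.4893 0.4163 0.1612] 0.0011070842621118933 f 0.04944476735450359 x 0.012276829542181397
driver low [0.5008 0.3487 0.1152] 0.0030630283964707015 f -0.015656663443472156 x -0.009297094382131282
```

Run:
```python
from go import *
p,rv=pose();q=go(np.r_[.5068,.3445,.1335],ori(118,51),settle=2)
```

```text
[[0.0, -0.0001, 0.0228, -0.0277, 0.0, 0.0, 0.001], [0.0, -0.0002, 0.0455, -0.0553, 0.001, 0.0, 0.001], [0.0, -0.0003, 0.0683, -0.083, 0.001, 0.0, 0.002], [0.0, -0.0003, 0.0683, -0.083, 0.001, 0.0, 0.002], [0.0, -0.0003, 0.0683, -0.083, 0.001, 0.0, 0.002]]
n 3 end q [-0.0851  0.7014 -0.2056  1.7053 -0.8121  1.1558  0.7306] minmarg 0.218 endmarg 0.218
```

>>> jog_arm --pt "0.0 0 0.0137 -0.0166 0 0 0" --pt "0.0 0 0.0273 -0.0332 0 0 0.001" --pt "0.0 0 0.041 -0.0498 0 0 0.001" --pt "0.0 0 0.0547 -0.0664 0 0 0.002" --pt "0.0 0 0.0683 -0.083 0.001 0 0.002" --pt "0.0 0 0.0683 -0.083 0.001 0 0.002" --pt "0.0 0 0.0683 -0.083 0.001 0 0.002"

```text
time_s: 59.28
tool_pos: [0.5072, 0.3446, 0.1337]
eef_rot: [-0.667, -0.167, 0.47]
force: [-0.6, -0.3, -0.3]
gripper_width: 0.0045
```

```bash
python3 fz.py; python3 d.py e4; python3 -c "
from h import *
snap('wrist','w20')"
```

```text
F mean [ 0.1255 -0.2518 -0.4195 -0.8452 -0.3889  0.0291] sd [0.4098 0.6359 0.4908 0.0345 0.0325 0.0249] pos [0.5073 0.3446 0.1341] 59.575
(array([0.5073, 0.3446, 0.1341]), array([-0.6668, -0.1679,  0.4692]))
```

View pics/e4.png

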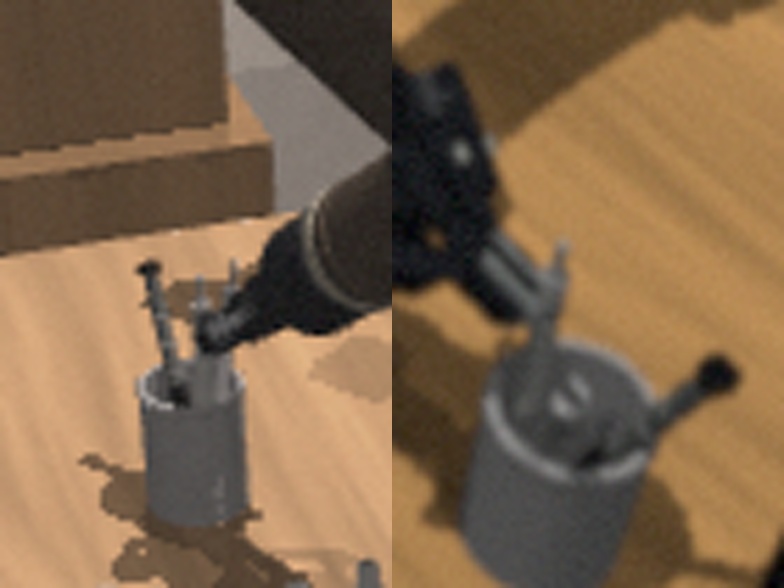

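View pics/w20.png

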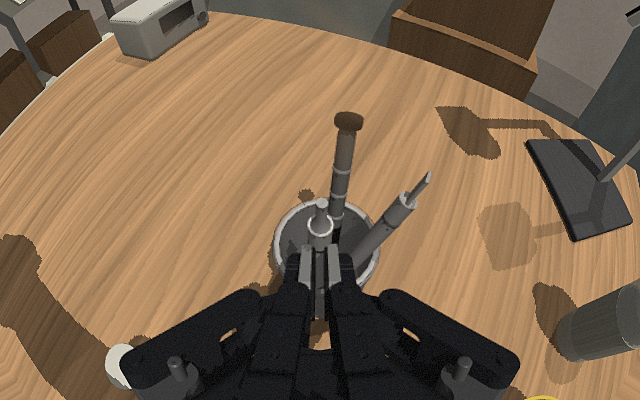

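>>> jog_arm --pt "0.0 0 0.003 -0.004 0 0 0" --pt "0.0 0 0.003 -0.004 0 0 0" --pt "0.015 0 0.003 -0.004 0 0 0" --pt "0.024 0 0.003 -0.004 0 0 0" --pt "0.024 0 0.003 -0.004 0 0 0" --pt "0.024 0 0.003 -0.004 0 0 0"

```text
time_s: 60.48
tool_pos: [0.5073, 0.3444, 0.1288]
eef_rot: [-0.667, -0.167, 0.469]
force: [0.7, 0.4, -0.6]
gripper_width: 0.0239
```

```bash
python3 fz.py; python3 d.py e5; python3 -c "
from h import *
snap('wrist','w21')"
```

```text
F mean [-0.1485 -0.0377  0.3069 -0.729  -0.3913 -0.0081] sd [0.3141 0.4563 0.348  0.0355 0.0262 0.0159] pos [0.5073 0.3444 0.1288] 60.775
(array([0.5073, 0.3444, 0.1288]), array([-0.6668, -0.1672,  0.4693]))
```

View pics/e5.png

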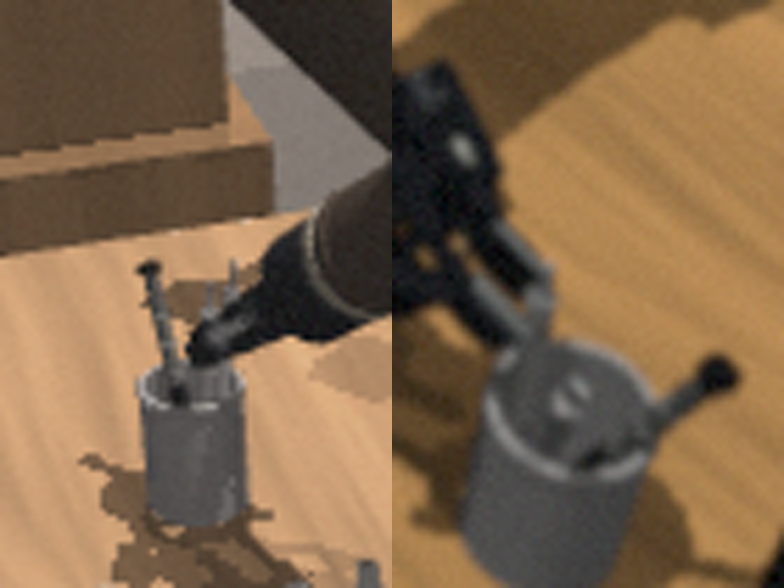

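View pics/w21.png

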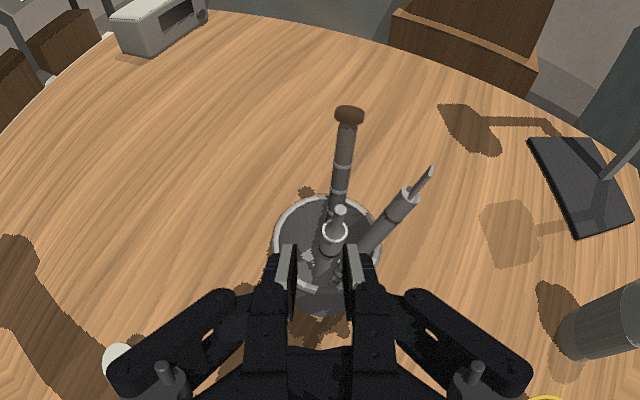

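>>> jog_arm --pt "0.034 0 0 0 0 0 0" --pt "0.034 0 -0.01 0 0 0 0" --pt "0.034 0 -0.02 0 0 0 0" --pt "0.034 0 -0.035 0 0 0 0" --pt "0.034 0 -0.06 0 0 0 0" --pt "0.034 0 -0.1 0 0 0 0" --pt "0.034 0 -0.15 0 0 0 0" --pt "0.034 0 -0.15 0 0 0 0"

```text
time_s: 61.92
tool_pos: [0.5656, 0.2372, 0.2255]
eef_rot: [-0.671, -0.17, 0.462]
force: [-1.3, 1.4, 0.4]
gripper_width: 0.034
```

>>> jog_arm --pt "0.034 0 -0.02 0 0 0 0" --pt "0.034 0 -0.05 0 0 0 0" --pt "0.034 0 -0.05 0 0 0 0" --pt "0.034 0 -0.05 0 0 0 0" --pt "0.034 0 -0.05 0 0 0 0" --pt "0.034 0 -0.05 0 0 0 0" --pt "0.034 0 -0.05 0 0 0 0" --pt "0.034 0 -0.05 0 0 0 0"

```text
time_s: 62.92
tool_pos: [0.5834, 0.203, 0.2571]
eef_rot: [-0.671, -0.17, 0.462]
force: [0.2, 0.7, 0.4]
gripper_width: 0.0339
```

```bash
python3 d.py e6; python3 -c "
from h import *
snap('wrist','w22');snap('side','si22');snap('scene','sc22')"
```

```text
(array([0.5834, 0.203 , 0.2571]), array([-0.6705, -0.1702,  0.4621]))
```

View pics/e6.png

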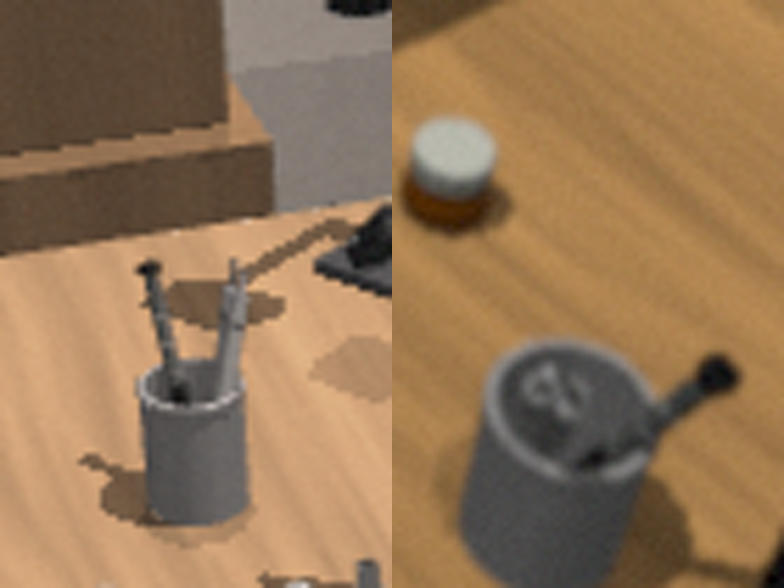

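View pics/w22.png

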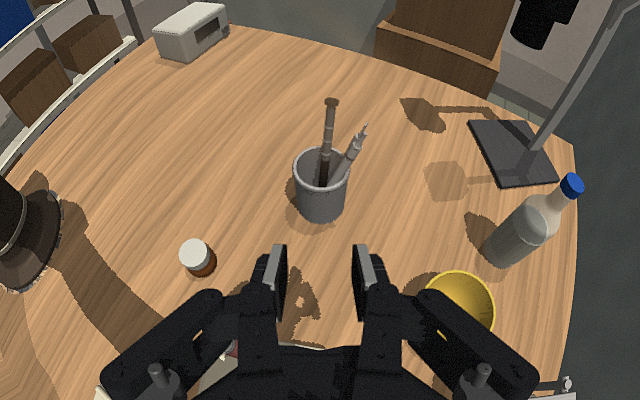

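View pics/si22.png

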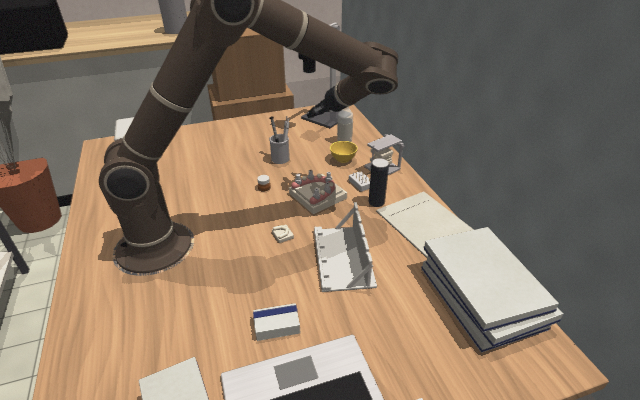

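View pics/sc22.png

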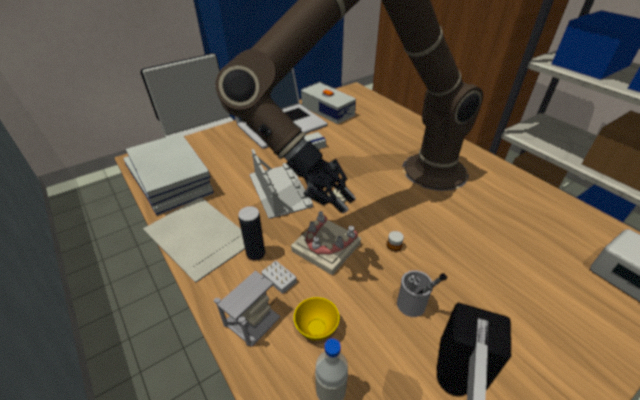

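Run:
```python
from h import *
im=cv2.imread('pics/w22_full.png')[85:235,270:400];cv2.imwrite('pics/z22.png',cv2.resize(im,None,fx=4,fy=4,interpolation=cv2.INTER_CUBIC))
ps=np.load('pics/w22_pose.npy')
s=lambda u,v:ray("side",(245+u/5.6,70+v/5.6))
print(r.state()["time_s"])
```

```text
63.175
```

View pics/z22.png

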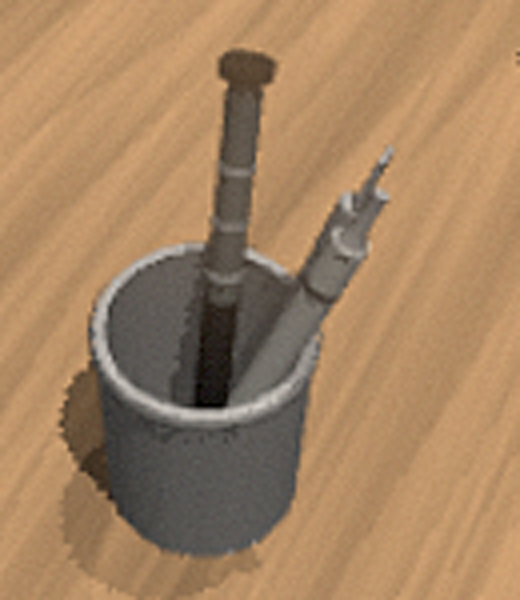

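```bash
python3 -c "
from station import r
print(r.finish_job())"
```

```text
the job is handed in; nothing more can be done
None
```

I registered all five posts and stood the probe, spatula and driver in the cup. I handed the job in at about 63 s, and it reported no verdict.

- **Posts:** I pressed the probe on posts 1 to 5, in order from the left-hand end. Each press was held well over a second at about 1.2–1.9 N, and the tip looked centred on the post to about 2 mm in both fixed cameras.
- **Rest:** Three instruments were on it: the probe, the spatula and the driver. There was no brush. It is now empty.
- **Cup:** The probe went in tip down. The other two went in low end down and now lean side by side. The cup shifted about 2 cm just after I placed the probe; it stayed upright, and I measured its position again before adding the other two. It has not moved since.
- **Last pictures:** All three instruments stand in the cup and lean about 20 degrees. The cup is upright and the bystanders are in place. The gripper is clear of everything.

**Not fully checked:**
- I did not measure the middle of each instrument after release. I judged those positions from the pictures and the cup's size.
- At about 7–9 s, while I was first tipping the probe upright, three joints sat at their range limits (joint 2 at -0.294, joint 3 at 1.441 and joint 6 at 0.126). They matched the listed limits only after rounding. I then changed the arm's posture and kept well clear of the limits.
- The fixed cameras disagreed by up to about 14 mm on the cup's absolute position, so I lined up the last two placements using positions relative to the cup.

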